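Load vials into a sprung vial feeder and close its lid

TASK

Load the vial feeder: take the locking pin out of its parking hole, use it in the notch to turn the sprung tension wheel back, hold the wheel there while you drop the pin into the locking hole, and let go so that the pin alone keeps the wheel back. With the wheel pinned, stand all the vials from the rack upright in the curved track between the pusher and the end stop. Then pull the pin so that the pusher closes up on the row, put the pin fully home in its parking hole, and gently lower the lid until it is fully closed; leave the jar, the bottle and the timer where they are.

Things in the scene. Friction and masses are not known exactly. Their poses are not given: they have to be found in the camera images.
- feeder: vial feeder, fixed bench device: grey base 40 mm high, x -108..84, y -103..103 mm. Origin on the wheel's axis at the underside; x to the rear (lid hinge side), y to its left, z up. All angles are about the origin, counter-clockwise from +x seen from above (90 deg left, 180 deg front). z in these notes is in this frame, mm
- axis (a point): vertical axis of the tension wheel, at the wheel's top face (z = 58). Mind the room, in the base frame: a tall cabinet stands beyond x = 0.53 m, y > 0.05 m, and an instrument head overhangs the bench 0.24 m up, behind the line from (0.57, 0.05) over its front corner (0.49, -0.09) to (0.66, -0.18)
- tension_wheel: level steel disc 110 mm wide, z 50..58, with the pusher arm. Turn T = its counter-clockwise turn from above: 0 released in an empty track (its yaw then equals the feeder's), 1.571 with the notch over the locking hole, stop at 1.68. A spring pulls it to 0 (0.09 N m at 0, 0.21 at 1.571: about 5 N at the notch), damped 0.15 N m s/rad. Origin on its axis at z = 0
- notch (a point): centre of the notch in the wheel's rim at the top of its two steel lugs (z = 66; notch open from z 50 to 66). 13 mm wide, open outwards, walls radial from 35 to 55 mm. 43 mm from the axis, at 170 deg plus T. Stand the pin's tip 13 to 15 mm deep in it and lead it round the arc to turn the wheel
- pusher (a point): middle of the pusher, a black block on the wheel's arm, 25 mm radial x 10 mm thick, z 43..69 (arm above it to z = 72), that runs in the track and pushes the vials towards the end stop: 78 mm from the axis, z = 56, at 125 deg plus T (215 when pinned)
- lock_hole (a point): centre of the mouth of the locking hole in a steel bush 22 mm square under the wheel (z = 48, 43 mm from the axis, at 260 deg): 13.5 mm wide, straight down, floor at z = 2. The pin goes through the notch into it until its collar sits on the lugs, tip at z = 30
- park_hole (a point): centre of the mouth of the parking hole, a plain hole with a steel rim in the top of the base at the right of the wheel (x = 0, y = -75, z = 40): 13.5 mm wide, straight down, floor at z = 2. Pin fully home: collar on the base, tip at z = 4; it then fits under the closed lid
- track_end (a point): face of the end stop (28 mm high), on the floor and centre line of the track, at 112.2 deg. The track is an arc, 112 to 232 deg, centre line radius 78 mm, 29 mm wide, floor z = 40; aluminium guides 4 mm thick, tops z = 64, on both sides. Each vial takes 17 deg of it
- pin: locking pin, 81 mm long, 80 g: steel shank 10 mm wide with round nose, collar 26 mm wide 36 to 41 mm above the tip, black grip 23 mm wide from 41 to 81 mm. Origin at the tip, z up along the pin. Starts upright in the parking hole. In the locking hole its top (z = 111) keeps the lid (underside z = 97) from closing
- lid (a joint): angle of the lid: 0 closed, positive open, at most 1.85; starts standing open (1.6 to 1.75, its top then 241 mm up, in the way of moves between rack and track that pass behind the wheel). Stiff hinge (0.35 N m friction): it stays at any angle and must be pushed all the way down, 2 to 4 N at its front edge
- lid_hinge (a point): middle of the lid's hinge line, along the feeder's y at the rear (x = 68, z = 65)
- lid_front (a point): middle of the lid's front edge on its outer (when closed, upper) face: 172 mm along the lid from the hinge line. Clear cover with grey frame, 200 mm wide; its outer face lies 36 mm off the hinge line (z = 101 closed), grey skirts 58 mm deep hang at front and sides; a black lip 60 mm wide stands 8 mm out beyond the front edge
- vial_rack: loose white plastic block 92 x 92 x 22 mm, 0.4 kg, with four round pockets 26 mm wide and 18 mm deep (floor 4 mm up) at x, y = +-22 mm; origin at the centre of its underside, sides along x and y. The vials start in it and stand 33 mm proud of it
- jar_blue: bystander: blue reagent jar, 49 mm in diameter, 63 mm tall; origin at the centre of its underside
- white_bottle: bystander: white bottle with a red cap, 55 mm in diameter, 111 mm tall; origin at the centre of its underside
- timer: bystander: white lab timer, 58 x 68 x 18 mm; origin at the centre of its underside
- vial_a: screw-cap glass sample vial, 23 mm wide, 51 mm tall with its cap (cap 19 mm wide, top 8 mm), about 32 g, standing in a pocket of the vial rack to the right of the feeder; all vials serve alike; absent in some starts; origin at the centre of its underside, z up
- vial_b: screw-cap glass sample vial, 23 mm wide, 51 mm tall with its cap (cap 19 mm wide, top 8 mm), about 32 g, standing in a pocket of the vial rack to the right of the feeder; all vials serve alike; absent in some starts; origin at the centre of its underside, z up
- vial_c: screw-cap glass sample vial, 23 mm wide, 51 mm tall with its cap (cap 19 mm wide, top 8 mm), about 32 g, standing in a pocket of the vial rack to the right of the feeder; all vials serve alike; absent in some starts; origin at the centre of its underside, z up
- vial_d: screw-cap glass sample vial, 23 mm wide, 51 mm tall with its cap (cap 19 mm wide, top 8 mm), about 32 g, standing in a pocket of the vial rack to the right of the feeder; all vials serve alike; absent in some starts; origin at the centre of its underside, z up
There are look-alikes about, which are no part of the job. Leave any blue or turquoise look-alike of the vial_d alone.

How it is judged:
On the way, in this order (a step that is already met when the one before it is completed fails the run):
1. the tension wheel is turned back and kept there by the pin in the locking hole alone, the pin let go (horizontal distance between notch and lock_hole below 0.008 m and horizontal distance between pin and lock_hole below 0.005 m and z of pin in the frame of feeder below 0.034 m and angle between pin's own z axis and vertical below 0.15 rad and contact force between pin and the fingers below 0.1 N), for 0.5 s.
2. every vial stands upright in the track between the pusher and the end stop while the pin still locks the wheel (all of step 1 and horizontal distance between vial_a and axis between 0.07 and 0.086 m and z of vial_a in the frame of feeder between 0.035 and 0.046 m and angle between each of vial_a, vial_b, vial_c, vial_d's own z axis and vertical below 0.15 rad and y of each of vial_a, vial_b, vial_c, vial_d in the frame of feeder above -0.045 m and x of each of vial_a, vial_b, vial_c, vial_d in the frame of feeder below -0.015 m and linear speed of each of vial_a, vial_b, vial_c, vial_d below 0.03 m/s and contact force between each of vial_a, vial_b, vial_c, vial_d and the fingers below 0.1 N and horizontal distance between vial_b and axis between 0.07 and 0.086 m and z of vial_b in the frame of feeder between 0.035 and 0.046 m and horizontal distance between vial_c and axis between 0.07 and 0.086 m and z of vial_c in the frame of feeder between 0.035 and 0.046 m and horizontal distance between vial_d and axis between 0.07 and 0.086 m and z of vial_d in the frame of feeder between 0.035 and 0.046 m), for 0.3 s.
At the end, for the whole second after the job is handed in: Every vial present stands upright and at rest in the track between pusher and end stop; the wheel is released and the pusher presses on the row (over 0.3 N); the pin is fully down in the parking hole (tip within 4 mm of its seat) and let go; the lid is closed (below 0.03 rad) (horizontal distance between vial_a and axis between 0.07 and 0.086 m and z of vial_a in the frame of feeder between 0.035 and 0.046 m and angle between each of vial_a, vial_b, vial_c, vial_d, pin's own z axis and vertical below 0.15 rad and y of each of vial_a, vial_b, vial_c, vial_d in the frame of feeder above -0.045 m and x of each of vial_a, vial_b, vial_c, vial_d in the frame of feeder below -0.015 m and linear speed of each of vial_a, vial_b, vial_c, vial_d below 0.03 m/s and contact force between each of vial_a, vial_b, vial_c, vial_d, pin and the fingers below 0.1 N and horizontal distance between vial_b and axis between 0.07 and 0.086 m and z of vial_b in the frame of feeder between 0.035 and 0.046 m and horizontal distance between vial_c and axis between 0.07 and 0.086 m and z of vial_c in the frame of feeder between 0.035 and 0.046 m and horizontal distance between vial_d and axis between 0.07 and 0.086 m and z of vial_d in the frame of feeder between 0.035 and 0.046 m and horizontal distance between pin and park_hole below 0.005 m and z of pin in the frame of feeder below 0.008 m and contact force between tension_wheel and anything else above 0.3 N and horizontal distance between notch and lock_hole above 0.012 m and value of joint lid below 0.03 rad); the robot touches nothing.
It fails at once if the lid is slammed (falls or is swung shut faster than 2.5 rad/s) (velocity of joint lid below -2.5 rad/s).
It fails at once if a bystander (blue jar, white bottle or timer) is moved more than 30 mm (distance of any of jar_blue, white_bottle, timer from where it was at the start of the episode above 0.03 m).
Of vial_a, vial_b, vial_c, vial_d only 2 to 4 are there at a start; the rules pass over those that are not, and their reading is None.
At some moment in a run one of vial_rack may be knocked a few centimetres aside while the robot is not near it.
It also fails if it takes over 210 s, if anything falls off the work surface, if the arm or the gripper's body presses on something with over 40 N, if the wrist force passes 120 N, or if a joint passes its speed limit or range.

ROBOT

A 6-joint arm with a two-finger parallel gripper is mounted at the origin on a cart in front of the work surface, level with it; the furniture and walls round the work are solid. World frame = base frame: x ahead of the robot, y to its left, z up, the work surface at z = 0. Lengths are in m, angles in rad, forces in N, time in s.
With the tool pointing down it reaches from about 0.35 to 1 m from the base axis. Payload 7.1 kg.
Tool frame: the origin (TCP) lies midway between the tips of the shut fingers; the grasp point (between the pads) lies grasp_offset behind it (grasp_offset is the distance from the TCP to the grasp point, in m); z points along the fingers, y is the direction in which the jaws open and shut (so a half turn about z gives the same grasp; the last joint's range is limited). The gripper opens to 85 mm and grips with 20 to 120 N. Pads are 22 mm wide; open, the fingers measure 114 mm over their backs; the gripper's body (76 mm by 85 mm) begins 54 mm behind the grasp point. The pads swing forward as they close: fully open they stand 13 mm farther back than shut.
Start: joints at [-1.211, 0.423, 1.63, -0, 1.089, -0.019], TCP at [0.231, -0.581, 0.21] pointing down, gripper open.
Joint ranges: [-3, 3], [-0.9, 2.11], [0.09, 2.58], [-1.31, 4.45], [0.11, 2.69], [-2.54, 2.54]. Speed limits (rad/s): [2.39, 2.39, 3.01, 3.14, 3.14, 3.14].

INTERFACE

Orientations are given as a unit quaternion [w, x, y, z].
In Python, from station import state, grab_frame, sign_off, masks_of, grasp_offset gives the robot as it stands. The module is installed in compiled form; this text tells all that it offers.
- The arm moves only by the tool servo_tool, never from a script. Its argument "targets" is one flat list of numbers, 7 for each row, row after row: the shift along the world's x, y, z in cm, then the turn, a rotation vector about the world's x, y, z in rad, then the opening in per cent of the stroke, from 0 (shut) to 100 (fully open). A call has exactly 10 rows; each row is the pose to reach, as a shift and turn from the pose commanded when the call began; what a row does not reach only later rows make up. A row lasts 1/8 s, in which the tool goes at most 62.5 mm and 10.7 degrees, less where a joint would pass 70% of its speed; a pose out of reach is approached as far as the arm can. A call with a gripper value outside its range is refused whole. The fingers move at their own pace and stop on an object; "grip_force" is the grip in N (left out, the last holds). Time passes only in rows, so rows that repeat a pose let the fingers close, or fill a call up. It gives the time, the measured TCP pose, the force and the opening at its end, in the units of the state.
- state(): the state, without advancing time (a new reading comes with each control period).
- grab_frame(name): name is "scene" or "top" or "wrist"; returns a dict with "color" (480x640x3 uint8, red, green, blue), "fov_y" (degrees; the focal length in pixels is half the picture's height over the tangent of half this angle, whatever the lens; pixels are square), "cx", "cy" (the principal point, pixels), "dist" ([k1, k2, p1, p2, k3] as OpenCV has them; the pictures are not rectified), "pose" (4x4, takes a point from camera to world coordinates); the wrist camera has in their place "T_tool_cam" (4x4, takes a point from camera to tool coordinates, whose origin is the TCP and whose axes are the flange's). Camera axes: x right, y up, looking along -z (the intrinsics and any distortion apply to the point x, -y, -z); pixel columns grow to the right and rows downward; lengths in m; the calibration is good to about 2 mm. A picture is of the moment at which its call begins: read the wrist's pose just before it. There is no depth.
- sign_off(): hands the job in, once; it reports no verdict.
Trained networks look in a picture, given as the dict that the camera call returned (one of the last four; its "shot" number tells which), for a name from the list of things; names that differ only in an ending like _2 or _b are one class to them, and where a whole thing is asked for, a point or a joint stands for the part that bears it (a point fixed in the world has none). Each returns a list of dicts, best first, with "conf" (0 to 1); they miss things now and then, are a little off and sometimes report something else, mostly with a low value. They report only what shows in the picture. A call takes as long as a camera call. They do not tell look-alikes from the thing itself.
- masks_of(picture, target): "mask" (480x640 bool, what is visible of it) and "bbox" ([left, top, right, bottom] in pixels, round what is visible of it).
The state is a dict: "clock": time; "joint_pos": joint angles; "qd": joint speeds; "effort": joint torques, N m; "tool_pos": TCP position; "orientation": TCP orientation; "ft_force": force on the tool from outside, world axes, zero at the start; "wrist_torque": the same for the moment, N m; "grip_width": finger opening in m.
Only numpy, scipy, OpenCV 4.12 (cv2) and the standard library are available. Lean on these libraries where they do the work, as an engineer would, in place of code of your own. Each camera call takes 0.05 s, during which the arm holds its last target.

## Working session

There is one attempt and no reset: what is moved stays moved. The work goes in short steps, Python scripts to look and compute and a tool call to move; the robot and the scene stay as the last step left them, time stands still between calls to the robot, and variables do not carry over. Pictures are saved under pics/ and viewed, and the job is handed in when it is done.

Besides the shell and the picture viewer there is one more tool, called after "Call:" as a command line: name --argument value ..., lists and objects as JSON in quotes. servo_tool: Moves the arm, as the interface text tells. Its arguments: {"type":"object","properties":{"targets":{"type":"array","items":{"type":"number"}},"grip_force":{"type":"number"}},"required":["targets"]}

```bash
ls; mkdir -p pics
cat > h.py <<'E'
import numpy as np, cv2
from station import state, grab_frame, sign_off, masks_of, grasp_offset
def save(f,name): cv2.imwrite('pics/%s.png'%name, f['color'][:,:,::-1])
E
python3 - <<'E'
from h import *
print(state(), grasp_offset() if callable(grasp_offset) else grasp_offset)
for n in ['scene','top','wrist']:
    f=grab_frame(n); save(f,n+'0'); print(n,{k:v for k,v in f.items() if k!='color'})
E
```

```text
pics
{'clock': 0.0, 'joint_pos': array([-1.21098784e+00,  4.23847032e-01,  1.63070976e+00,  3.22094324e-05,
        1.08858420e+00, -1.90049542e-02]), 'qd': array([-6.85247019e-04, -4.96432436e-05,  8.22729858e-04,  4.62636669e-04,
        1.07663871e-03, -1.63059136e-03]), 'effort': array([ 9.69641478e-04, -5.57386994e+01, -2.81744099e+01, -5.52434199e-05,
        7.40213814e-03, -1.62749575e-05]), 'tool_pos': array([ 0.23095952, -0.58012943,  0.20943408]), 'orientation': array([-7.65376130e-04,  9.82117222e-01,  1.88268857e-01, -1.17226486e-04]), 'ft_force': array([0.25676511, 0.06283146, 1.01554697]), 'wrist_torque': array([-0.01814089, -0.01419674, -0.03064782]), 'grip_width': 0.08538997338895121} 0.0187
scene {'fov_y': 50.18237940630996, 'cx': 311.88652008017027, 'cy': 244.18835902922874, 'dist': array([-0.0522265,  0.       ,  0.       ,  0.       ,  0.       ]), 'pose': array([[ 0.86390052,  0.25403388, -0.43490537,  0.1025918 ],
       [-0.50328751,  0.40209058, -0.76486917, -1.04098829],
       [-0.01943133,  0.87965332,  0.47521833,  0.57401193],
       [ 0.        ,  0.   
[... 408 characters left out ...]
922e-02,  1.90340918e-01,  9.81555532e-01,
         1.00912953e+00],
       [ 0.00000000e+00,  0.00000000e+00,  0.00000000e+00,
         1.00000000e+00]]), 'shot': 2}
wrist {'fov_y': 65.33423800476812, 'cx': 312.4333757395168, 'cy': 232.1248762250271, 'dist': array([-0.03487578,  0.        ,  0.        ,  0.        ,  0.        ]), 'T_tool_cam': array([[ 7.58425984e-04,  9.48430135e-01,  3.16985338e-01,
         8.11952638e-02],
       [ 9.99998983e-01, -3.36405046e-04, -1.38608471e-03,
         6.64561195e-04],
       [-1.20796904e-03,  3.16986067e-01, -9.48429425e-01,
        -1.62681768e-01],
       [ 0.00000000e+00,  0.00000000e+00,  0.00000000e+00,
         1.00000000e+00]]), 'shot': 3}
```

View pics/scene0.png

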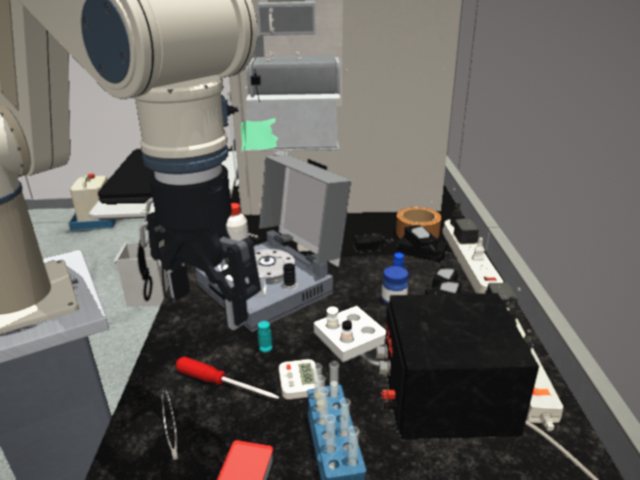

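View pics/top0.png

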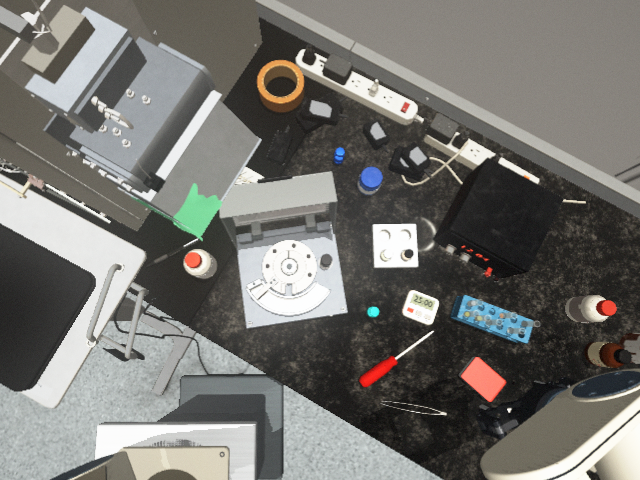

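View pics/wrist0.png

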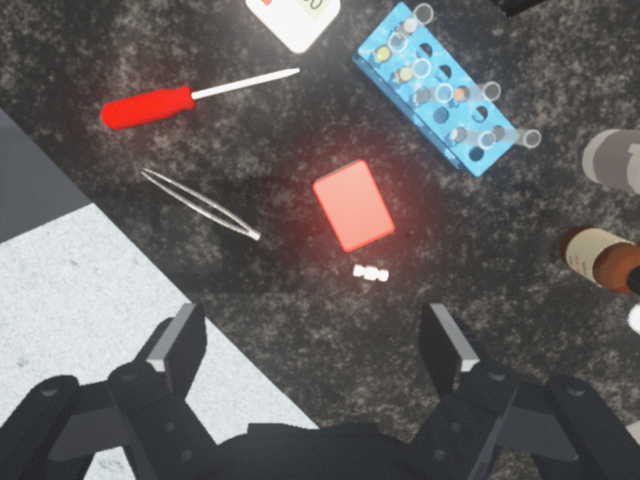

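```bash
cat >> h.py <<'E'
from scipy.spatial.transform import Rotation as R
def K(f):
    F=240/np.tan(np.radians(f['fov_y'])/2)
    return np.array([[F,0,f['cx']],[0,F,f['cy']],[0,0,1.]])
def pose(f,s=None):
    if 'pose' in f: return f['pose']
    s=s or state(); T=np.eye(4); q=s['orientation']
    T[:3,:3]=R.from_quat([q[1],q[2],q[3],q[0]]).as_matrix(); T[:3,3]=s['tool_pos']
    return T@f['T_tool_cam']
def proj(f,X,P=None):
    P=pose(f) if P is None else P
    X=np.atleast_2d(X).astype(float); C=(X-P[:3,3])@P[:3,:3]
    C=C*np.array([1,-1,-1])
    return cv2.projectPoints(C.reshape(-1,1,3),np.zeros(3),np.zeros(3),K(f),np.array(f['dist']))[0].reshape(-1,2)
def ray(f,px,P=None):
    P=pose(f) if P is None else P
    u=cv2.undistortPoints(np.array(px,float).reshape(-1,1,2),K(f),np.array(f['dist'])).reshape(-1,2)
    d=np.c_[u[:,0],-u[:,1],-np.ones(len(u))]@P[:3,:3].T
    return P[:3,3],d
def onz(f,px,z,P=None):
    o,d=ray(f,px,P); return o+d*((z-o[2])/d[:,2])[:,None]
def crop(f,name,x0,y0,x1,y1,sc=None,pts=None,col=(0,0,255)):
    im=f['color'][:,:,::-1].copy(); im=im[y0:y1,x0:x1]
    sc=sc or min(800/(x1-x0),600/(y1-y0)); im=cv2.resize(im,None,fx=sc,fy=sc,interpolation=cv2.INTER_CUBIC)
    if pts is not None:
        for p in pts: 
            c=(int(round((p[0]-x0+.5)*sc)),int(round((p[1]-y0+.5)*sc))); cv2.circle(im,c,3,col,-1)
    cv2.imwrite('pics/%s.png'%name,im)
def feeder_T(): 
    d=np.load('feeder.npy'); return d  # x,y,yaw
def f2w(p,ft=None):
    x,y,a=feeder_T() if ft is None else ft; p=np.atleast_2d(np.array(p,float))
    c,s=np.cos(a),np.sin(a); return np.c_[x+c*p[:,0]-s*p[:,1], y+s*p[:,0]+c*p[:,1], p[:,2]]
def pol(r,deg,z): a=np.radians(deg); return np.array([r*np.cos(a),r*np.sin(a),z])/1000
E
python3 - <<'E'
from h import *
f=grab_frame('top'); 
crop(f,'t1',210,160,430,340)
for n in ['feeder','tension_wheel','vial_a','pin','vial_rack','jar_blue','white_bottle','timer','lid']:
    for m in masks_of(f,n):
        ys,xs=np.where(m['mask']); print(n,round(m['conf'],2),np.round(m['bbox']),xs.mean().round(1),ys.mean().round(1),len(xs))
E
```

```text
feeder 0.78 [218. 170. 347. 327.] 286.1 248.1 14266
tension_wheel 0.64 [256. 238. 313. 298.] 288.1 267.1 2339
vial_a 0.61 [332. 145. 343. 164.] 339.1 154.7 151
vial_a 0.57 [365. 308. 377. 317.] 372.5 311.1 111
vial_a 0.54 [401. 249. 412. 264.] 407.4 254.0 113
pin 0.55 [383. 248. 396. 260.] 386.2 254.8 94
pin 0.47 [326. 256. 333. 267.] 326.0 260.5 112
vial_rack 0.97 [370. 226. 420. 269.] 394.4 244.2 1704
vial_rack 0.55 [219. 170. 347. 328.] 286.1 248.2 14465
jar_blue 0.81 [357. 166. 385. 194.] 370.0 180.0 559
jar_blue 0.72 [401. 250. 416. 263.] 407.1 254.1 115
jar_blue 0.5 [220. 171. 349. 328.] 286.2 248.0 14581
white_bottle 0.84 [184. 249. 217. 278.] 200.5 263.4 754
white_bottle 0.32 [358. 169. 385. 194.] 370.1 180.6 538
timer 0.94 [403. 291. 439. 324.] 420.1 306.9 913
lid 0.7 [256. 241. 318. 295.] 288.4 266.9 2291
lid 0.6 [216. 171. 338. 248.] 279.5 202.0 5358
```

View pics/t1.png

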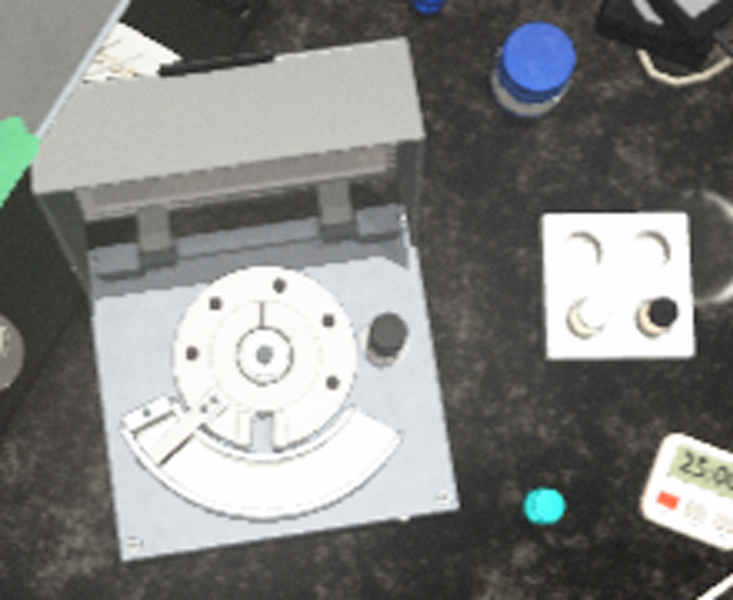

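Run:
```python
from h import *
from scipy.optimize import least_squares
f=grab_frame('top'); f2=grab_frame('scene')
s=600/180
c=lambda x,y:(x/s+210-.5,y/s+160-.5)
M=[([0,0,.058],c(265,354)),([-.108,.103,.04],c(122,556)),([-.108,-.103,.04],c(458,506))]
g=lambda p: (proj(f,f2w([m[0] for m in M],p))-np.array([m[1] for m in M])).ravel()
r=least_squares(g,[.38,-.22,.1]); print(r.x,np.round(r.fun,1))
np.save('feeder.npy',r.x)
pts=[pol(78+e*12.5,a,40) for a in np.arange(112,233,10) for e in (-1,1)]+[pol(55,a,58) for a in range(0,360,20)]
pts+=[[-.108,.103,.04],[-.108,-.103,.04],[.084,-.103,.04],[.084,.103,.04],[0,-.075,.04],pol(43,170,66),pol(78,125,56),[0,0,.058],[-.108,.103,0],[-.108,-.103,0]]+[[0,-.075,.081]]
crop(f,'t2',210,160,430,340,pts=proj(f,f2w(pts)))
crop(f2,'s2',150,130,400,340,pts=proj(f2,f2w(pts)))
```

```text
[ 0.46435173 -0.22816008  0.14380947] [ 0.1 -0.4 -0.1  0.3  0.1  0.1]
```

View pics/t2.png

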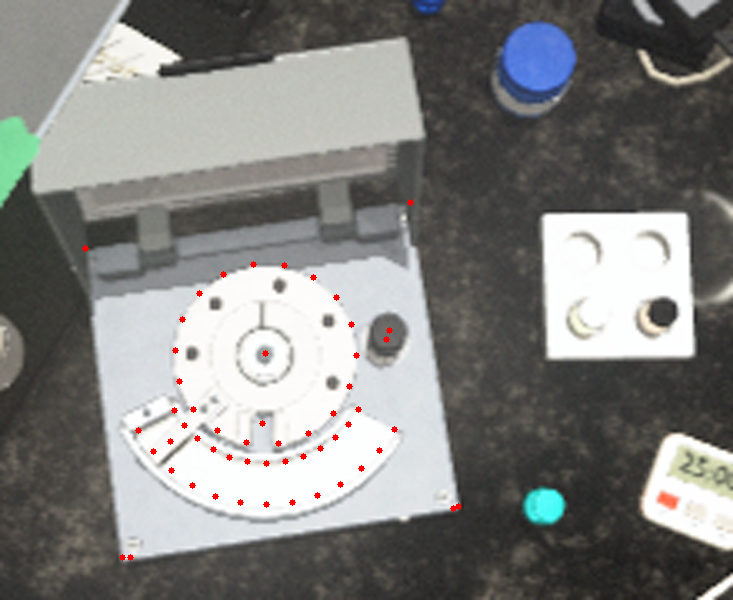

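View pics/s2.png

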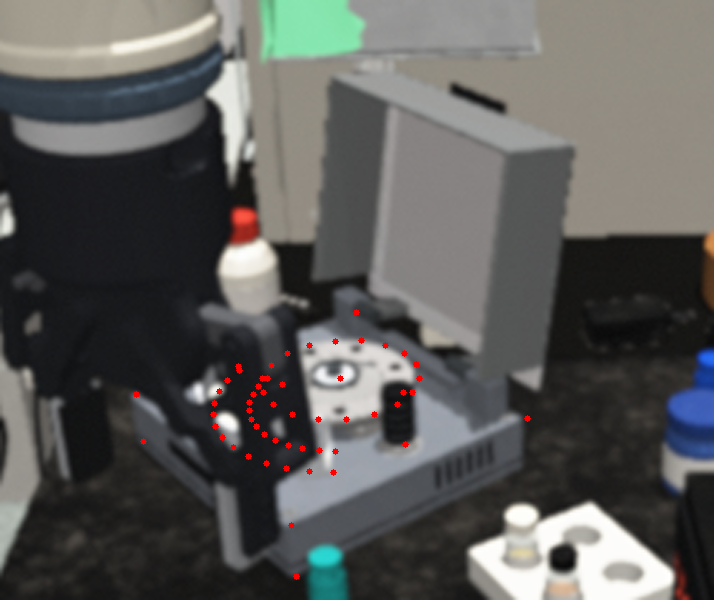

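Call:
servo_tool --targets '[1.8,2.8,0.5,0,0,0.13,70,3.6,5.6,1,0,0,0.26,60,5.5,8.5,1,0,0,0.4,50,7.3,11.3,1,0,0,0.53,50,9.1,14.2,1,0,0,0.67,50,11,17,1,0,0,0.8,50,12.8,19.9,1,0,0,0.94,50,14.6,22.7,1,0,0,1.07,50,16.5,25.6,1,0,0,1.2,50,18.3,28.4,1,0,0,1.335,50]' --grip_force 60

```text
clock: 2.0
tool_pos: [0.4148, -0.2957, 0.2204]
orientation: [0.0, 0.653, 0.757, 0.0]
ft_force: [0.8, 0.0, 0.8]
grip_width: 0.043
```

Run:
```python
from h import *
s=state(); print(s['clock'],s['tool_pos'],s['orientation'],s['grip_width'],s['joint_pos'],s['ft_force'])
f=grab_frame('wrist'); P=pose(f,s)
pts=[pol(78+e*14.5,a,64) for a in np.arange(112,233,10) for e in (-1,1)]+[pol(55,a,58) for a in range(0,360,20)]
pts+=[[-.108,.103,.04],[-.108,-.103,.04],[.084,-.103,.04],pol(43,170,66),[0,0,.058],[0,-.075,.085],[0,-.075,.045]]
crop(f,'w1',0,0,640,480,pts=proj(f,f2w(pts),P))
f=grab_frame('scene'); crop(f,'s3',100,100,500,400,pts=proj(f,f2w(pts)))
```

```text
2.0 [ 0.41477098 -0.29572743  0.22039508] [2.17664221e-04 6.53108206e-01 7.57264566e-01 3.17316869e-05] 0.0430358210674686 [-6.42774741e-01  2.40196366e-01  1.87342764e+00  3.89466751e-05
  1.02752998e+00 -7.90227698e-01] [0.82814865 0.0117627  0.81267104]
```

View pics/w1.png

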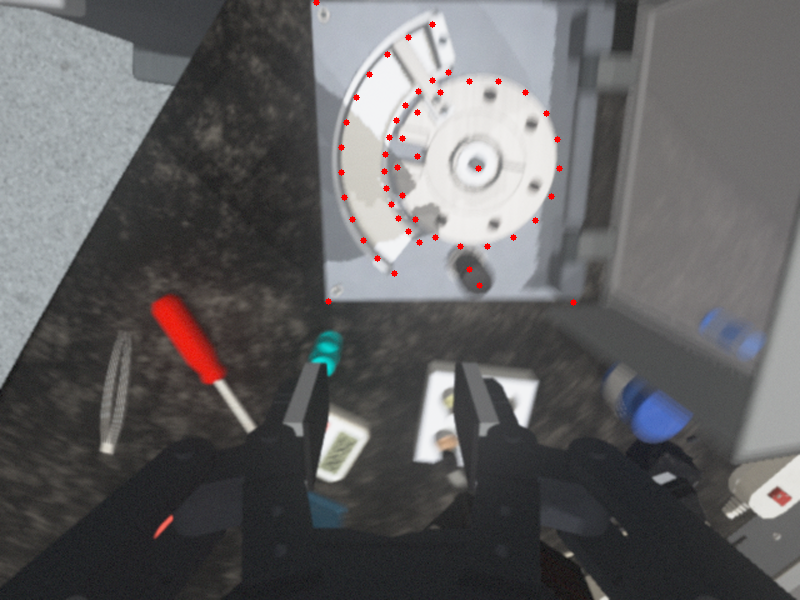

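View pics/s3.png

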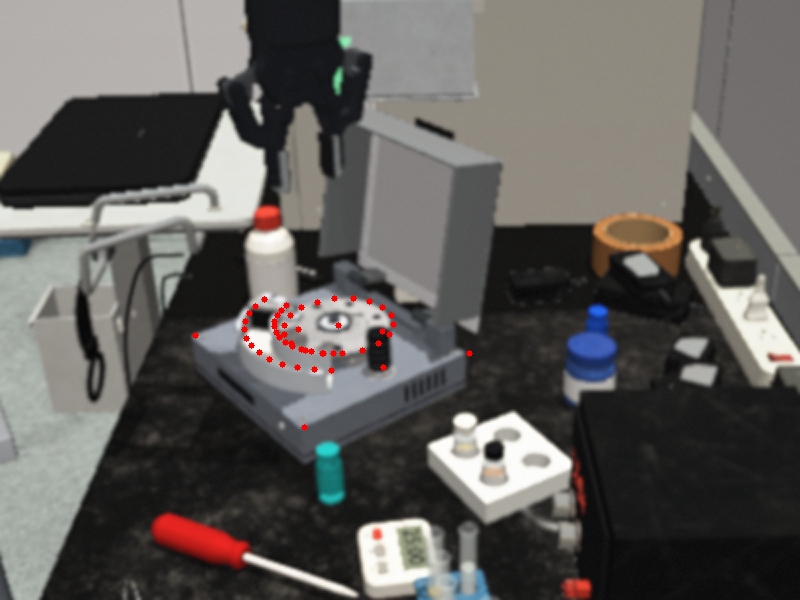

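```bash
cat > ov.py <<'E'
from h import *
def model():
    pts=[pol(78+e*18.5,a,64) for a in np.arange(112,233,6) for e in (1,)]+[pol(55,a,58) for a in range(230,480,10)]
    pts+=[[-.108,.103,.04],[-.108,-.103,.04],[.084,-.103,.04],[0,0,.058],[0,-.075,.085],[0,-.075,.045],pol(43,260,58)]
    return pts
E
python3 - <<'E'
from ov import *
s=state(); f=grab_frame('wrist'); P=pose(f,s)
crop(f,'w2',240,0,480,250,pts=None)
np.save('wf.npy',f['color'])
E
```

```text
(no output)
```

View pics/w2.png

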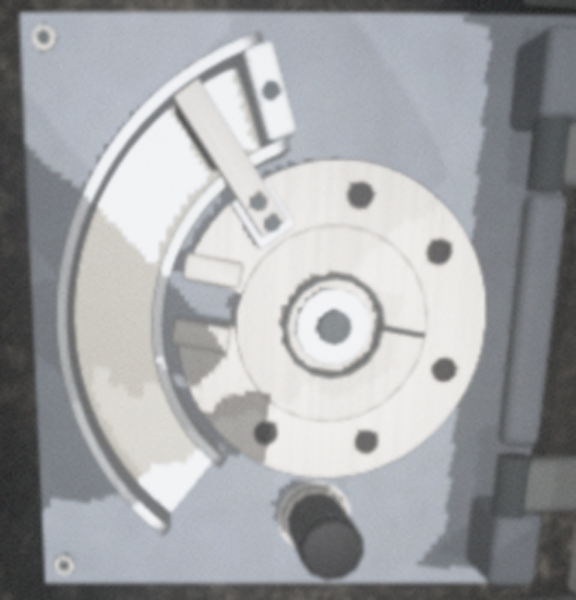

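Run:
```python
from ov import *
from scipy.optimize import least_squares
s=state(); f=grab_frame('wrist'); P=pose(f,s); ft=feeder_T()
q=lambda x,y:np.array([240+x/2.4-.5,y/2.4-.5])
ring=[pol(55,a,58) for a in range(0,360,2)]
def res(p,full=False):
    r=proj(f,f2w(ring,p),P)
    e=[r[:,0].max()-q(486,0)[0], r[:,1].max()-q(0,478)[1], r[:,1].min()-q(0,158)[1]]
    c=proj(f,f2w([[-.108,.103,.04],[-.108,-.103,.04],[0,-.075,.085]],p),P)-[q(20,12),q(46,582),q(332,548)]
    return np.r_[e,c.ravel()]
r=least_squares(res,ft); print(ft,r.x,res(ft).round(1),r.fun.round(1))
print('hub',onz(f,[q(333,326)],.058,P),onz(f,[q(333,326)],.062,P))
crop(f,'w3',240,0,480,250,pts=proj(f,f2w(model(),r.x),P))
np.save('feeder_w.npy',r.x)
```

```text
[ 0.46435173 -0.22816008  0.14380947] [ 0.46077785 -0.23014312  0.14604648] [ 5.3 -1.7 -2.4  4.3 -3.   3.2 -1.3  4.8 -0.2] [ 0.6 -0.2 -0.5 -0.6 -0.6 -0.4  0.3  0.3  1.4]
hub [[ 0.46136526 -0.23032127  0.058     ]] [[ 0.46064752 -0.23014414  0.062     ]]
```

View pics/w3.png

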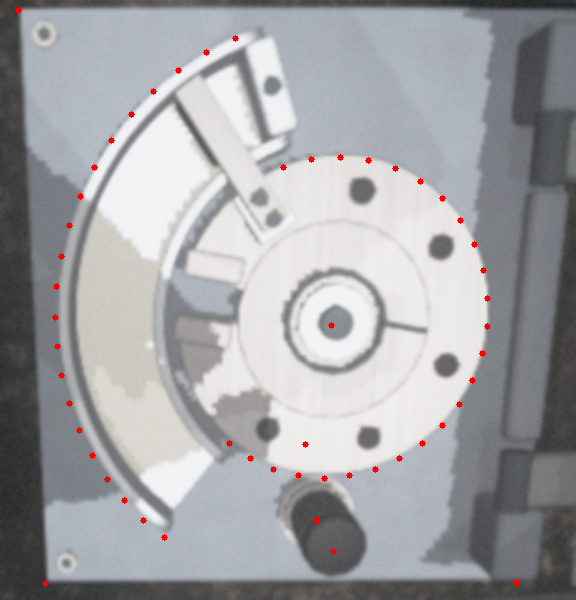

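Run:
```python
from ov import *
from scipy.optimize import least_squares
s=state(); f=grab_frame('wrist'); P=pose(f,s); ft=feeder_T(); print(s['tool_pos'])
q=lambda x,y:np.array([240+x/2.4-.5,y/2.4-.5])
ring=[pol(55,a,58) for a in range(0,360,2)]
def res(p,full=False):
    r=proj(f,f2w(ring,p),P)
    e=[r[:,0].max()-q(489,0)[0], r[:,1].max()-q(0,474)[1], r[:,1].min()-q(0,154)[1]]
    c=proj(f,f2w([[-.108,.103,.04],[-.108,-.103,.04],[0,-.075,.085]],p),P)-[q(22,8),q(49,579),q(335,543)]
    return np.r_[e,c.ravel()]
r=least_squares(res,ft); print(ft,r.x,res(ft).round(1),r.fun.round(1))
crop(f,'w4',240,0,480,250,pts=proj(f,f2w(model(),r.x),P))
np.save('feeder_w.npy',r.x)
```

```text
[ 0.41432282 -0.29651143  0.22034386]
[ 0.46435173 -0.22816008  0.14380947] [ 0.46115166 -0.22934327  0.14661035] [ 4.7 -0.9 -1.8  3.7 -2.1  2.6 -0.7  4.3  1. ] [ 0.7 -0.1 -0.9 -0.7 -0.7 -0.5  0.3  0.5  1.9]
```

View pics/w4.png

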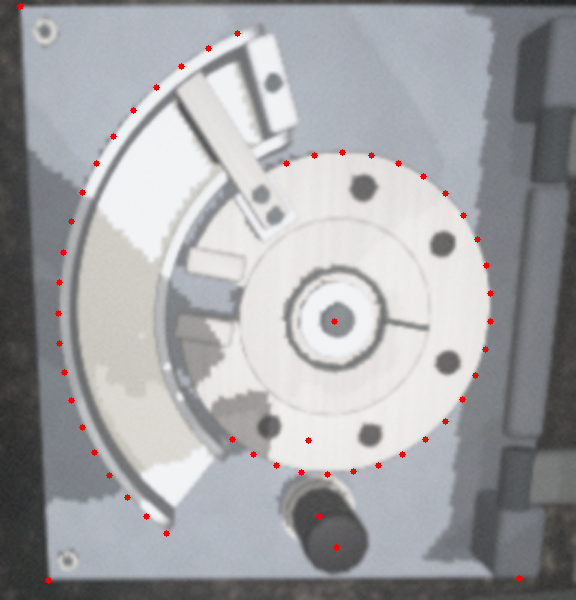

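Call:
servo_tool --targets '[1.5,-0.15,-1,0,0,0,50,3,-0.3,-2,0,0,0,50,4.5,-0.45,-3.5,0,0,0,50,6,-0.6,-5,0,0,0,50,6,-0.6,-7,0,0,0,50,6,-0.6,-9,0,0,0,50,6,-0.6,-10,0,0,0,50,6,-0.6,-10,0,0,0,50,6,-0.6,-10,0,0,0,50,6,-0.6,-10,0,0,0,50]'

```text
clock: 3.5
tool_pos: [0.4747, -0.303, 0.121]
orientation: [0.001, 0.655, 0.756, 0.0]
ft_force: [0.3, 0.2, -0.2]
grip_width: 0.0425
```

Run:
```python
from ov import *
s=state(); f=grab_frame('wrist'); P=pose(f,s); print(s['tool_pos'],s['ft_force'])
crop(f,'w5',120,0,600,360,pts=proj(f,f2w([[0,-.075,.085],[0,-.075,.045]],np.load('feeder_w.npy')),P))
```

```text
[ 0.47465155 -0.3030399   0.12099946] [ 0.286691    0.2368746  -0.15413957]
```

View pics/w5.png

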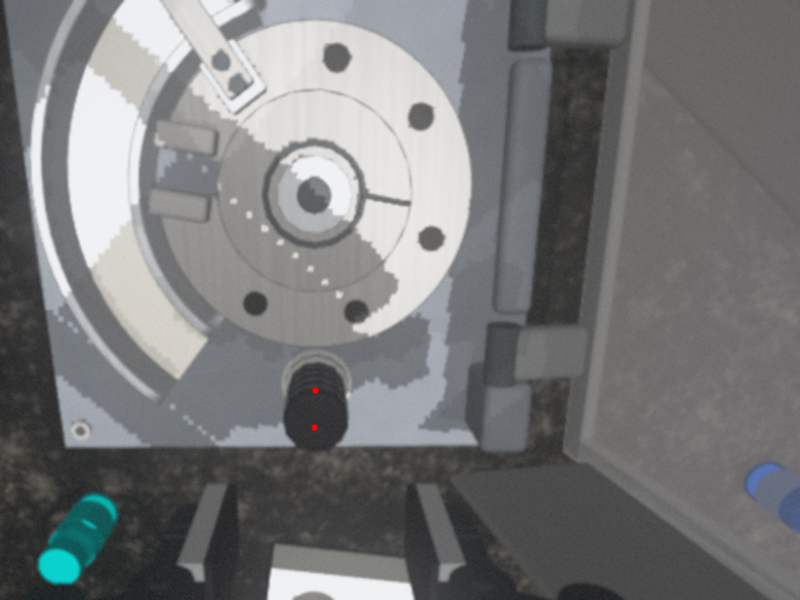

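Call:
servo_tool --targets '[0,0,-1.5,0,0,0,50,0,0,-3,0,0,0,50,0,0,-4.5,0,0,0,50,0,0,-6,0,0,0,50,0,0,-6.6,0,0,0,50,0,0,-6.6,0,0,0,50,0,0,-6.6,0,0,0,20,0,0,-6.6,0,0,0,10,0,0,-6.6,0,0,0,10,0,0,-6.6,0,0,0,10]' --grip_force 60

```text
clock: 4.8
tool_pos: [0.4745, -0.303, 0.0548]
orientation: [0.001, 0.655, 0.756, 0.0]
ft_force: [-0.1, 0.3, 6.0]
grip_width: 0.0201
```

Run:
```python
from ov import *
s=state(); f=grab_frame('wrist'); P=pose(f,s); print(s['tool_pos'],s['ft_force'],s['wrist_torque'],s['grip_width'])
crop(f,'w6',0,0,640,480,pts=proj(f,f2w([[0,-.075,.085],[0,0,.058]],np.load('feeder_w.npy')),P))
```

```text
[ 0.47447276 -0.30296983  0.05483542] [-0.0644335   0.34352162  6.04754984] [ 0.02125102  0.23040602 -0.01138275] 0.02008853975005378
```

View pics/w6.png

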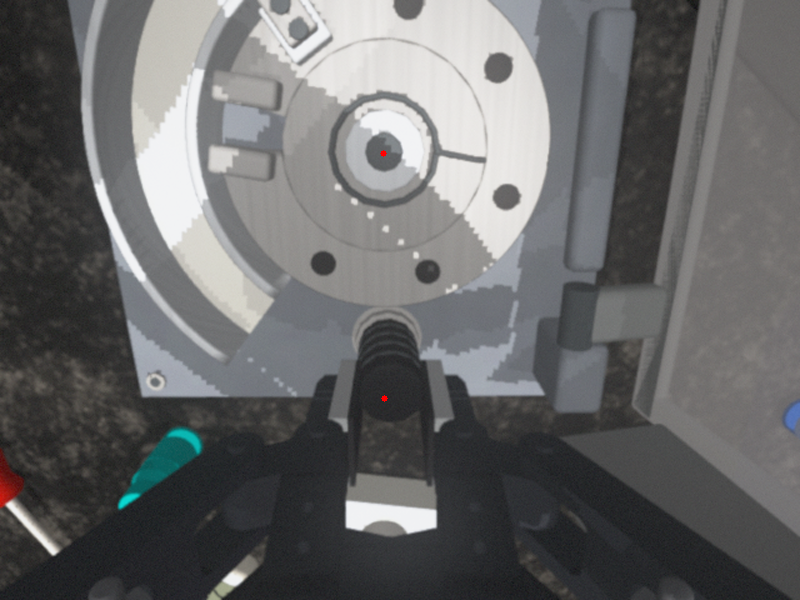

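Run:
```python
from ov import *
s=state(); f=grab_frame('wrist'); P=pose(f,s)
w=onz(f,[(388/1.25,390/1.25)],.085,P)[0]; print('pin top',w, 'tcp',s['tool_pos'])
h=onz(f,[(384/1.25,151/1.25)],.060,P)[0]; print('hub',h)
for n in ('feeder.npy','feeder_w.npy'):
    p=np.load(n); print(p, f2w([0,-.075,.04],p))
crop(f,'w7',240,200,400,360)
```

```text
pin top [ 0.47333318 -0.30071906  0.085     ] tcp [ 0.47449998 -0.30295697  0.05482815]
hub [ 0.46159693 -0.22860238  0.06      ]
[ 0.46435173 -0.22816008  0.14380947] [[ 0.4751003  -0.30238587  0.04      ]]
[ 0.46115166 -0.22934327  0.14661035] [[ 0.47210809 -0.30353866  0.04      ]]
```

View pics/w7.png

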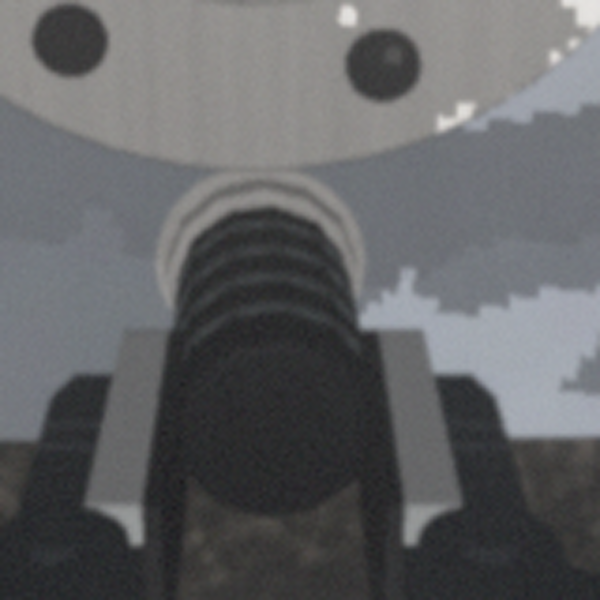

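Run:
```python
from ov import *
s=state(); f=grab_frame('wrist'); P=pose(f,s)
w=onz(f,[(313.0,309.6)],.085,P)[0]; print('pin top',w, 'tcp',s['tool_pos'])
for z in(.058,.06,.062):
  h=onz(f,[(384/1.25-.4,151/1.25-.4)],z,P)[0]; print('hub',h, 'corr',h+s['tool_pos']-w)
for n in ('feeder.npy','feeder_w.npy'):
    p=np.load(n); print('pinrel',p[:2]-f2w([0,-.075,.04],p)[0,:2])
    c=proj(f,f2w([pol(55,a,58) for a in range(0,360,30)],p),P);
```

```text
pin top [ 0.47418291 -0.29945246  0.085     ] tcp [ 0.47447044 -0.3029349   0.05481524]
hub [ 0.46136151 -0.22851934  0.058     ] corr [ 0.46164904 -0.23200178  0.02781524]
hub [ 0.4613797  -0.22844973  0.06      ] corr [ 0.46166723 -0.23193216  0.02981524]
hub [ 0.46139789 -0.22838011  0.062     ] corr [ 0.46168542 -0.23186255  0.03181524]
pinrel [-0.01074857  0.07422579]
pinrel [-0.01095643  0.0741954 ]
```

Call:
servo_tool --targets '[0,0,2,0,0,0,10,0,0,4.5,0,0,0,10,0,0,7,0,0,0,10,0,0,9.5,0,0,-0.1,10,-1,1.5,9.5,0,0,-0.25,10,-2,3,9.5,0,0,-0.42,10,-3.2,4.5,9.5,0,0,-0.6,10,-4.4,6,9.5,0,0,-0.77,10,-5.4,7.5,9.5,0,0,-0.95,10,-5.4,7.5,9.5,0,0,-1.12,10]'

```text
clock: 6.2
tool_pos: [0.419, -0.2265, 0.149]
orientation: [-0.001, 0.957, 0.29, -0.0]
ft_force: [0.9, 0.0, -1.4]
grip_width: 0.0201
```

Call:
servo_tool --targets '[0,0,0,0,0,-0.15,10,0,0,0,0,0,-0.3,10,0,0,0,0,0,-0.45,10,0,0,0,0,0,-0.45,10,0,0,0,0,0,-0.45,10,0,0,0,0,0,-0.45,10,0,0,0,0,0,-0.45,10,0,0,0,0,0,-0.45,10,0,0,0,0,0,-0.45,10,0,0,0,0,0,-0.45,10]'

```text
clock: 7.45
tool_pos: [0.4201, -0.2277, 0.1492]
orientation: [0.0, 0.997, 0.072, 0.0]
ft_force: [-0.6, 0.0, -0.8]
grip_width: 0.0194
```

Run:
```python
from ov import *
s=state(); f=grab_frame('wrist'); P=pose(f,s); print(s['tool_pos'],s['ft_force'],s['wrist_torque'],s['grip_width'],s['orientation'])
crop(f,'w8',0,0,640,480)
f=grab_frame('scene'); crop(f,'s8',150,80,390,260)
```

```text
[ 0.42014039 -0.22769492  0.14923138] [-0.5941904   0.03747988 -0.75596283] [ 0.01517753 -0.00761912 -0.00989376] 0.019396340425692587 [2.16521398e-06 9.97414845e-01 7.18583775e-02 7.59788430e-06]
```

View pics/w8.png

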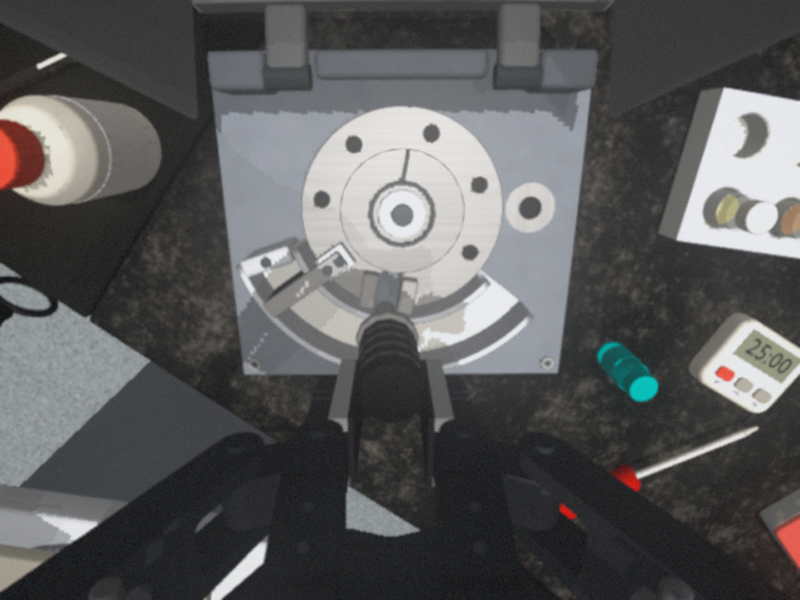

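View pics/s8.png

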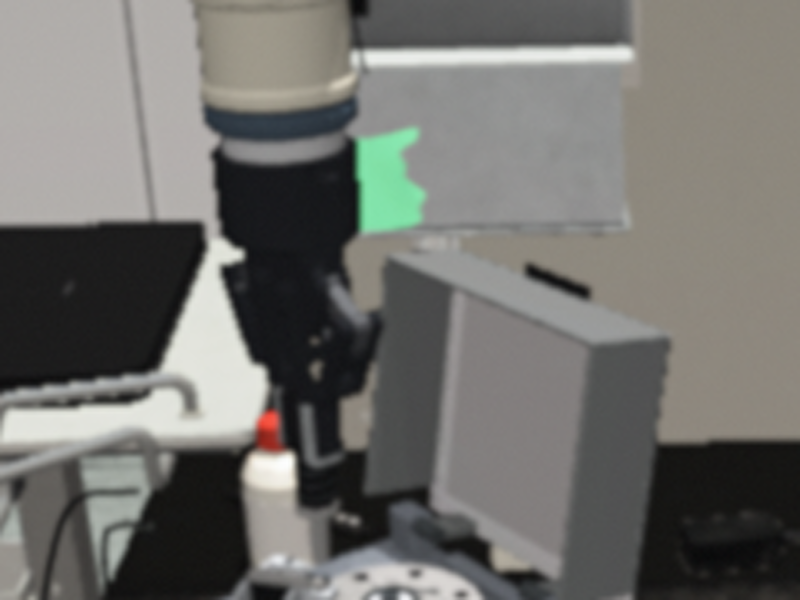

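Run:
```python
from ov import *
from scipy.optimize import least_squares
s=state(); f=grab_frame('wrist'); P=pose(f,s); t=s['tool_pos']
crop(f,'w9',170,40,490,280)
crop(f,'w9b',240,200,400,360)
d=lambda h: t+[0,0,-.0508+h]
print('pin tip,collarb,collart,top proj', proj(f,[d(0),d(.036),d(.041),d(.081)],P).round(1))
```

```text
pin tip,collarb,collart,top proj [[310.8 247.8]
 [310.5 272.5]
 [310.5 276.7]
 [310.2 319. ]]
```

View pics/w9.png

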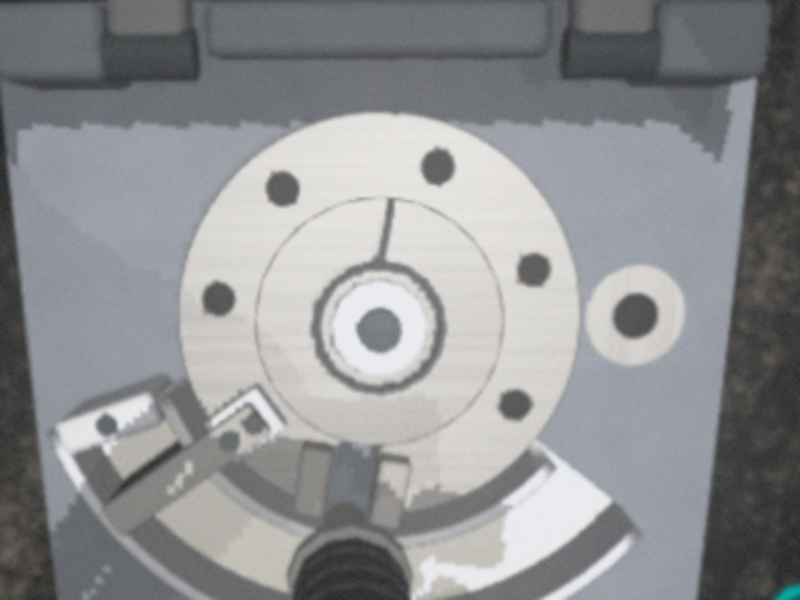

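View pics/w9b.png

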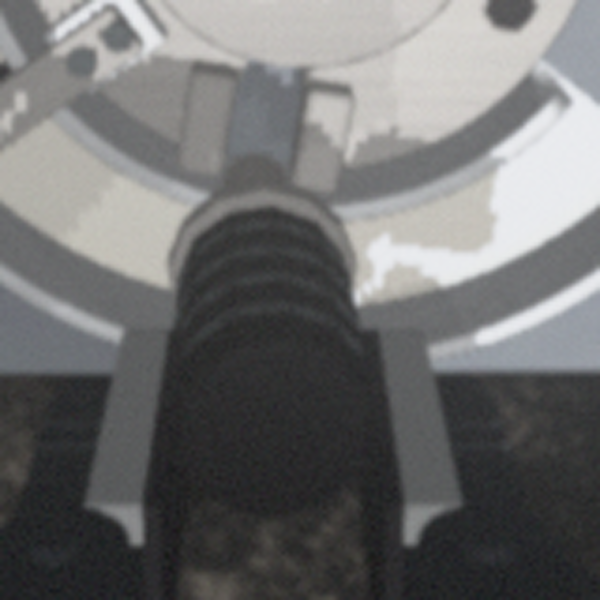

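Run:
```python
from ov import *
from scipy.optimize import least_squares
s=state(); f=grab_frame('wrist'); P=pose(f,s); t=s['tool_pos']
q=lambda x,y:np.array([170+x/2.5-.5,40+y/2.5-.5])
tip=onz(f,[(308.0,248.3)],.103,P)[0]; print('tip meas',tip,'tcp',t)
ring=[pol(55,a,58) for a in range(0,360,2)]
def res(p):
    r=proj(f,f2w(ring,p),P)
    e=[r[:,0].max()-q(580,0)[0], r[:,0].min()-q(179,0)[0], r[:,1].min()-q(0,112)[1]]
    c=proj(f,f2w([[0,-.075,.04],[0,-.075,.04]],p),P)-[q(635.5,315),q(635.5,315)]
    return np.r_[e,c.ravel()]
r=least_squares(res,feeder_T()); print(r.x,r.fun.round(1))
print('hub',onz(f,[q(379,329)],.058,P),onz(f,[q(379,329)],.062,P))
n=f2w([pol(43,170,66),pol(43,260,48)],r.x); print('notch,lock',n)
print('notch px',proj(f,n,P), 'lug inner walls mid? ')
np.save('feeder_w2.npy',r.x)
```

```text
tip meas [ 0.42133611 -0.22584517  0.103     ] tcp [ 0.42016509 -0.2276592   0.14923251]
[ 0.46122505 -0.22876952  0.15869822] [ 0.7 -1.   0.1  0.2  0.   0.2  0. ]
hub [[ 0.4609991  -0.22874848  0.058     ]] [[ 0.46162567 -0.22855825  0.062     ]]
notch,lock [[ 0.41823044 -0.22808866  0.066     ]
 [ 0.46054418 -0.27176413  0.048     ]]
notch px [[311.10260857 233.79945141]
 [380.49684771 178.22575582]] lug inner walls mid?
```

Call:
servo_tool --targets '[-0.2,-0.2,-0.5,0,0,0,10,-0.2,-0.2,-1.2,0,0,0,10,-0.2,-0.2,-2,0,0,0,10,-0.2,-0.2,-2.4,0,0,0,10,-0.2,-0.2,-2.5,0,0,0,10,-0.2,-0.2,-2.5,0,0,0,10,-0.2,-0.2,-2.5,0,0,0,10,-0.2,-0.2,-2.5,0,0,0,10,-0.2,-0.2,-2.5,0,0,0,10,-0.2,-0.2,-2.5,0,0,0,10]'

```text
clock: 8.9
tool_pos: [0.4182, -0.2297, 0.1243]
orientation: [0.0, 0.997, 0.072, 0.0]
ft_force: [0.1, -1.0, -0.8]
grip_width: 0.02
```

Run:
```python
from ov import *
s=state(); f=grab_frame('wrist'); P=pose(f,s); print(s['tool_pos'],s['ft_force'])
crop(f,'w10',240,180,400,340)
f=grab_frame('scene'); crop(f,'s10',190,170,350,290)
```

```text
[ 0.41816536 -0.22968295  0.1242808 ] [ 0.05833976 -0.98774076 -0.7569122 ]
```

View pics/w10.png

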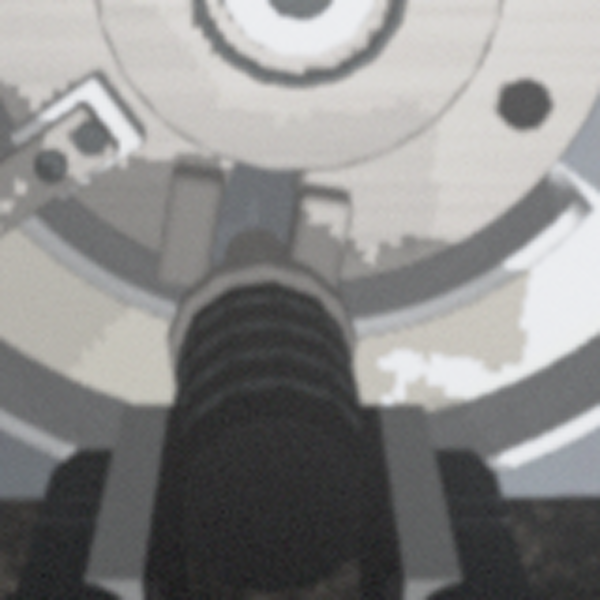

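View pics/s10.png

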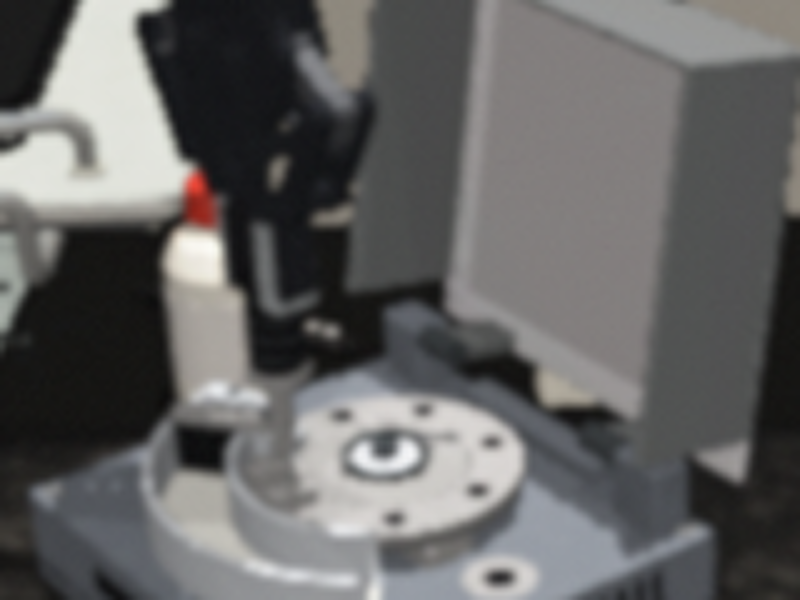

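Call:
servo_tool --targets '[0,0,-0.4,0,0,0,10,0,0,-0.8,0,0,0,10,0,0,-1.2,0,0,0,10,0,0,-1.6,0,0,0,10,0,0,-2,0,0,0,10,0,0,-2.1,0,0,0,10,0,0,-2.1,0,0,0,10,0,0,-2.1,0,0,0,10,0,0,-2.1,0,0,0,10,0,0,-2.1,0,0,0,10]'

```text
clock: 10.25
tool_pos: [0.4182, -0.2297, 0.1033]
orientation: [0.0, 0.997, 0.072, 0.0]
ft_force: [0.2, 0.6, -1.1]
grip_width: 0.0196
```

Run:
```python
from ov import *
s=state(); f=grab_frame('wrist'); P=pose(f,s); print(s['tool_pos'],s['ft_force'],s['grip_width'])
crop(f,'w11',240,140,400,300)
f=grab_frame('scene'); crop(f,'s11',190,170,350,290)
```

```text
[ 0.41819471 -0.22969981  0.10333192] [ 0.18655837  0.64494808 -1.13502704] 0.0196363709388424
```

View pics/w11.png

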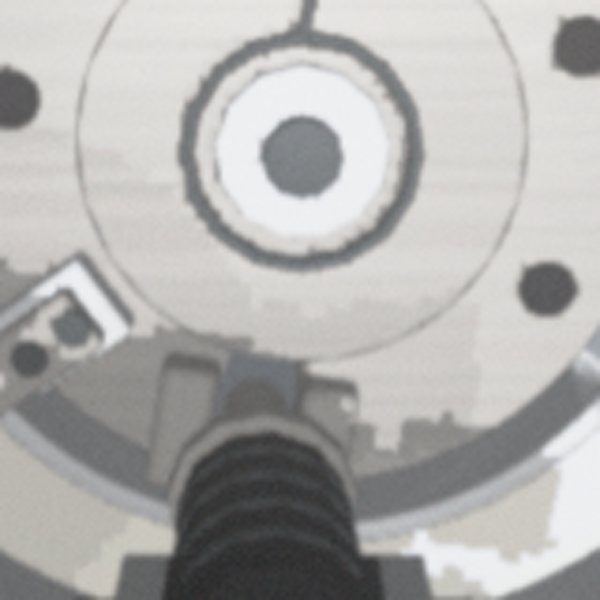

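View pics/s11.png

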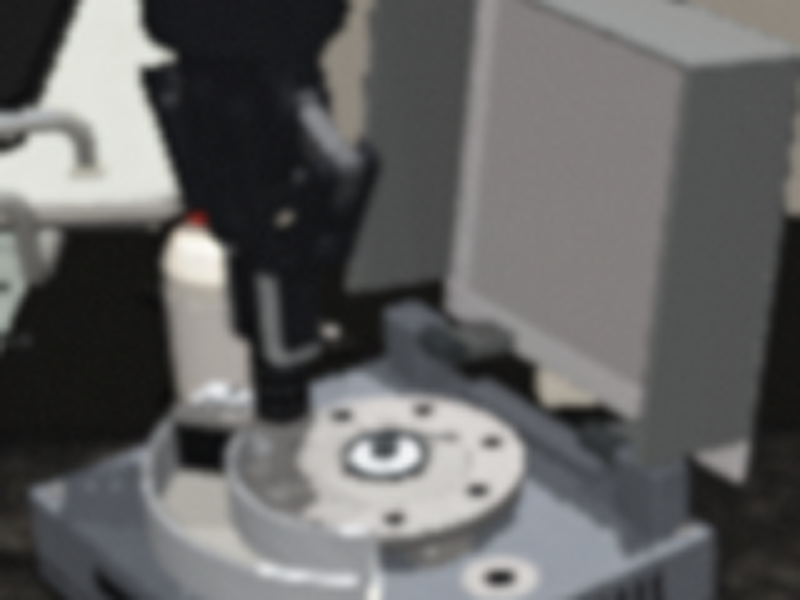

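Run:
```python
from ov import *
s=state(); f=grab_frame('wrist'); P=pose(f,s); t=s['tool_pos']
tip=onz(f,[(308.2,248.6)],.0575,P)[0]
for z in (.058,.062,.066):
  hub=onz(f,[(320.0,180.8)],z,P)[0]; d=tip-hub; print(z,hub,tip-t,d, np.hypot(d[0],d[1]),np.degrees(np.arctan2(d[1],d[0])))
```

```text
0.058 [ 0.46075493 -0.22881024  0.058     ] [ 0.00117285  0.00168646 -0.0457881 ] [-0.04139066  0.00081072 -0.0005    ] 0.0413985940550269 178.8778901965356
0.062 [ 0.46148631 -0.22861582  0.062     ] [ 0.00117285  0.00168646 -0.0457881 ] [-0.04212203  0.00061629 -0.0045    ] 0.04212653657635955 179.1617612168308
0.066 [ 0.46221768 -0.22842139  0.066     ] [ 0.00117285  0.00168646 -0.0457881 ] [-0.0428534   0.00042186 -0.0085    ] 0.04285547802993093 179.43598188732759
```

Run:
```python
import numpy as np
C=np.array([.4618,-.2287])
def tcp(th):
    a=np.radians(th); j=np.radians(th-260.2)
    return C+.043*np.array([np.cos(a),np.sin(a)])+.0015*np.array([np.cos(j),np.sin(j)])
for base,th in (((.418,-.230),178.4+5*np.arange(1,11)),(tcp(228.4),228.4+5*np.arange(1,11))):
    for i,t in enumerate(th): d=(tcp(t)-base)*100; print(t,d.round(2),'rot',round(np.radians(5*(i+1)),3))
print(tcp(268.4),tcp(228.4))
```

```text
183.4 [ 0.12 -0.27] rot 0.087
188.4 [ 0.17 -0.64] rot 0.175
193.4 [ 0.26 -1.  ] rot 0.262
198.4 [ 0.37 -1.36] rot 0.349
203.4 [ 0.52 -1.7 ] rot 0.436
208.4 [ 0.69 -2.03] rot 0.524
213.4 [ 0.89 -2.35] rot 0.611
218.4 [ 1.12 -2.64] rot 0.698
223.4 [ 1.38 -2.91] rot 0.785
228.4 [ 1.65 -3.16] rot 0.873
233.4 [ 0.3  -0.23] rot 0.087
238.4 [ 0.61 -0.42] rot 0.175
243.4 [ 0.95 -0.59] rot 0.262
248.4 [ 1.29 -0.73] rot 0.349
253.4 [ 1.65 -0.84] rot 0.436
258.4 [ 2.01 -0.92] rot 0.524
263.4 [ 2.38 -0.97] rot 0.611
268.4 [ 2.76 -0.98] rot 0.698
273.4 [ 3.13 -0.96] rot 0.785
278.4 [ 3.5  -0.91] rot 0.873
[ 0.46208403 -0.27146929] [ 0.43452601 -0.26164575]
```

Call:
servo_tool --targets '[0.12,-0.27,0,0,0,0.087,10,0.17,-0.64,0,0,0,0.175,10,0.26,-1.0,0,0,0,0.262,10,0.37,-1.36,0,0,0,0.349,10,0.52,-1.7,0,0,0,0.436,10,0.69,-2.03,0,0,0,0.524,10,0.89,-2.35,0,0,0,0.611,10,1.12,-2.64,0,0,0,0.698,10,1.38,-2.91,0,0,0,0.785,10,1.65,-3.16,0,0,0,0.873,10]' --grip_force 80

```text
clock: 11.65
tool_pos: [0.4325, -0.2598, 0.1026]
orientation: [-0.002, 0.873, 0.488, -0.001]
ft_force: [-3.9, 3.2, 2.5]
grip_width: 0.019
```

Run:
```python
from ov import *
s=state(); f=grab_frame('wrist'); P=pose(f,s); print(s['tool_pos'],s['ft_force'],s['wrist_torque'],s['grip_width'])
crop(f,'w12',160,80,480,320)
```

```text
[ 0.43251654 -0.25978759  0.10261886] [-3.91666111  3.17485023  2.51208494] [0.76243233 1.10436127 0.01141476] 0.018995264713945335
```

View pics/w12.png

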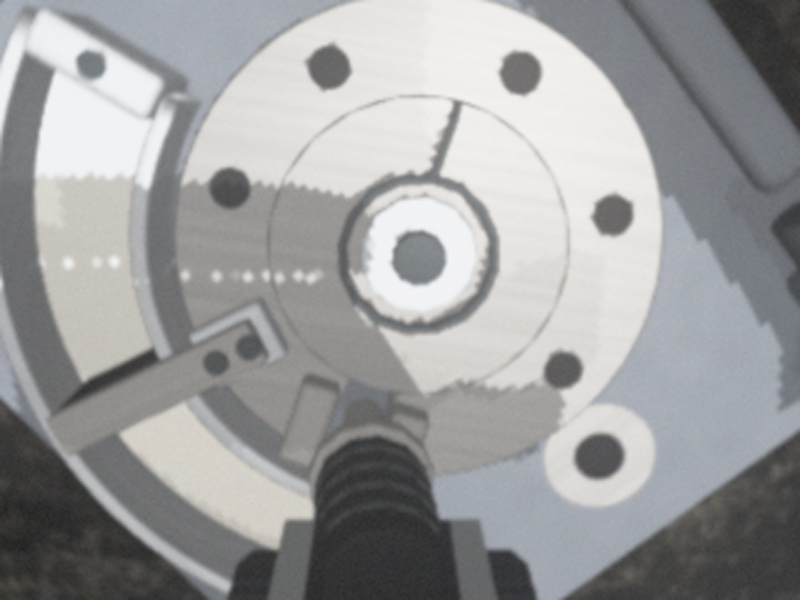

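Call:
servo_tool --targets '[0.3,-0.23,0,0,0,0.087,10,0.61,-0.42,0,0,0,0.175,10,0.95,-0.59,0,0,0,0.262,10,1.29,-0.73,0,0,0,0.349,10,1.65,-0.84,0,0,0,0.436,10,2.01,-0.92,0,0,0,0.524,10,2.38,-0.97,0,0,0,0.611,10,2.76,-0.98,0,0,0,0.698,10,2.76,-0.98,0,0,0,0.698,10,2.76,-0.98,0,0,0,0.698,10]'

```text
clock: 12.95
tool_pos: [0.4606, -0.2706, 0.1027]
orientation: [-0.002, 0.655, 0.756, -0.001]
ft_force: [-4.9, -0.9, -0.3]
grip_width: 0.019
```

Run:
```python
from ov import *
s=state(); f=grab_frame('wrist'); P=pose(f,s); print(s['tool_pos'],s['ft_force'],s['wrist_torque'],s['grip_width'])
crop(f,'w13',160,80,480,320)
f=grab_frame('top'); crop(f,'t13',230,210,360,330)
```

```text
[ 0.46056099 -0.27061372  0.10268621] [-4.87943489 -0.88437169 -0.33373241] [-0.09330696  1.15975296 -0.03241123] 0.01902264027329841
```

View pics/w13.png

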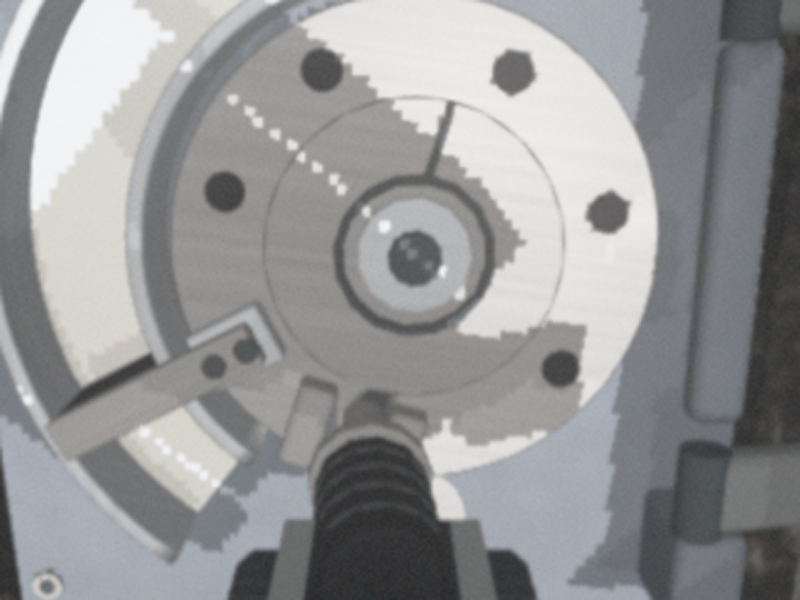

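View pics/t13.png

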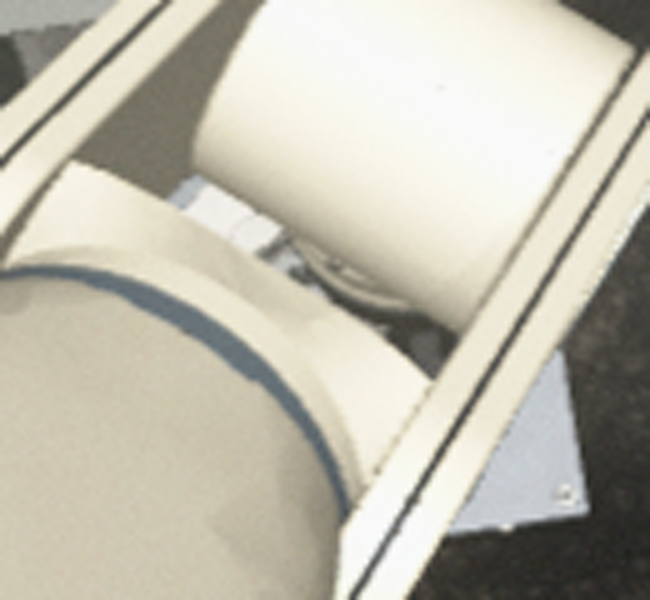

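Run:
```python
from ov import *
s=state(); f=grab_frame('wrist'); P=pose(f,s); print(s['tool_pos'])
crop(f,'w14',260,200,380,290)
q=lambda x,y:(160+x/2.5-.5,80+y/2.5-.5)
w=onz(f,[q(430,175),q(451,103),q(415,257)],.058,P); d=w[1]-w[0]; print('mark',np.degrees(np.arctan2(d[1],d[0])), np.degrees(np.arctan2(*(w[1]-w[2])[1::-1])),'hub',w[2])
```

```text
[ 0.46057052 -0.27063094  0.10266754]
mark 82.57812608527365 85.81442740142863 hub [ 0.46182828 -0.22934458  0.058     ]
```

View pics/w14.png

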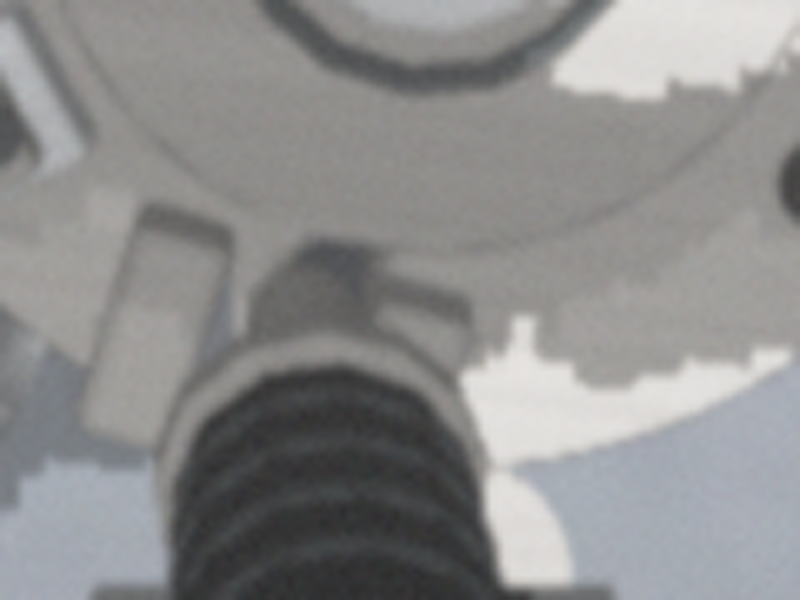

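Run:
```python
from ov import *
s=state(); f=grab_frame('wrist'); P=pose(f,s); t=s['tool_pos']
q=lambda x,y:(160+x/2.5-.5,80+y/2.5-.5)
for z in(.058,.062):
  hub=onz(f,[q(415,257)],z,P)[0]
  for px in ((306.7,244.),(306.7,248.)):
    tip=onz(f,[px],.0575,P)[0]; d=tip-hub; print(z,hub,px,tip,d*1000,np.hypot(d[0],d[1]),np.degrees(np.arctan2(d[1],d[0])))
# lug tops inner corners
qq=lambda x,y:(260+x/6.667-.5,200+y/6.667-.5)
# rim fit
r=[q(657,248),q(173,240)]
print(onz(f,r,.058,P), onz(f,r,.058,P).mean(0))
hub=onz(f,[q(415,257)],.060,P)[0]
w=onz(f,[qq(140,205),qq(235,235),qq(470,300)],.066,P); print(w, [np.degrees(np.arctan2(*(p-hub)[1::-1])) for p in w],[np.hypot(*(p-hub)[:2]) for p in w])
```

```text
0.058 [ 0.46192197 -0.22936835  0.058     ] (306.7, 244.0) [ 0.45663501 -0.26751551  0.0575    ] [ -5.2869647  -38.14715491  -0.5       ] 0.03851178291291655 -97.89058282426957
0.058 [ 0.46192197 -0.22936835  0.058     ] (306.7, 248.0) [ 0.45698653 -0.27002368  0.0575    ] [ -4.93544143 -40.65532606  -0.5       ] 0.040953804698698394 -96.92167574641151
0.062 [ 0.46168473 -0.22862786  0.062     ] (306.7, 244.0) [ 0.45663501 -0.26751551  0.0575    ] [ -5.04972596 -38.88764128  -4.5       ] 0.03921413490718645 -97.39870057655783
0.062 [ 0.46168473 -0.22862786  0.062     ] (306.7, 248.0) [ 0.45698653 -0.27002368  0.0575    ] [ -4.69820269 -41.39581243  -4.5       ] 0.04166156976977465 -96.47505673496626
[[ 0.5151842  -0.21946411  0.058     ]
 [ 0.40788678 -0.23331969  0.058     ]] [ 0.46153549 -0.2263919   0.058     ]
[[ 0.44065644 -0.25837483  0.066     ]
 [ 0.44891562 -0.25986336  0.066     ]
 [ 0.46948508 -0.26276963  0.066     ]] [np.float64(-125.74832085640476), np.float64(-112.66289333021723), np.float64(-77.18543659290562)] [np.float64(0.0361964620200753), np.float64(0.03344783568530686), np.float64(0.03463415235306792)]
```

Call:
servo_tool --targets '[0.1,-0.05,0,0,0,0,10,0.2,-0.1,0,0,0,0,10,0.3,-0.15,0,0,0,0,10,0.4,-0.15,0,0,0,0,10,0.4,-0.15,0,0,0,0,10,0.4,-0.15,0,0,0,0,10,0.4,-0.15,0,0,0,0,10,0.4,-0.15,0,0,0,0,10,0.4,-0.15,0,0,0,0,10,0.4,-0.15,0,0,0,0,10]'

```text
clock: 14.4
tool_pos: [0.4646, -0.2719, 0.1027]
orientation: [-0.002, 0.655, 0.756, -0.001]
ft_force: [-5.2, 0.8, 0.1]
grip_width: 0.0188
```

Run:
```python
from ov import *
s=state(); f=grab_frame('wrist'); P=pose(f,s); print(s['tool_pos'],s['ft_force'])
crop(f,'w15',230,150,390,270)
```

```text
[ 0.46461079 -0.27193221  0.10268513] [-5.17056408  0.82194399  0.13435499]
```

View pics/w15.png

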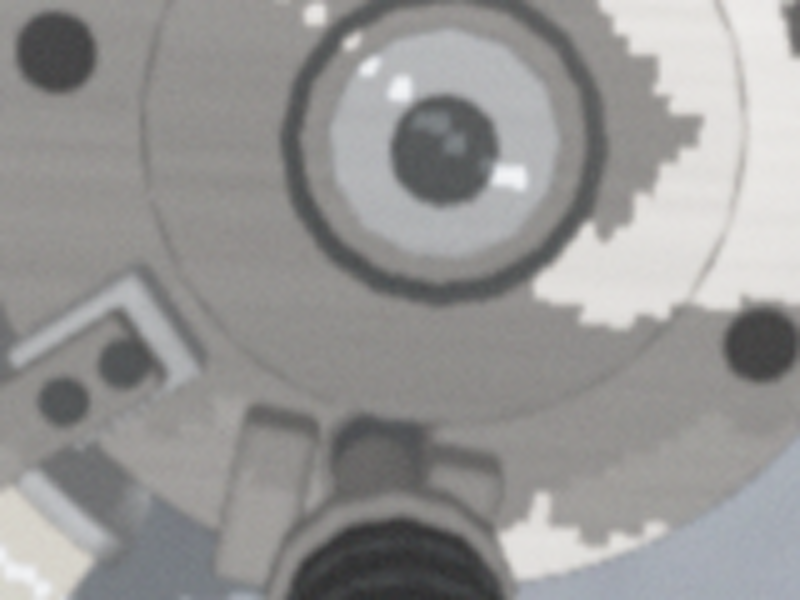

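Run:
```python
from ov import *
s=state(); f=grab_frame('wrist'); P=pose(f,s); t=s['tool_pos']
q=lambda x,y:(230+x/5-.5,150+y/5-.5)
hub=onz(f,[q(444,150)],.060,P)[0]
# ring dark: outer ring circle centre (442,148)
print('hub',hub)
A=lambda p:(round(np.degrees(np.arctan2(*(p-hub)[1::-1])),1),round(np.hypot(*(p-hub)[:2])*1000,1))
for p in onz(f,[q(248,410),q(318,420),q(425,445),q(500,460)],.066,P): print('lug',p,A(p))
for p in onz(f,[(305.3,244),(305.3,247)],.0575,P): print('tip',p,A(p))
for p in onz(f,[q(56,52),q(760,345)],.058,P): print('hole',A(p))
```

```text
hub [ 0.4615505  -0.22930953  0.06      ]
lug [ 0.44389363 -0.2605041   0.066     ] (np.float64(-119.5), np.float64(35.8))
lug [ 0.45183063 -0.26054199  0.066     ] (np.float64(-107.3), np.float64(32.7))
lug [ 0.46417719 -0.26174985  0.066     ] (np.float64(-85.4), np.float64(32.5))
lug [ 0.47284676 -0.26230295  0.066     ] (np.float64(-71.1), np.float64(34.9))
tip [ 0.45974099 -0.26891176  0.0575    ] (np.float64(-92.6), np.float64(39.6))
tip [ 0.46000201 -0.27079114  0.0575    ] (np.float64(-92.1), np.float64(41.5))
hole (np.float64(174.4), np.float64(44.0))
hole (np.float64(-23.9), np.float64(43.3))
```

Run:
```python
from ov import *
s=state(); f=grab_frame('wrist'); P=pose(f,s)
s0={'tool_pos':np.array([.42014,-.22769,.14923]),'orientation':np.array([2e-6,.99741485,.07185838,7.6e-6])}
P0=pose(f,s0); q0=lambda x,y:(170+x/2.5-.5,40+y/2.5-.5)
hub=onz(f,[q0(379,329)],.060,P0)[0]
A=lambda p:(round(np.degrees(np.arctan2(*(p-hub)[1::-1])),1),round(np.hypot(*(p-hub)[:2])*1000,1))
print(hub,[A(p) for p in onz(f,[q0(*c) for c in [(283,188),(438,166),(534,269),(514,404),(218,298)]],.058,P0)])
print('park',A(onz(f,[q0(635.5,315)],.04,P0)[0]))
crop(f,'w16',160,60,560,360)
q=lambda x,y:(230+x/5-.5,150+y/5-.5)
hub=onz(f,[q(444,150)],.060,P)[0]
```

```text
[ 0.46019582 -0.22774351  0.06      ] [(np.float64(42.9), np.float64(44.3)), (np.float64(-11.4), np.float64(44.5)), (np.float64(-60.8), np.float64(44.2)), (np.float64(-111.0), np.float64(43.4)), (np.float64(87.7), np.float64(44.1))]
park (np.float64(-81.0), np.float64(74.9))
```

View pics/w16.png

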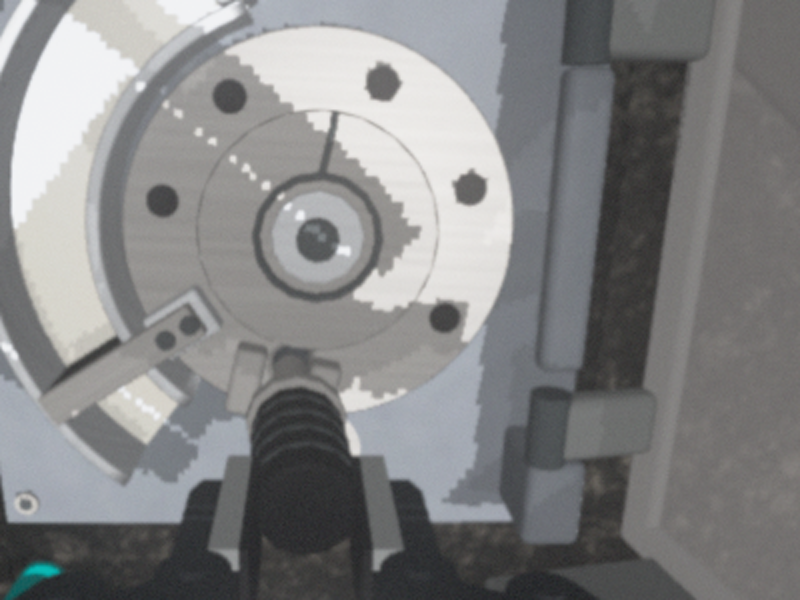

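Call:
servo_tool --targets '[0.06,-0.1,0,0,0,0,10,0.06,-0.1,0,0,0,0,10,0.06,-0.1,-0.2,0,0,0,10,0.06,-0.1,-0.4,0,0,0,10,0.06,-0.1,-0.6,0,0,0,10,0.06,-0.1,-0.8,0,0,0,10,0.06,-0.1,-1,0,0,0,10,0.06,-0.1,-1,0,0,0,10,0.06,-0.1,-1,0,0,0,10,0.06,-0.1,-1,0,0,0,10]'

```text
clock: 15.8
tool_pos: [0.4655, -0.273, 0.0927]
orientation: [-0.001, 0.655, 0.756, -0.0]
ft_force: [-4.3, -0.5, -1.4]
grip_width: 0.0192
```

Run:
```python
from ov import *
s=state(); f=grab_frame('wrist'); P=pose(f,s); print(s['tool_pos'],s['ft_force'],s['wrist_torque'])
crop(f,'w17',230,150,390,270)
```

```text
[ 0.46554953 -0.27302532  0.09266851] [-4.34875348 -0.47600854 -1.39646039] [0.03764113 1.11176823 0.01399989]
```

View pics/w17.png

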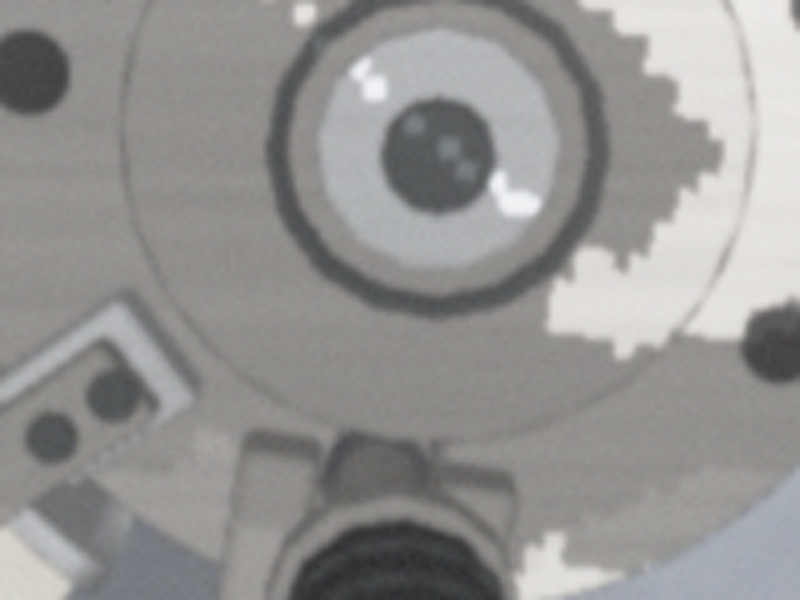

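Call:
servo_tool --targets '[0,0,-0.2,0,0,0,10,0,0,-0.4,0,0,0,10,0,0,-0.6,0,0,0,10,0,0,-0.8,0,0,0,10,0,0,-0.95,0,0,0,10,0,0,-1.1,0,0,0,10,0,0,-1.15,0,0,0,10,0,0,-1.15,0,0,0,10,0,0,-1.15,0,0,0,10,0,0,-1.15,0,0,0,10]'

```text
clock: 17.1
tool_pos: [0.4659, -0.2733, 0.0816]
orientation: [-0.001, 0.655, 0.756, -0.0]
ft_force: [-5.8, -0.1, 2.2]
grip_width: 0.0189
```

Run:
```python
from ov import *
s=state(); f=grab_frame('wrist'); P=pose(f,s); print(s['tool_pos'],s['ft_force'],s['wrist_torque'])
crop(f,'w18',230,150,390,270)
f=grab_frame('scene'); crop(f,'s18',190,170,350,290)
```

```text
[ 0.46593104 -0.27330528  0.08157916] [-5.84470394 -0.07893471  2.22309727] [ 0.04307644  1.18335658 -0.02506462]
```

View pics/w18.png

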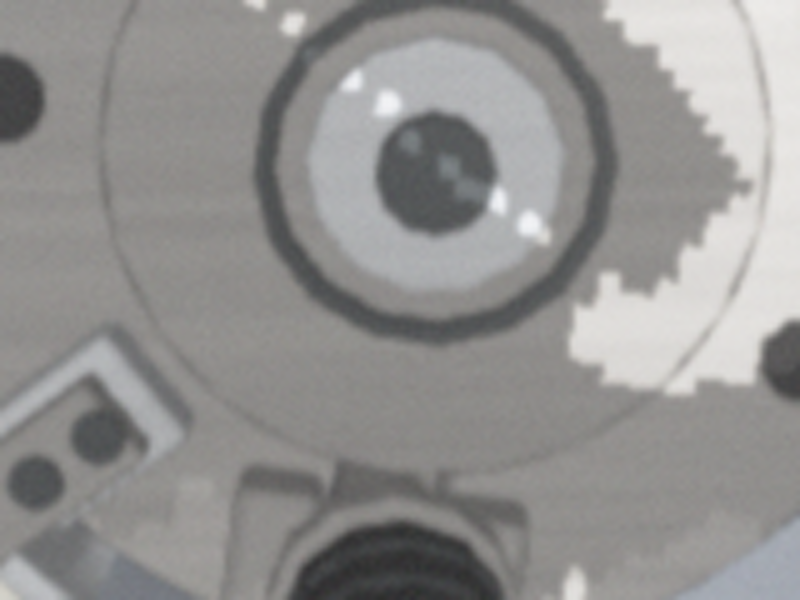

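View pics/s18.png

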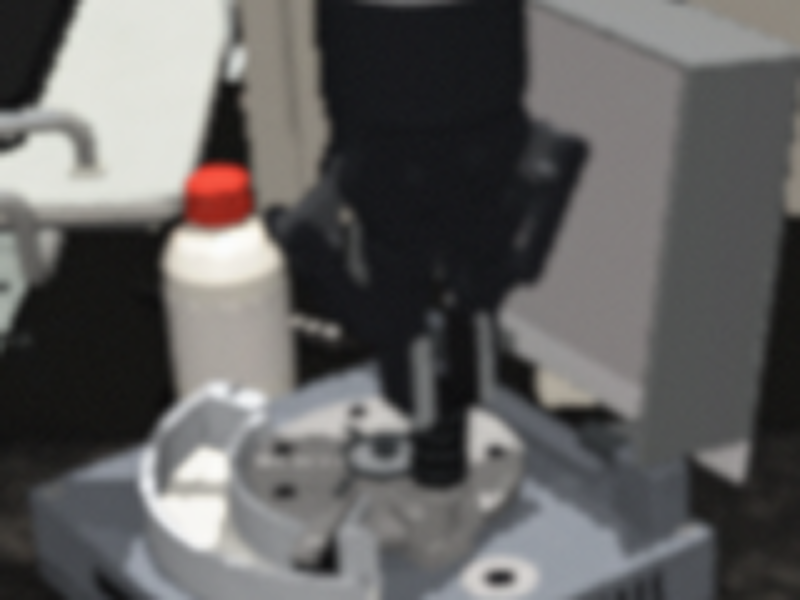

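Call:
servo_tool --targets '[0,0,-0.1,0,0,0,10,0,0,-0.15,0,0,0,10,0,0,-0.15,0,0,0,10,0,0,-0.15,0,0,0,45,0,0,-0.15,0,0,0,45,0,0,-0.15,0,0,0,45,0,0,2,0,0,0,45,0,0,4,0,0,0,45,0,0,7,0,0,0,45,0,0,10,0,0,0,45]'

```text
clock: 18.45
tool_pos: [0.4673, -0.2736, 0.1826]
orientation: [0.0, 0.654, 0.756, 0.0]
ft_force: [0.3, 0.4, 0.2]
grip_width: 0.0388
```

Run:
```python
from ov import *
s=state(); f=grab_frame('wrist'); P=pose(f,s); print(s['tool_pos'],s['ft_force'],s['wrist_torque'])
crop(f,'w19',80,50,560,410)
f=grab_frame('scene'); crop(f,'s19',190,170,350,290)
```

```text
[ 0.46729666 -0.27362238  0.1826168 ] [0.28421798 0.40238366 0.16928496] [ 0.01149118  0.00199692 -0.00825402]
```

View pics/w19.png

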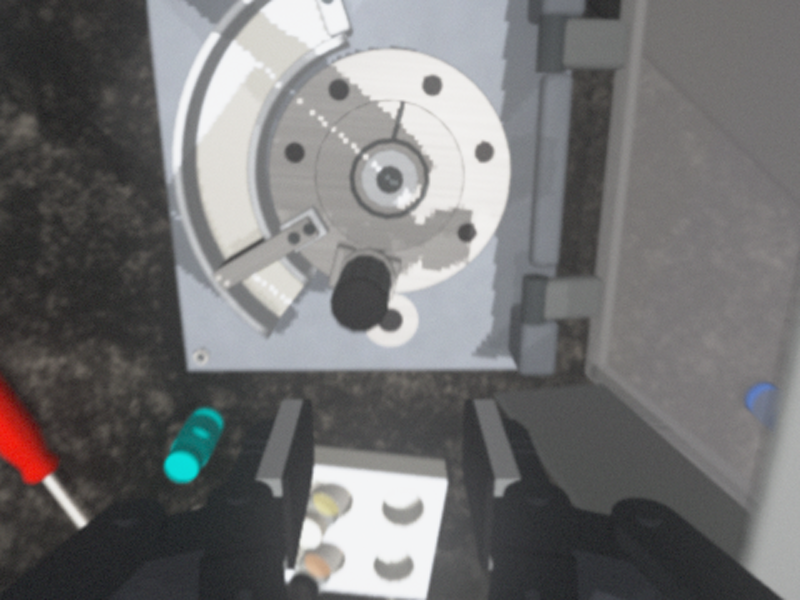

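View pics/s19.png

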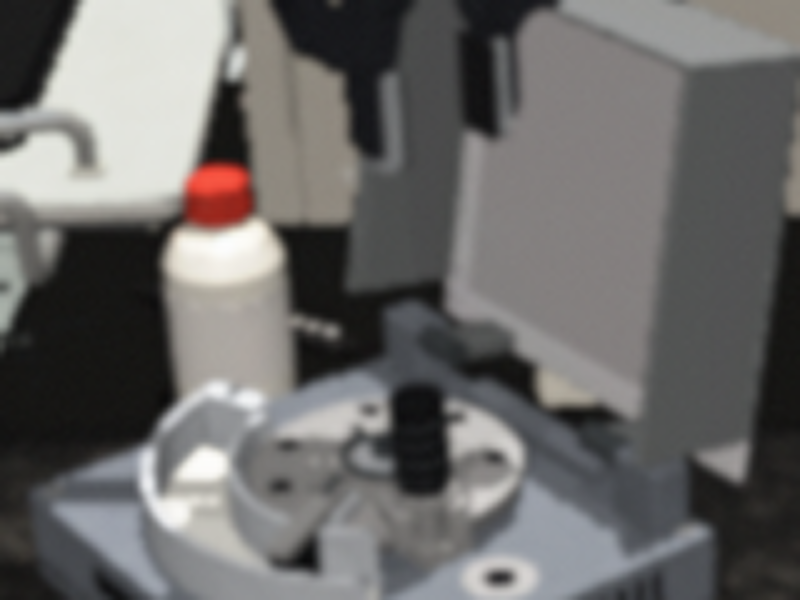

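Run:
```python
from ov import *
p=[.4618,-.2290,.1465]; np.save('feeder.npy',p)
s=state(); f=grab_frame('wrist'); P=pose(f,s)
X=f2w([pol(43,260,111),pol(43,260,71),[0,0,.058],[0,-.075,.04]])
crop(f,'w20',200,120,400,270,pts=proj(f,X,P))
f=grab_frame('scene'); crop(f,'s20',230,220,330,295,pts=proj(f,X))
f=grab_frame('top'); crop(f,'t20',200,120,480,330)
for n in ['vial_rack','vial_a','timer','jar_blue']:
    for m in masks_of(f,n):
        ys,xs=np.where(m['mask']); print(n,round(m['conf'],2),np.round(m['bbox']),xs.mean().round(1),ys.mean().round(1),len(xs))
```

```text
vial_rack 0.84 [373. 239. 419. 286.] 395.1 259.2 1750
vial_rack 0.73 [224. 172. 346. 318.] 284.4 255.0 2599
vial_rack 0.22 [401. 289. 440. 327.] 420.3 306.8 911
vial_a 0.69 [384. 264. 398. 278.] 386.8 272.4 136
vial_a 0.56 [365. 306. 378. 316.] 372.9 311.0 114
vial_a 0.46 [334. 146. 344. 161.] 339.3 154.9 119
timer 0.64 [400. 289. 438. 328.] 420.4 307.1 949
timer 0.64 [222. 170. 347. 317.] 284.4 255.6 2510
jar_blue 0.73 [357. 167. 385. 195.] 370.0 180.4 589
```

View pics/w20.png

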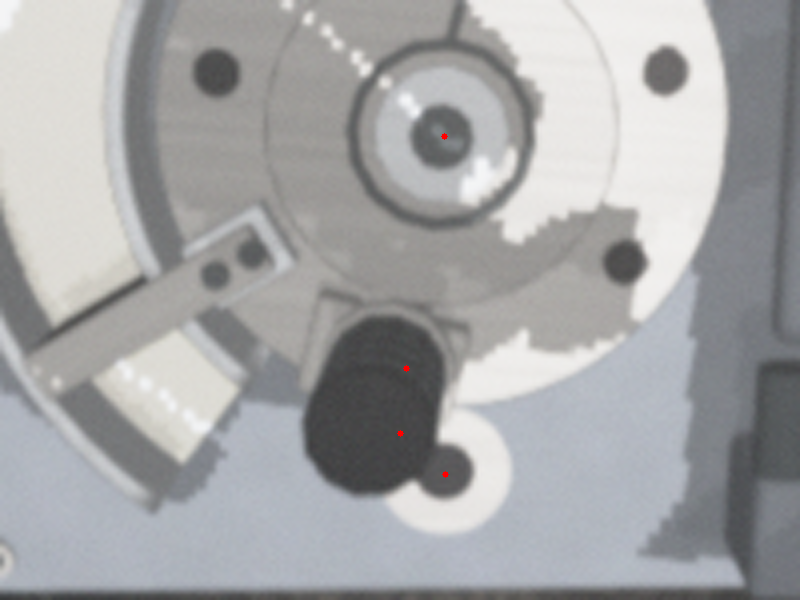

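View pics/s20.png

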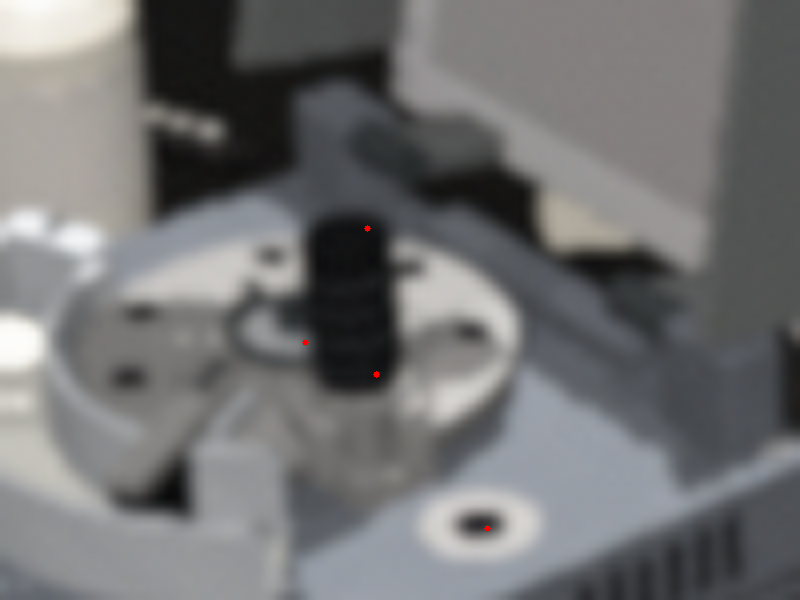

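View pics/t20.png

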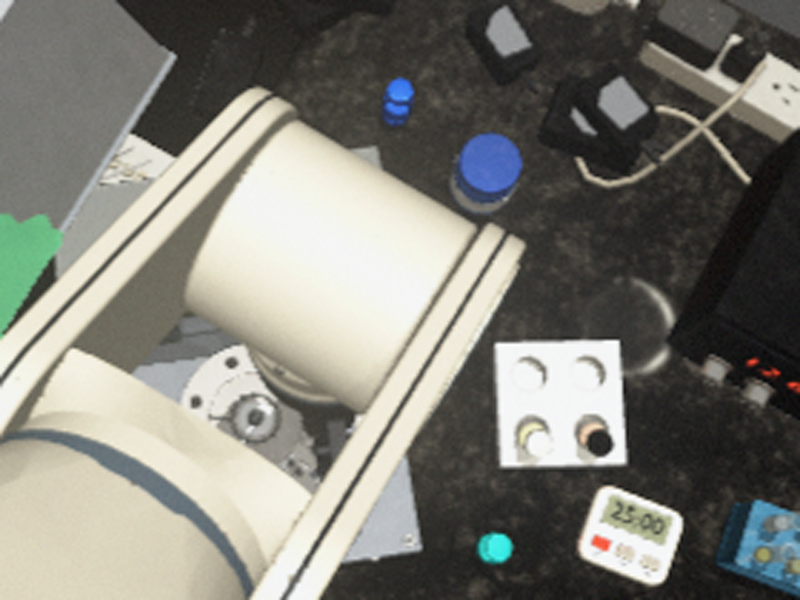

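Run:
```python
from ov import *
f=grab_frame('top')
q=lambda x,y:(200+x/2.857-.5,120+y/2.857-.5)
w=onz(f,[q(537,442),q(598,440)],.055); print(w)
c=onz(f,[q(496,342),q(619,340),q(626,464),q(500,467)],.022); print(c,c.mean(0)); d=c[0]-c[3]; print(np.degrees(np.arctan2(d[1],d[0])), np.linalg.norm(d)); d=c[0]-c[1]; print(np.degrees(np.arctan2(d[1],d[0])),np.linalg.norm(d))
f=grab_frame('scene'); crop(f,'s21',250,230,450,380,pts=proj(f,np.vstack([w,c])))
```

```text
[[ 0.44621143 -0.4279254   0.055     ]
 [ 0.44755973 -0.47155401  0.055     ]]
[[ 0.52430778 -0.405267    0.022     ]
 [ 0.52580146 -0.49750856  0.022     ]
 [ 0.43326702 -0.49861922  0.022     ]
 [ 0.43126781 -0.40575069  0.022     ]] [ 0.47866101 -0.45178636  0.022     ]
0.29786005161642054 0.09304122285877783
90.92771739058368 0.0922536488630938
```

View pics/s21.png

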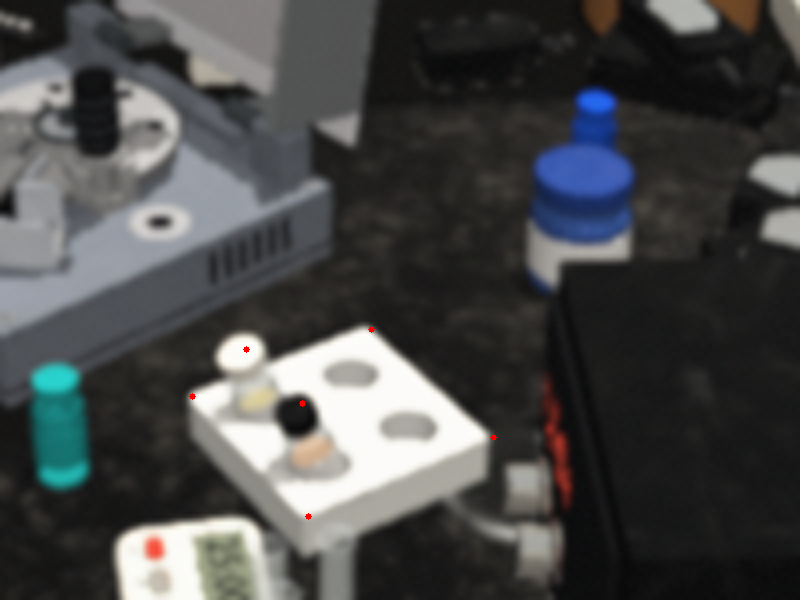

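Call:
servo_tool --targets '[-0.1,-2,0,0,0,-0.02,55,-0.2,-4,0,0,0,-0.05,55,-0.4,-6.5,0,0,0,-0.08,55,-0.6,-9,0,0,0,-0.11,55,-0.8,-11.5,-1,0,0,-0.143,55,-1,-14,-2,0,0,-0.143,55,-1,-15.6,-2,0,0,-0.143,55,-1,-15.6,-2,0,0,-0.143,55,-1,-15.6,-2,0,0,-0.143,55,-1,-15.6,-2,0,0,-0.143,55]'

```text
clock: 20.25
tool_pos: [0.4571, -0.4289, 0.162]
orientation: [0.0, 0.706, 0.708, 0.0]
ft_force: [-0.1, 0.0, -0.8]
grip_width: 0.0473
```

Run:
```python
from ov import *
s=state(); f=grab_frame('wrist'); P=pose(f,s); print(s['tool_pos'],s['orientation'])
crop(f,'w22',80,100,560,460)
f=grab_frame('scene'); crop(f,'s22',230,220,430,370)
```

```text
[ 0.45708405 -0.42885145  0.16202123] [5.78894943e-05 7.06443819e-01 7.07769118e-01 5.46667841e-05]
```

View pics/w22.png

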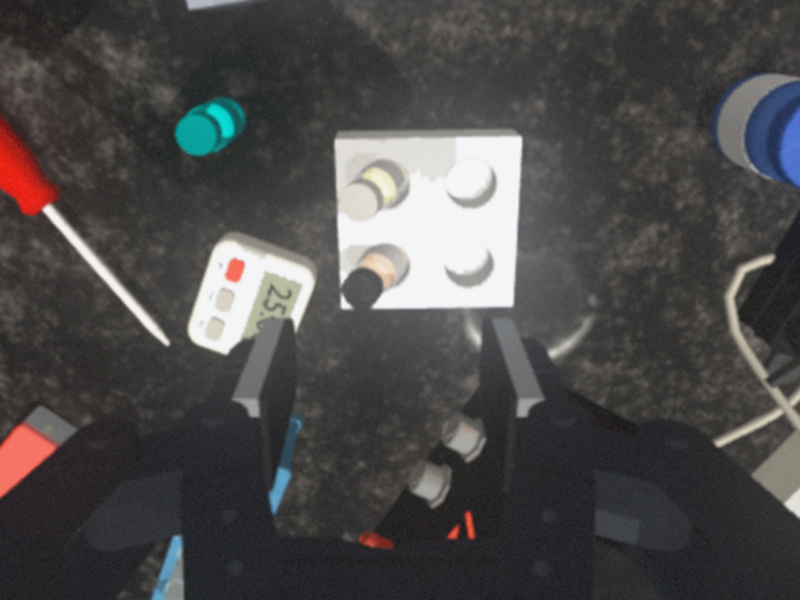

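View pics/s22.png

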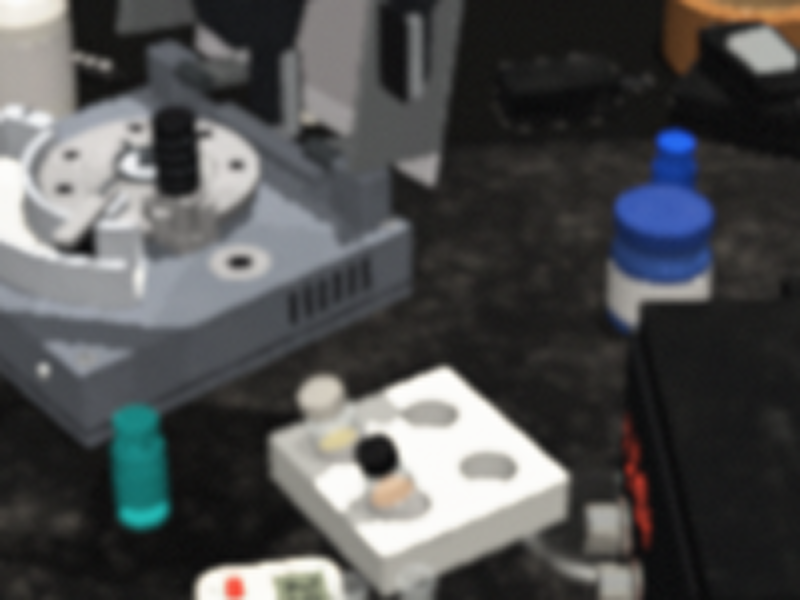

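Run:
```python
from ov import *
s=state(); f=grab_frame('wrist'); P=pose(f,s); print(s['tool_pos'])
q=lambda x,y:(80+x/1.6667-.5,100+y/1.6667-.5)
print('caps',onz(f,[q(360,201),q(363,288)],.054,P))
c=onz(f,[q(335,138),q(522,136),q(514,307),q(342,309)],.022,P); print(c, c.mean(0))
print('pockets',onz(f,[q(470,181),q(467,260)],.022,P))
crop(f,'w23',260,170,420,290)
```

```text
[ 0.4571059  -0.42895951  0.1620393 ]
caps [[ 0.44447383 -0.42946099  0.054     ]
 [ 0.44538735 -0.47257357  0.054     ]]
[[ 0.43110526 -0.40685322  0.022     ]
 [ 0.52281172 -0.40556757  0.022     ]
 [ 0.52507771 -0.49830749  0.022     ]
 [ 0.43259315 -0.49966973  0.022     ]] [ 0.47789696 -0.4525995   0.022     ]
pockets [[ 0.49825709 -0.42844998  0.022     ]
 [ 0.49857713 -0.47111631  0.022     ]]
```

View pics/w23.png

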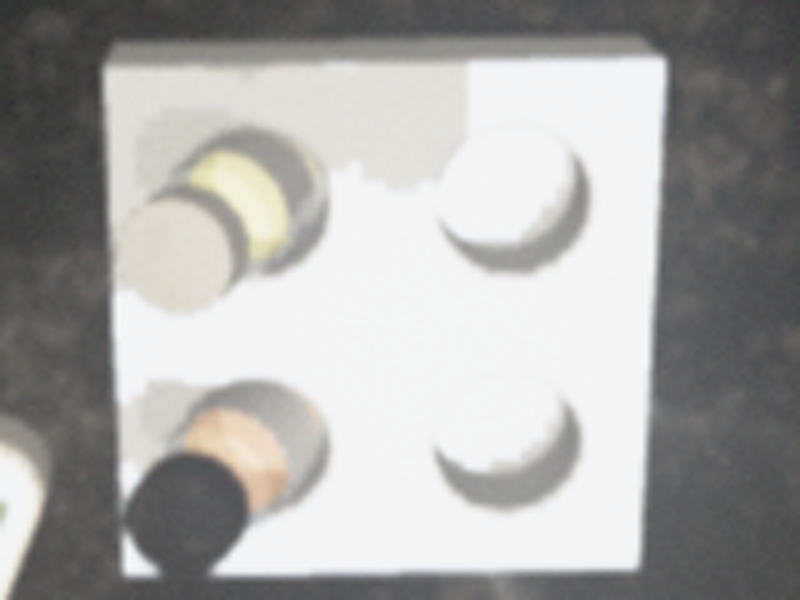

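Call:
servo_tool --targets '[0,0,-2.5,0,0,0,65,0,0,-5,0,0,0,65,0,0,-7.5,0,0,0,65,0,0,-10,0,0,0,65,0,0,-12,0,0,0,65,0,0,-13,0,0,0,65,0,0,-13,0,0,0,65,0,0,-13,0,0,0,40,0,0,-13,0,0,0,15,0,0,-13,0,0,0,15]' --grip_force 30

```text
clock: 21.65
tool_pos: [0.458, -0.4309, 0.0339]
orientation: [0.002, 0.707, 0.707, -0.0]
ft_force: [-1.4, 0.9, 8.3]
grip_width: 0.0131
```

Run:
```python
from ov import *
s=state(); f=grab_frame('wrist'); P=pose(f,s); print(s['tool_pos'],s['ft_force'],s['grip_width'])
crop(f,'w24',160,120,560,420)
f=grab_frame('scene'); crop(f,'s24',230,220,430,370)
```

```text
[ 0.45797799 -0.43093109  0.03394545] [-1.37406372  0.85865826  8.30957146] 0.013134703718256664
```

View pics/w24.png

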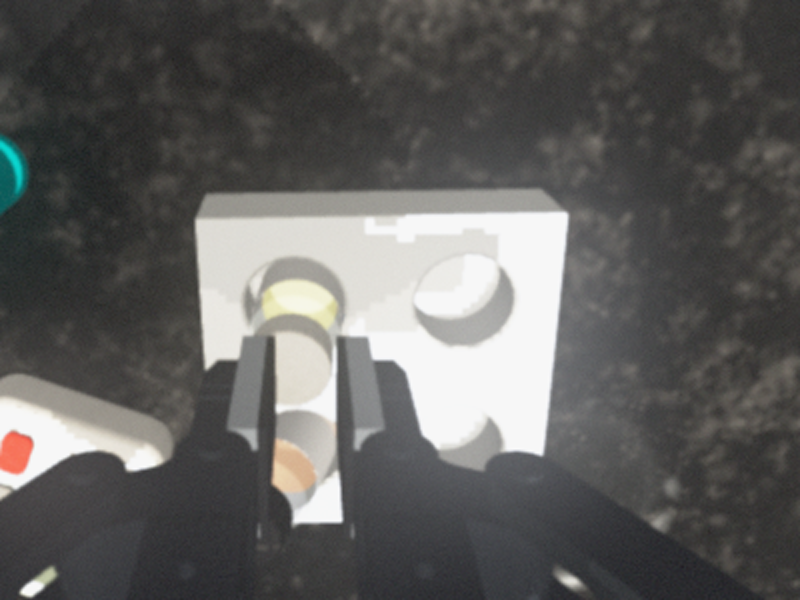

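View pics/s24.png

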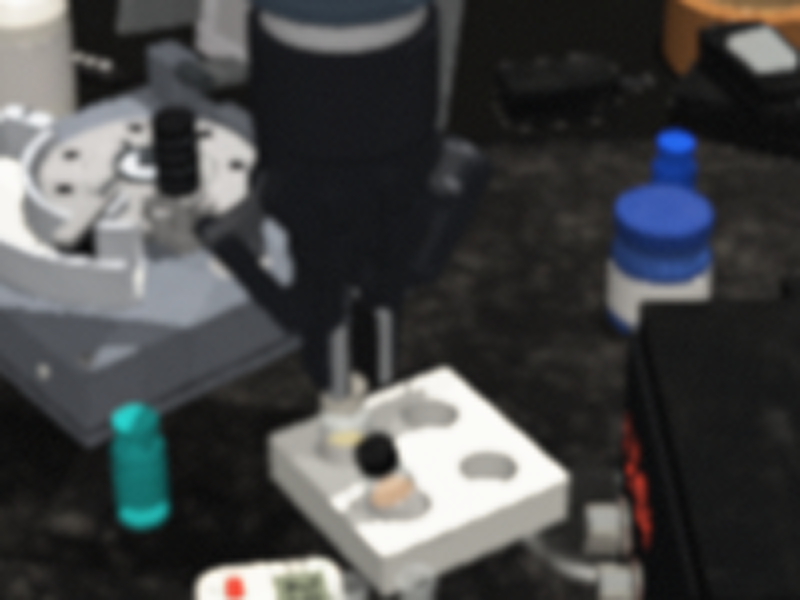

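Run:
```python
from ov import *
s=state(); f=grab_frame('wrist'); P=pose(f,s); print(s['tool_pos'])
q=lambda x,y:(160+x/2-.5,120+y/2-.5)
print('cap',onz(f,[q(302,362)],.055,P),'pocket+x',onz(f,[q(464,300)],.022,P),'vial pocket',onz(f,[q(295,305)],.022,P))
c=onz(f,[q(196,216),q(568,212)],.022,P); print(c)
crop(f,'w25',260,220,360,320)
```

```text
[ 0.4580231  -0.43092833  0.03395906]
cap [[ 0.45726711 -0.42832478  0.055     ]] pocket+x [[ 0.49853557 -0.42887316  0.022     ]] vial pocket [[ 0.45540814 -0.43025548  0.022     ]]
[[ 0.43122411 -0.40639387  0.022     ]
 [ 0.52256695 -0.40527901  0.022     ]]
```

View pics/w25.png

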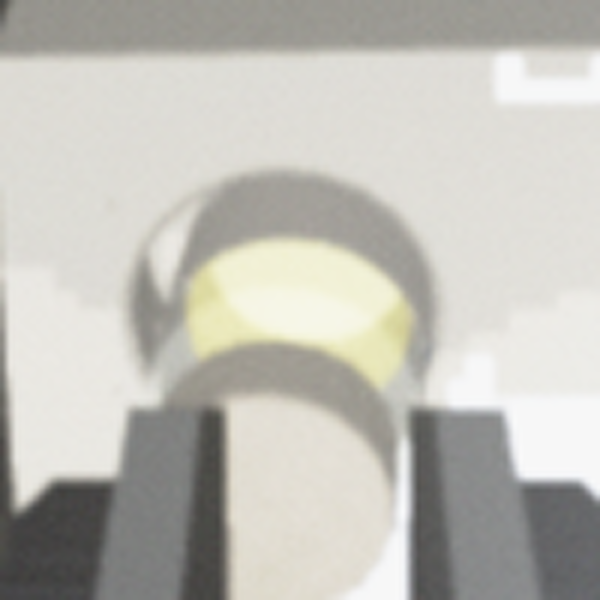

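Call:
servo_tool --targets '[0,0,0,0,0,0,10,0,0,0,0,0,0,10,0,0,0,0,0,0,10,0,0,0,0,0,0,10,0,0,0,0,0,0,10,0,0,0,0,0,0,10,0,0,0,0,0,0,10,0,0,0,0,0,0,10,0,0,0,0,0,0,10,0,0,0,0,0,0,10]' --grip_force 30

```text
clock: 23.05
tool_pos: [0.4585, -0.431, 0.0341]
orientation: [0.002, 0.707, 0.707, 0.0]
ft_force: [0.8, 0.8, 8.2]
grip_width: 0.0088
```

Run:
```python
from ov import *
s=state(); f=grab_frame('wrist'); P=pose(f,s); print(s['tool_pos'],s['ft_force'],s['grip_width'])
crop(f,'w26',260,220,360,320)
f=grab_frame('scene'); crop(f,'s26',290,270,370,330)
```

```text
[ 0.45849347 -0.43100802  0.03406139] [0.77896621 0.84672436 8.16281171] 0.008779484445277933
```

View pics/w26.png

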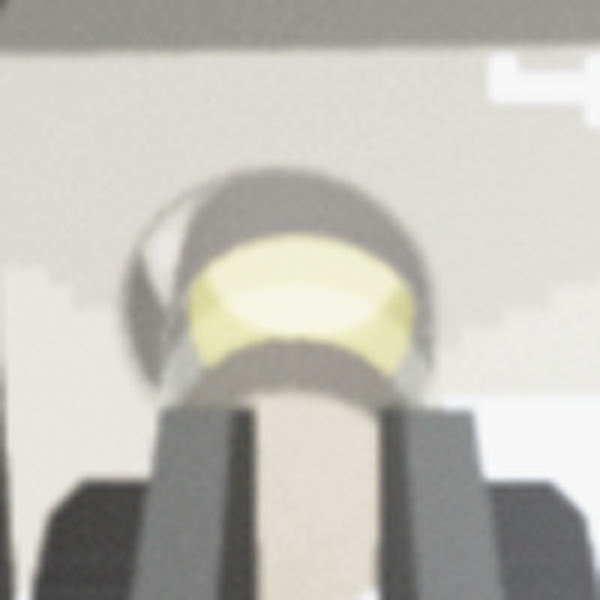

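View pics/s26.png

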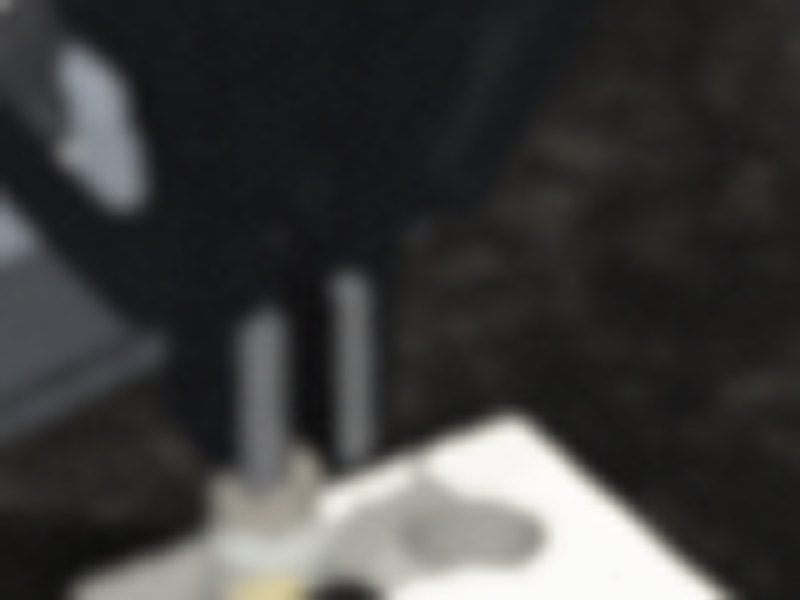

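Run:
```python
from ov import *
s=state(); f=grab_frame('wrist'); T=pose(f,s)@np.linalg.inv(f['T_tool_cam'])
w=s['grip_width']
for z in (0,-.01,-.02,-.03):
    X=np.array([[x,y*w/2,z,1] for x in(.011,-.011) for y in(-1,1)])@T.T
    px=proj(f,X[:,:3],pose(f,s)); print(z,px.round(1).tolist(), ((px-[260,220])*6).round(0).tolist())
X=np.array([[x,0,.055] for x in (0,)])
for z in (.035,.045,.055):
    c=np.array([[.4573+.0095*np.cos(a),-.4283+.0095*np.sin(a),z] for a in np.linspace(0,2*np.pi,5)]); print(z,((proj(f,c,pose(f,s))-[260,220])*6).round(0).tolist())
crop(f,'w27',0,0,640,480)
```

```text
0 [[303.1, 262.7], [321.3, 262.7], [303.4, 304.0], [320.9, 304.0]] [[258.0, 256.0], [368.0, 256.0], [260.0, 504.0], [365.0, 504.0]]
-0.01 [[302.5, 271.5], [321.8, 271.5], [302.9, 314.7], [321.4, 314.7]] [[255.0, 309.0], [371.0, 309.0], [257.0, 568.0], [368.0, 568.0]]
-0.02 [[301.9, 281.4], [322.4, 281.4], [302.4, 326.6], [321.9, 326.6]] [[252.0, 369.0], [374.0, 369.0], [254.0, 640.0], [371.0, 640.0]]
-0.03 [[301.3, 292.6], [323.0, 292.6], [301.8, 340.0], [322.5, 340.0]] [[248.0, 436.0], [378.0, 436.0], [251.0, 720.0], [375.0, 720.0]]
0.035 [[418.0, 357.0], [298.0, 247.0], [179.0, 357.0], [298.0, 463.0], [418.0, 357.0]]
0.045 [[424.0, 415.0], [298.0, 300.0], [171.0, 415.0], [298.0, 527.0], [424.0, 415.0]]
0.055 [[431.0, 481.0], [297.0, 360.0], [163.0, 481.0], [297.0, 597.0], [431.0, 481.0]]
```

View pics/w27.png

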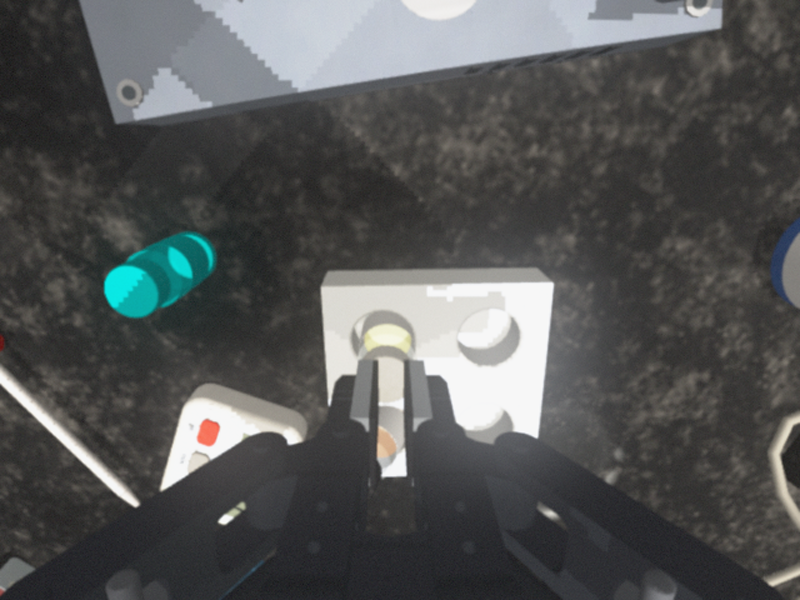

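Call:
servo_tool --targets '[0,0,0.5,0,0,0,65,0,0,0.8,0,0,0,65,0,0,0.8,0,0,0,65,0,0,0.8,0,0,0,65,0,0,0.8,0,0,0,65,0,0,-0.2,0,0,0,65,0,0,-1,0,0,0,65,0,0,-1.4,0,0,0,65,0,0,-1.4,0,0,0,65,0,0,-1.4,0,0,0,65]'

```text
clock: 24.45
tool_pos: [0.457, -0.4297, 0.0178]
orientation: [0.0, 0.707, 0.707, -0.0]
ft_force: [-0.4, 0.5, -0.2]
grip_width: 0.0554
```

Run:
```python
from ov import *
s=state(); f=grab_frame('wrist'); P=pose(f,s); print(s['tool_pos'],s['ft_force'],s['grip_width'])
crop(f,'w28',180,150,460,360)
f=grab_frame('scene'); crop(f,'s28',270,240,390,330)
```

```text
[ 0.45696141 -0.4296896   0.01780571] [-0.36824375  0.52029492 -0.20946384] 0.055383100505460706
```

View pics/w28.png

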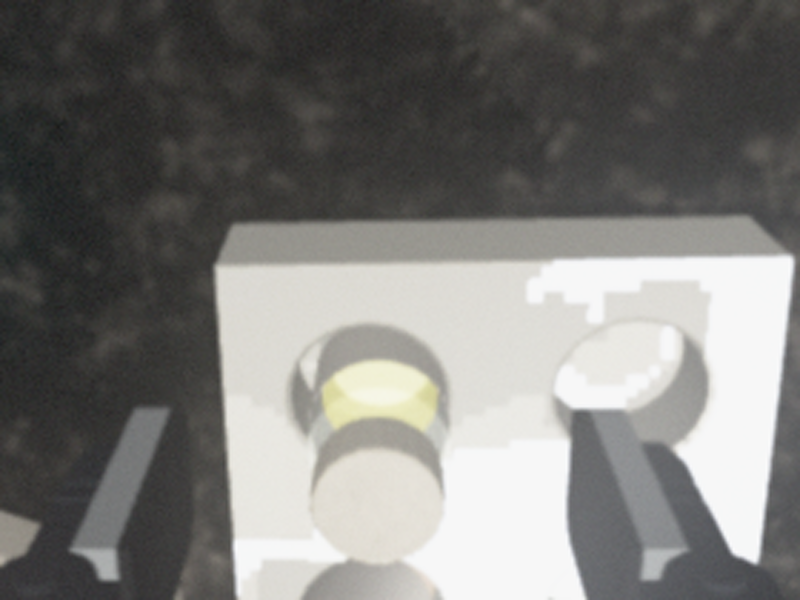

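View pics/s28.png

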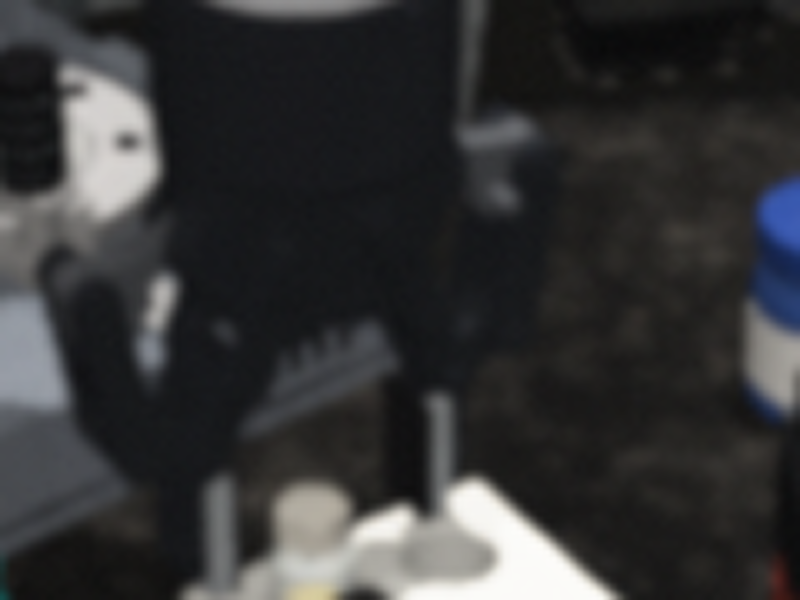

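Run:
```python
from ov import *
f=grab_frame('scene')
for z in(.018,.028,.038,.048): print(z,((proj(f,[[.457+.0277,-.4297-.011,z],[.457-.0277,-.4297-.011,z],[.457+.0277,-.4297+.011,z]])-[270,240])*6.667).round(0).tolist())
print(((proj(f,[[.457,-.4297,.055]])-[270,240])*6.667))
```

```text
0.018 [[428.0, 606.0], [244.0, 677.0], [384.0, 562.0]]
0.028 [[428.0, 575.0], [243.0, 646.0], [383.0, 531.0]]
0.038 [[428.0, 544.0], [242.0, 614.0], [383.0, 501.0]]
0.048 [[428.0, 513.0], [241.0, 583.0], [383.0, 470.0]]
[[313.08561265 502.53598993]]
```

Call:
servo_tool --targets '[0,0.1,-0.4,0,0,0,65,0,0.1,-0.8,0,0,0,65,0,0.1,-0.8,0,0,0,60,0,0.1,-0.8,0,0,0,50,0,0.1,-0.8,0,0,0,40,0,0.1,-0.8,0,0,0,30,0,0.1,-0.8,0,0,0,15,0,0.1,-0.8,0,0,0,15,0,0.1,-0.8,0,0,0,15,0,0.1,-0.8,0,0,0,15]' --grip_force 30

```text
clock: 25.85
tool_pos: [0.4569, -0.4287, 0.01]
orientation: [0.0, 0.707, 0.707, -0.0]
ft_force: [-1.1, 0.5, 3.4]
grip_width: 0.0198
```

Run:
```python
from ov import *
s=state(); f=grab_frame('wrist'); P=pose(f,s); print(s['tool_pos'],s['ft_force'],s['grip_width'])
crop(f,'w29',180,150,460,360)
f=grab_frame('scene'); crop(f,'s29',270,240,390,330)
```

```text
[ 0.45693357 -0.42871618  0.00995263] [-1.08051678  0.48673689  3.37471277] 0.019833793693371855
```

View pics/w29.png

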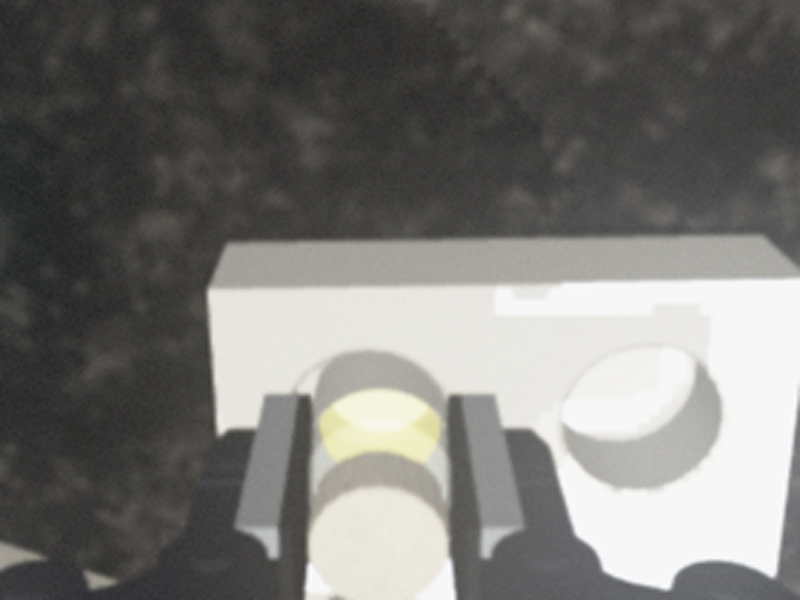

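View pics/s29.png

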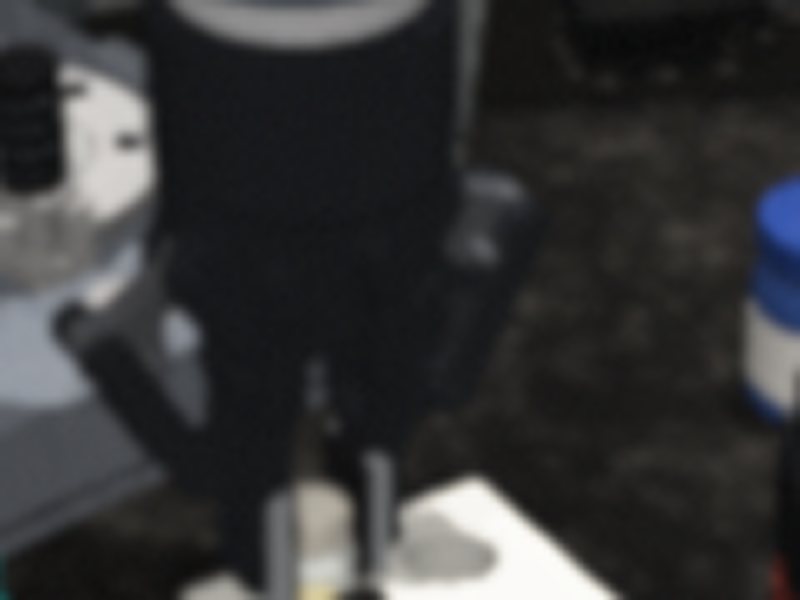

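Call:
servo_tool --targets '[0,0,2.5,0,0,0,15,0,0,5.5,0,0,0,15,0,0,8.5,0,0,0,15,-1.1,3.8,9,0,0,0,15,-2.2,7.6,9,0,0,0,15,-3.4,11.4,9,0,0,0,15,-4.5,15.2,9,0,0,0,15,-5.6,19,9,0,0,0,15,-6.7,22.3,9,0,0,0,15,-6.7,22.8,9,0,0,0,15]'

```text
clock: 27.2
tool_pos: [0.3884, -0.1986, 0.0994]
orientation: [-0.001, 0.706, 0.708, -0.0]
ft_force: [0.6, -1.0, 1.0]
grip_width: 0.0202
```

Run:
```python
from ov import *
s=state(); f=grab_frame('wrist'); s=state(); P=pose(f,s); print(s['tool_pos'],s['ft_force'],s['grip_width'])
f=grab_frame('wrist'); s=state(); P=pose(f,s); print(s['tool_pos'])
X=[pol(78,150,40),pol(78,172,40)]+[pol(92.5,a,64) for a in range(112,232,8)]+[pol(63.5,a,64) for a in range(112,232,8)]
crop(f,'w30',80,50,560,410,pts=proj(f,f2w(X),P))
f=grab_frame('scene'); crop(f,'s30',170,170,330,290,pts=proj(f,f2w(X)))
```

```text
[ 0.38949833 -0.19942536  0.09963865] [-0.19990001 -0.07183594 -0.12097287] 0.019916024191221078
[ 0.39027417 -0.2004812   0.09980633]
```

View pics/w30.png

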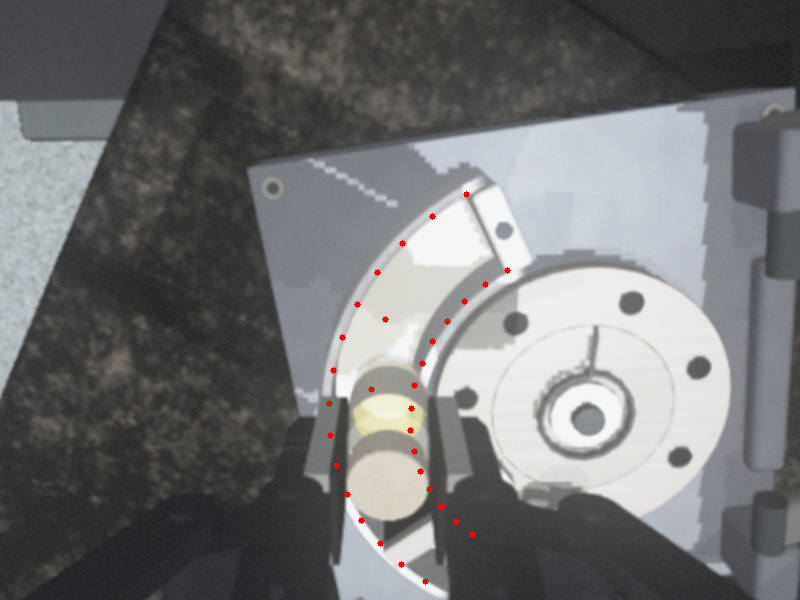

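View pics/s30.png

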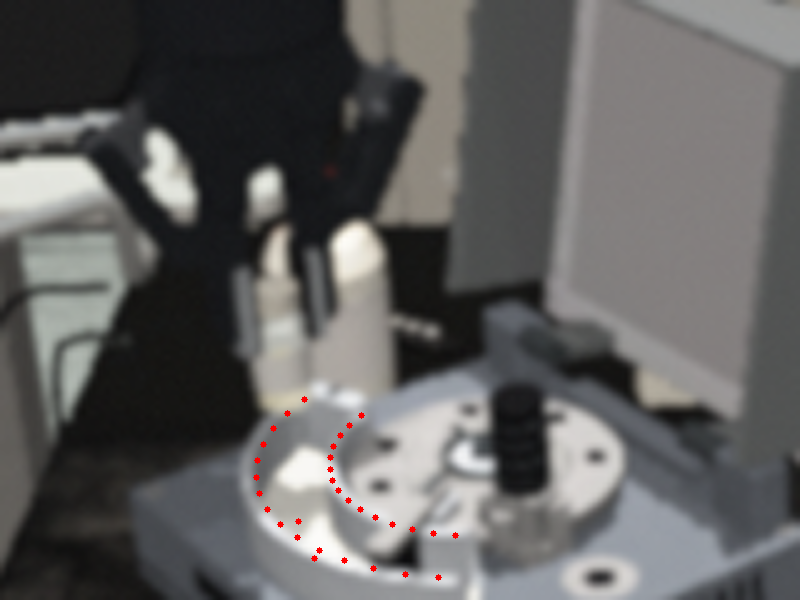

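Call:
servo_tool --targets '[0,0,-1,0,0,0,15,0,0,-2,0,0,0,15,0,0,-2.8,0,0,0,15,0,0,-3.5,0,0,0,15,0,0,-4,0,0,0,15,0,0,-4.5,0,0,0,15,0,0,-4.9,0,0,0,15,0,0,-5.2,0,0,0,15,0,0,-5.2,0,0,0,15,0,0,-5.2,0,0,0,15]'

```text
clock: 28.6
tool_pos: [0.3899, -0.2006, 0.0478]
orientation: [0.0, 0.707, 0.707, 0.0]
ft_force: [0.4, 0.3, -0.4]
grip_width: 0.0202
```

Run:
```python
from ov import *
f=grab_frame('wrist'); s=state(); P=pose(f,s); print(s['tool_pos'],s['ft_force'],s['wrist_torque'])
crop(f,'w31',180,100,500,340)
f=grab_frame('scene'); crop(f,'s31',170,170,330,290)
```

```text
[ 0.38996037 -0.20062289  0.0478693 ] [-0.91513926  0.22631325 -0.38188904] [ 0.03213849 -0.00039934 -0.01125118]
```

View pics/w31.png

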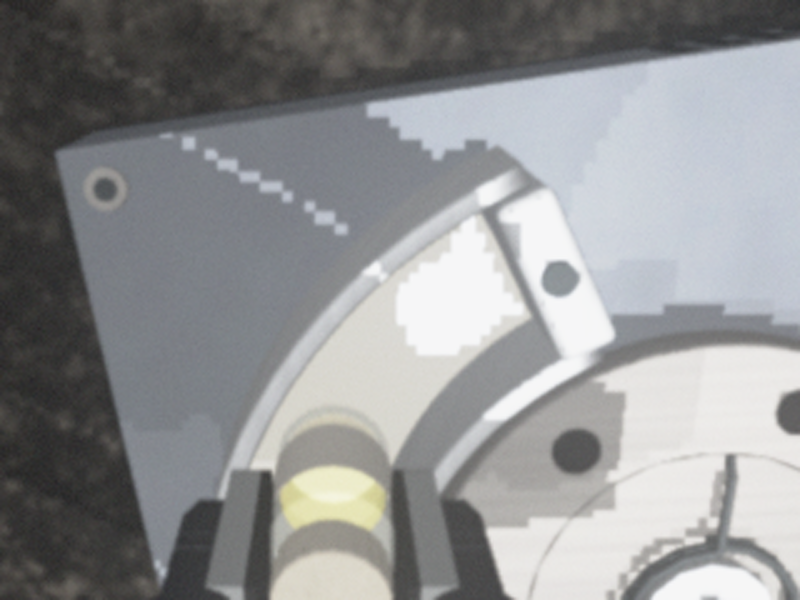

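View pics/s31.png

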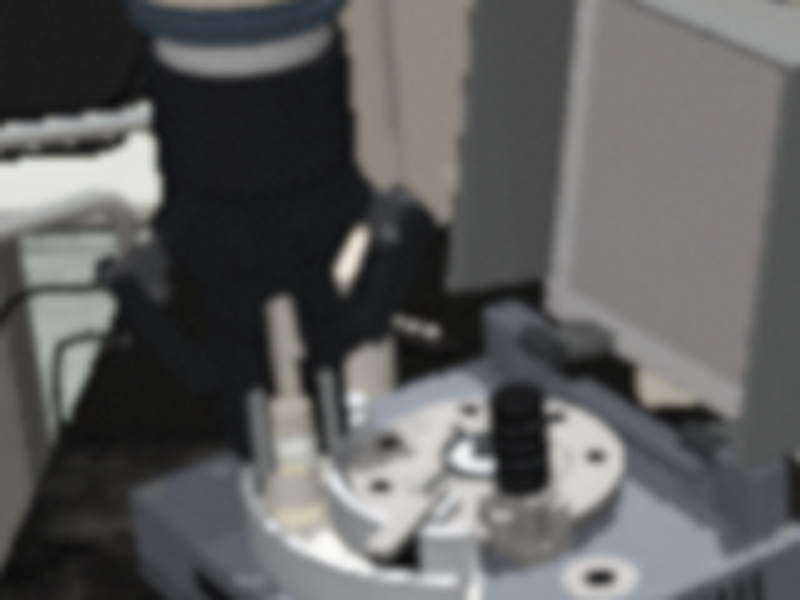

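Call:
servo_tool --targets '[0,0,-0.1,0,0,0,15,0,0,-0.2,0,0,0,15,0,0,-0.2,0,0,0,15,0,0,-0.2,0,0,0,28,0,0,-0.2,0,0,0,36,0,0,-0.2,0,0,0,45,0,0,-0.2,0,0,0,45,0,0,1,0,0,0,45,0,0,3,0,0,0,45,0,0,5,0,0,0,45]'

```text
clock: 29.95
tool_pos: [0.3899, -0.2006, 0.0989]
orientation: [0.0, 0.707, 0.707, 0.0]
ft_force: [-0.1, -1.0, 0.1]
grip_width: 0.0382
```

Run:
```python
from ov import *
f=grab_frame('wrist'); s=state(); P=pose(f,s); print(s['tool_pos'],s['ft_force'],s['wrist_torque'])
crop(f,'w32',180,100,500,340)
f=grab_frame('scene'); crop(f,'s32',170,170,330,290)
```

```text
[ 0.39117355 -0.20127501  0.1009295 ] [ 1.12010823 -0.20244193  1.56446241] [ 0.04063865 -0.06392344  0.03206668]
```

View pics/w32.png

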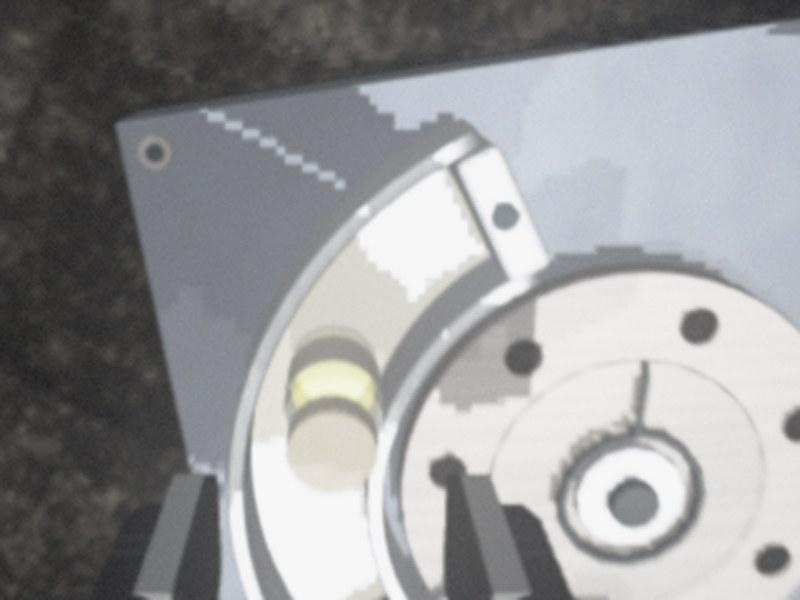

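View pics/s32.png

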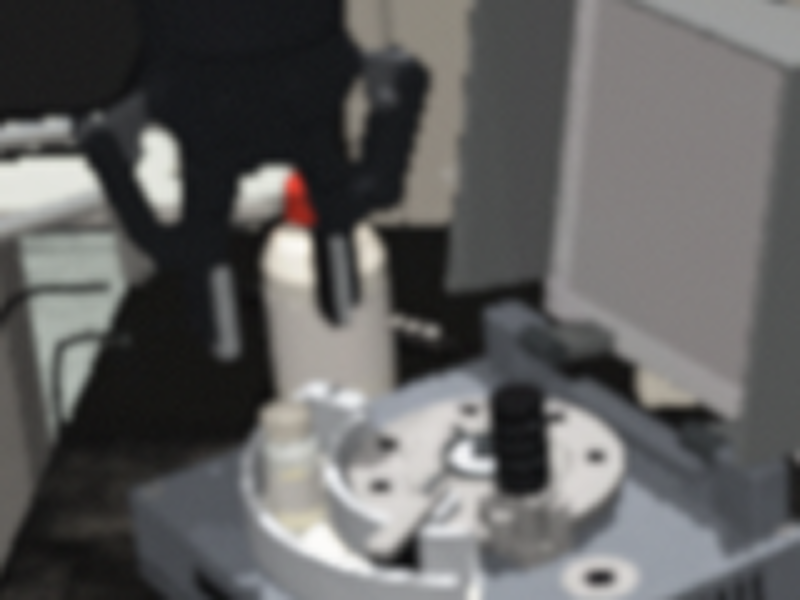

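Call:
servo_tool --targets '[0.6,-3,1,0,0,0,50,1.4,-6.5,2,0,0,0,60,2.2,-10,2,0,0,0,65,3.1,-14,2,0,0,0,65,4,-18,2,0,0,0,65,5,-22,2,0,0,0,65,6,-25.5,2,0,0,0,65,6.6,-27.1,1,0,0,0,65,6.6,-27.1,1,0,0,0,65,6.6,-27.1,1,0,0,0,65]'

```text
clock: 31.3
tool_pos: [0.4552, -0.4699, 0.1069]
orientation: [-0.001, 0.707, 0.708, 0.0]
ft_force: [0.4, -0.3, 0.6]
grip_width: 0.0559
```

Run:
```python
from ov import *
f=grab_frame('wrist'); s=state(); P=pose(f,s); print(s['tool_pos'],s['ft_force'],s['wrist_torque'])
crop(f,'w33',180,120,500,360)
f=grab_frame('top'); crop(f,'t33',220,170,440,335)
```

```text
[ 0.45541192 -0.4700043   0.10736085] [-0.73401846  0.29148118  0.66073951] [-0.04125598  0.06883631 -0.0234903 ]
```

View pics/w33.png

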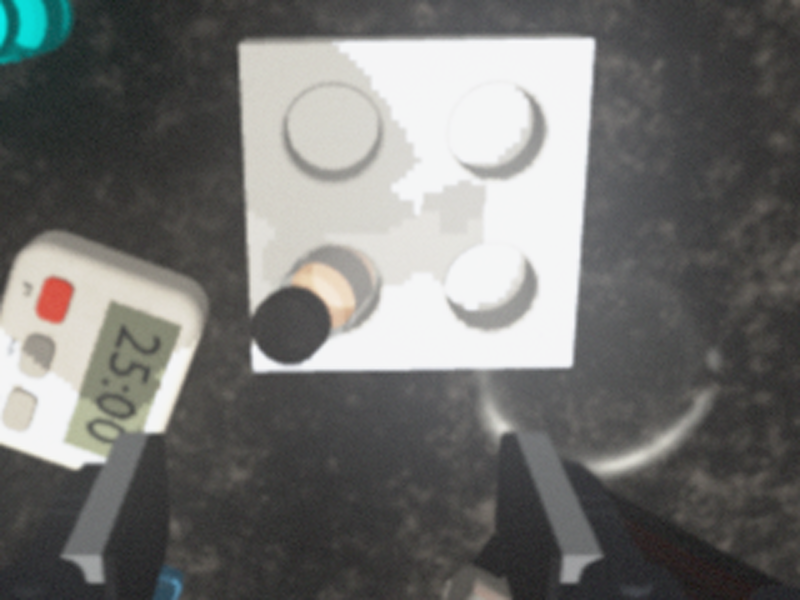

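View pics/t33.png

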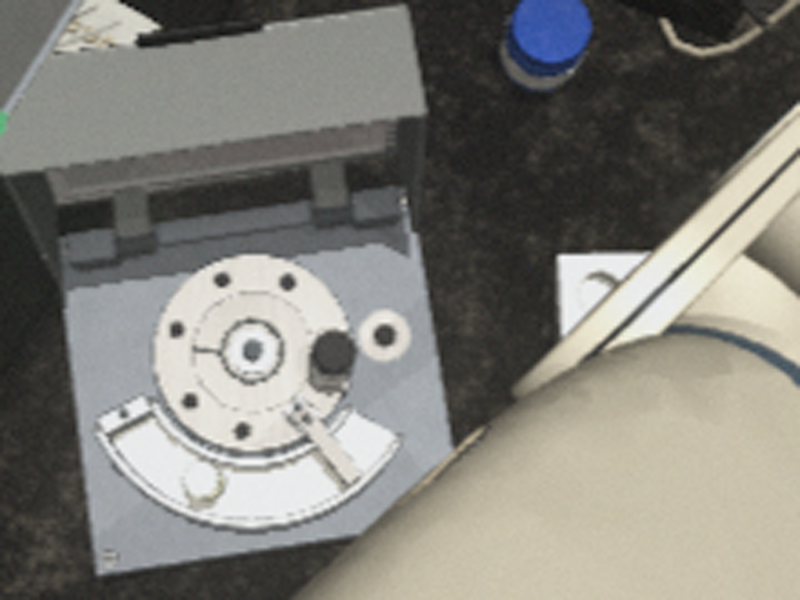

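Run:
```python
from ov import *
f=grab_frame('wrist'); s=state(); P=pose(f,s); print(s['tool_pos'])
q=lambda x,y:(180+x/2.5-.5,120+y/2.5-.5)
p=onz(f,[q(333,131),q(497,127),q(492,285)],.022,P); print(p, p[0]+p[2]-p[1]); print('cap',onz(f,[q(291,325)],.054,P))
c=onz(f,[q(239,42),q(595,38),q(573,367),q(252,372)],.022,P); print(c.mean(0))
```

```text
[ 0.45576453 -0.47052244  0.10791092]
[[ 0.45594674 -0.43085752  0.022     ]
 [ 0.49956696 -0.4296346   0.022     ]
 [ 0.50071187 -0.47400466  0.022     ]] [ 0.45709166 -0.47522758  0.022     ]
cap [[ 0.44563637 -0.47378044  0.054     ]]
[ 0.47840928 -0.45351512  0.022     ]
```

Call:
servo_tool --targets '[0.05,-0.27,-2.5,0,0,0,65,0.05,-0.27,-5,0,0,0,65,0.05,-0.27,-7.5,0,0,0,65,0.05,-0.27,-9.8,0,0,0,65,0.05,-0.27,-9.8,0,0,0,60,0.05,-0.27,-9.8,0,0,0,50,0.05,-0.27,-9.8,0,0,0,42,0.05,-0.27,-9.8,0,0,0,34,0.05,-0.27,-9.8,0,0,0,15,0.05,-0.27,-9.8,0,0,0,15]'

```text
clock: 32.7
tool_pos: [0.4566, -0.4746, 0.0104]
orientation: [0.001, 0.707, 0.707, -0.0]
ft_force: [-0.2, 0.9, 5.9]
grip_width: 0.0202
```

Run:
```python
from ov import *
f=grab_frame('wrist'); s=state(); P=pose(f,s); print(s['tool_pos'],s['ft_force'],s['grip_width'])
crop(f,'w34',180,150,460,360)
f=grab_frame('scene'); crop(f,'s34',270,240,390,330)
```

```text
[ 0.45664667 -0.47465637  0.01045062] [-0.59051092  0.05931378  6.43767508] 0.019976112454015166
```

View pics/w34.png

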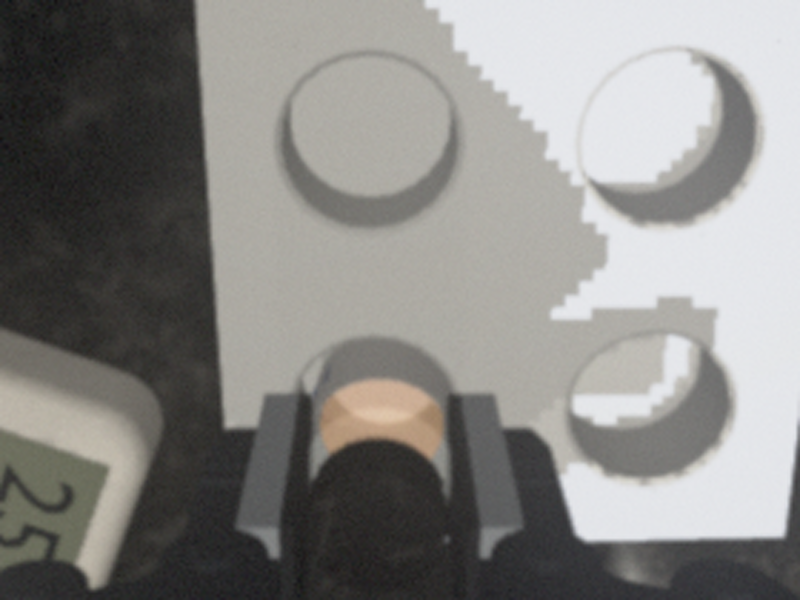

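View pics/s34.png

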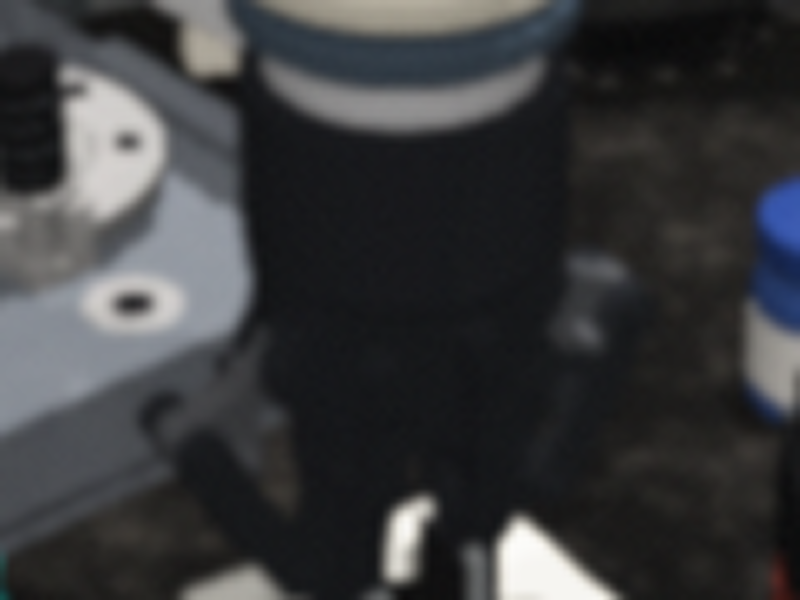

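Call:
servo_tool --targets '[0,0,2.5,0,0,0,15,0,0,5.5,0,0,0,15,0,0,8.5,0,0,0,15,-1.2,4,9,0,0,0,15,-2.4,8,9,0,0,0,15,-3.6,12,9,0,0,0,15,-4.8,16,9,0,0,0,15,-6,20,9,0,0,0,15,-7,23.4,9,0,0,0,15,-7.2,24.1,9,0,0,0,15]'

```text
clock: 34.05
tool_pos: [0.3832, -0.2314, 0.0996]
orientation: [-0.001, 0.706, 0.708, -0.0]
ft_force: [0.3, -0.8, -1.0]
grip_width: 0.0197
```

Call:
servo_tool --targets '[0,0,0,0,0,0,15,0,0,0,0,0,0,15,0,0,-1,0,0,0,15,0,0,-2,0,0,0,15,0,0,-3,0,0,0,15,0,0,-3.6,0,0,0,15,0,0,-4.2,0,0,0,15,0,0,-4.8,0,0,0,15,0,0,-5.2,0,0,0,15,0,0,-5.2,0,0,0,15]'

```text
clock: 35.3
tool_pos: [0.3843, -0.2332, 0.0475]
orientation: [-0.0, 0.707, 0.707, -0.0]
ft_force: [-0.1, 0.3, -0.3]
grip_width: 0.0202
```

Run:
```python
from ov import *
f=grab_frame('wrist'); s=state(); P=pose(f,s); print(s['tool_pos'],s['ft_force'],s['wrist_torque'])
crop(f,'w35',180,100,500,340)
f=grab_frame('scene'); crop(f,'s35',170,170,330,290)
```

```text
[ 0.3843405  -0.23324295  0.04769331] [0.72081203 0.57893355 1.18256793] [0.00898127 0.04590638 0.00349395]
```

View pics/w35.png

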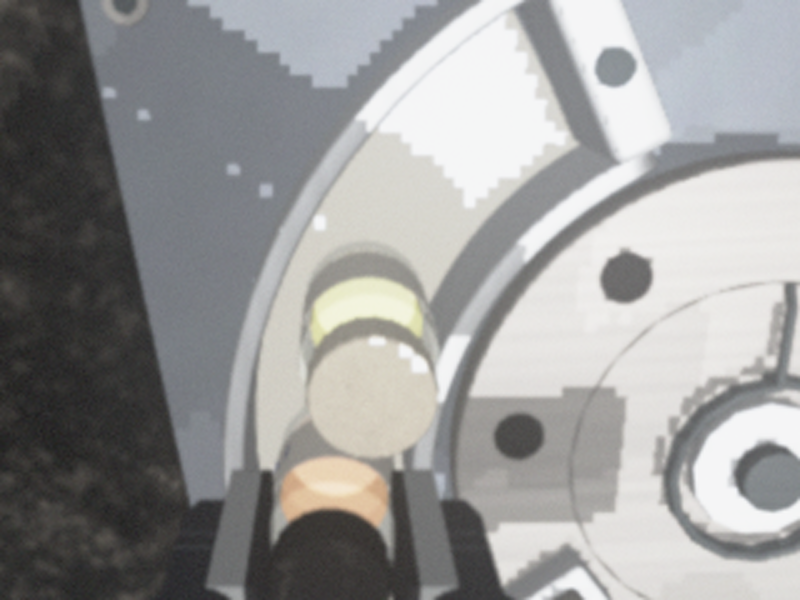

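View pics/s35.png

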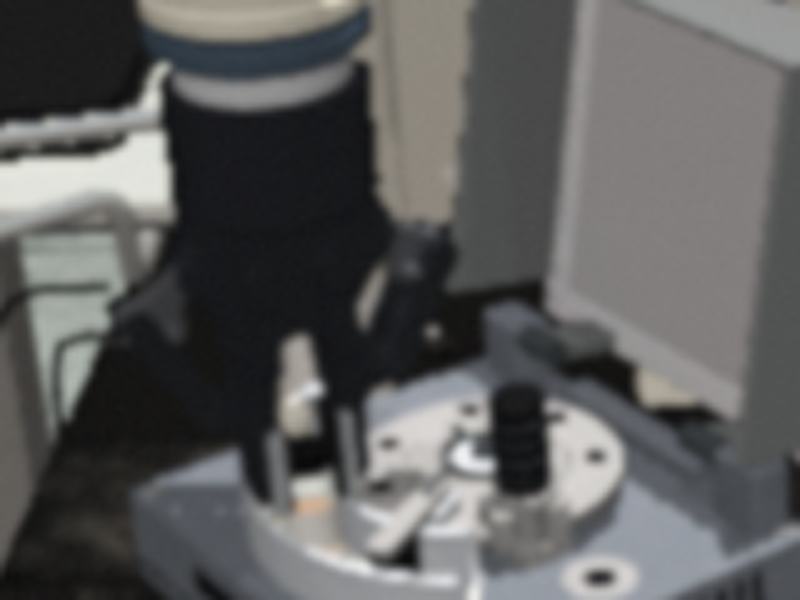

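Vial is between the guides; release it and rise.

Call:
servo_tool --targets '[0,0,-0.1,0,0,0,15,0,0,-0.2,0,0,0,15,0,0,-0.2,0,0,0,15,0,0,-0.2,0,0,0,28,0,0,-0.2,0,0,0,36,0,0,-0.2,0,0,0,45,0,0,-0.2,0,0,0,45,0,0,1,0,0,0,45,0,0,3.5,0,0,0,45,0,0,7,0,0,0,45]'

```text
clock: 36.65
tool_pos: [0.3838, -0.2329, 0.1186]
orientation: [-0.001, 0.707, 0.707, -0.0]
ft_force: [0.8, -0.4, -0.6]
grip_width: 0.0385
```

Call:
servo_tool --targets '[0.8,-0.5,2,0,0,0.02,45,1.8,-1,3,0,0,0.04,45,2.8,-1.5,3,0,0,0.06,45,3.8,-2,3,0,0,0.08,45,4.8,-2.5,3,0,0,0.1,45,5.8,-3,3,0,0,0.12,45,6.8,-3.5,3,0,0,0.145,45,7.6,-4,3,0,0,0.145,45,7.6,-4,3,0,0,0.145,45,7.6,-4,3,0,0,0.145,45]'

```text
clock: 37.9
tool_pos: [0.46, -0.2731, 0.1476]
orientation: [-0.0, 0.654, 0.757, -0.0]
ft_force: [-0.4, -0.1, 0.1]
grip_width: 0.0382
```

Run:
```python
from ov import *
f=grab_frame('wrist'); s=state(); P=pose(f,s); print(s['tool_pos'],s['ft_force'],s['clock'])
crop(f,'w36',80,0,560,360)
f=grab_frame('scene'); crop(f,'s36',170,170,330,290)
```

```text
[ 0.45992273 -0.27303075  0.14763749] [0.4065261  0.78972345 0.841876  ] 37.95
```

View pics/w36.png

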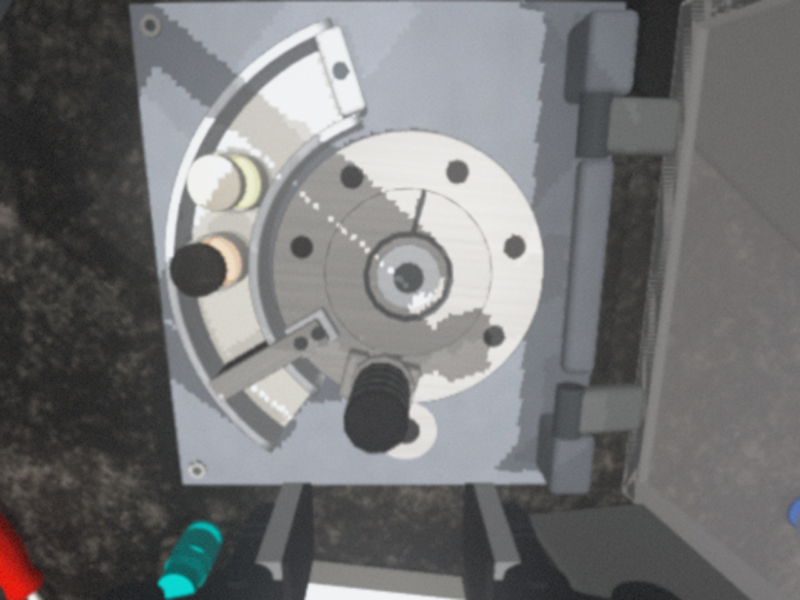

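View pics/s36.png

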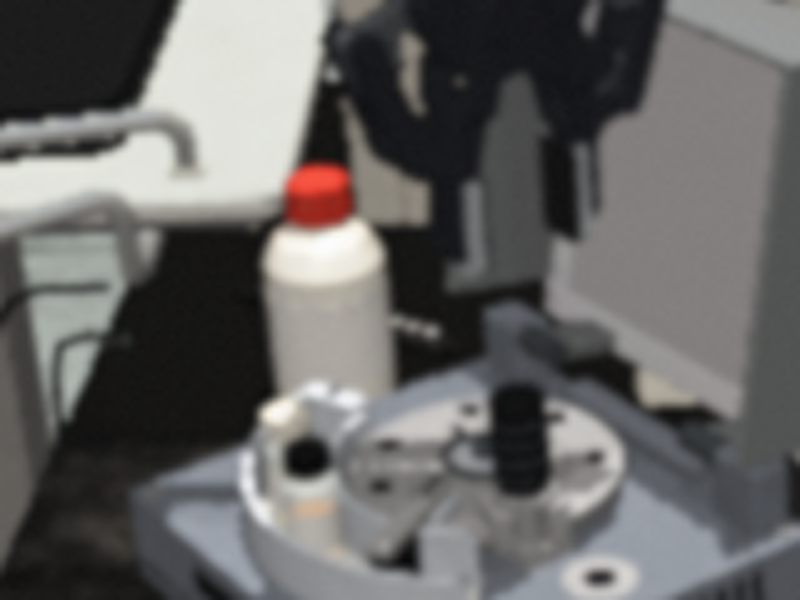

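Run:
```python
from ov import *
f=grab_frame('wrist'); s=state(); P=pose(f,s); print(s['tool_pos'],s['orientation'])
q=lambda x,y:(80+x/1.6667-.5,y/1.6667-.5)
print(onz(f,[q(376,425)],.111,P), onz(f,[q(380,368)],.071,P), 'hub',onz(f,[q(409,276)],.06,P),'park',onz(f,[q(408,430)],.04,P))
m=masks_of(f,'pin'); print([(round(a['conf'],2),a['bbox']) for a in m])
crop(f,'w37',240,180,360,300)
```

```text
[ 0.46000064 -0.27309994  0.14774938] [-1.15683457e-04  6.53692743e-01  7.56760057e-01 -2.45229307e-05]
[[ 0.45577359 -0.27338233  0.111     ]] [[ 0.45542383 -0.26488239  0.071     ]] hub [[ 0.4617678 -0.2284689  0.06     ]] park [[ 0.47360602 -0.30219982  0.04      ]]
[(0.62, [287.6, 213.3, 327.9, 272.9])]
```

View pics/w37.png

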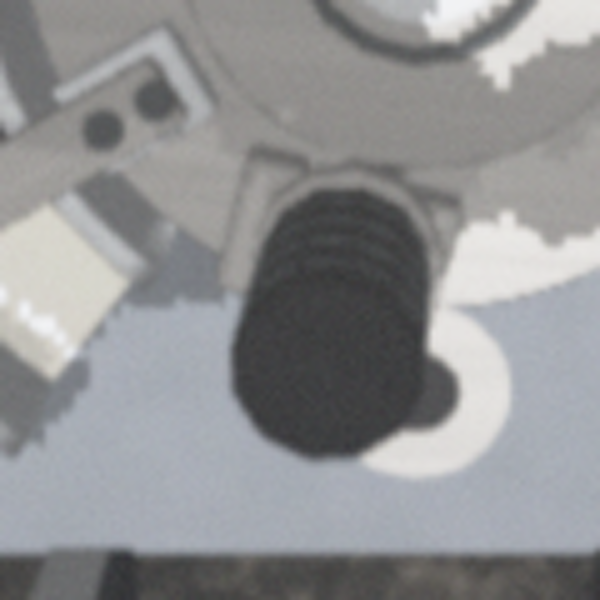

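Call:
servo_tool --targets '[-0.35,0.05,-2,0,0,0,50,-0.35,0.05,-4,0,0,0,50,-0.35,0.05,-6,0,0,0,50,-0.35,0.05,-8,0,0,0,50,-0.35,0.05,-8.5,0,0,0,50,-0.35,0.05,-8.5,0,0,0,40,-0.35,0.05,-8.5,0,0,0,30,-0.35,0.05,-8.5,0,0,0,10,-0.35,0.05,-8.5,0,0,0,10,-0.35,0.05,-8.5,0,0,0,10]' --grip_force 80

```text
clock: 39.35
tool_pos: [0.4576, -0.2731, 0.0635]
orientation: [0.001, 0.654, 0.757, 0.0]
ft_force: [0.4, 0.7, 6.0]
grip_width: 0.0209
```

Run:
```python
from ov import *
f=grab_frame('wrist'); s=state(); P=pose(f,s); print(s['tool_pos'],s['ft_force'],s['wrist_torque'],s['grip_width'])
crop(f,'w38',160,50,480,290)
f=grab_frame('scene'); crop(f,'s38',190,170,350,290)
```

```text
[ 0.4575497  -0.27312049  0.06350884] [0.83478089 1.16139042 7.14725961] [ 0.24119366 -0.1018156  -0.03051805] 0.020685883052908915
```

View pics/w38.png

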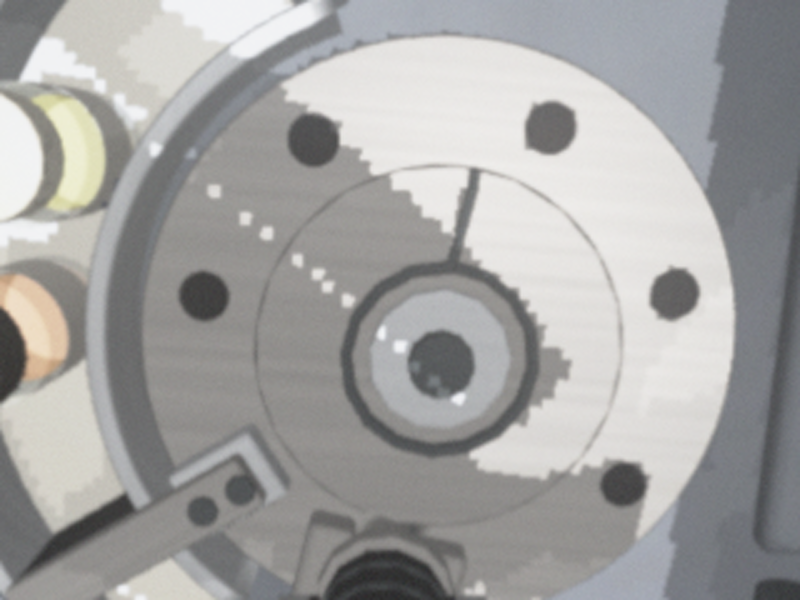

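View pics/s38.png

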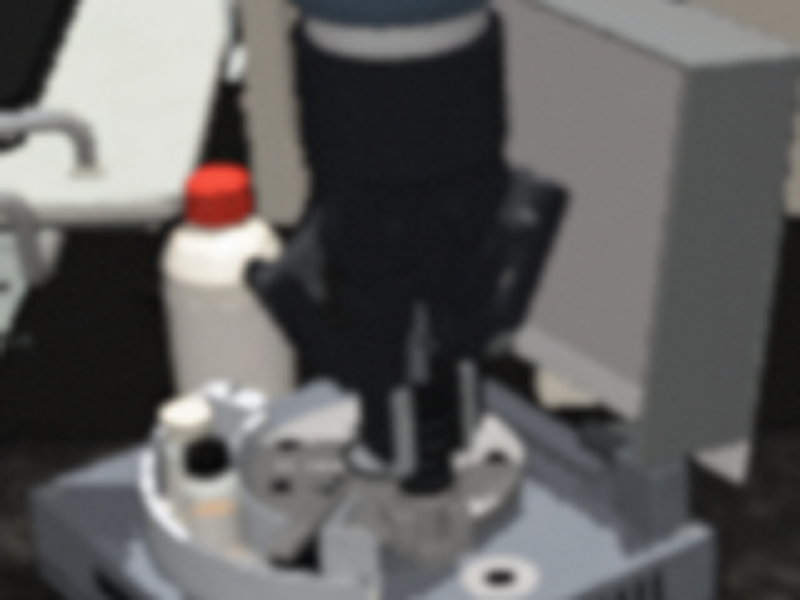

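Run:
```python
import numpy as np
C=np.array([.4618,-.2290]); p=lambda t: C+.044*np.array([np.cos(np.radians(t)),np.sin(np.radians(t))])
b=p(264.6)
for i in range(1,15): print(i,((p(264.6-4*i)-b)*100).round(2), round(-np.radians(4*i),3), (p(264.6-4*i)).round(4))
```

```text
1 [-0.3   0.04] -0.07 [ 0.4546 -0.2724]
2 [-0.61  0.1 ] -0.14 [ 0.4516 -0.2718]
3 [-0.9   0.18] -0.209 [ 0.4486 -0.271 ]
4 [-1.19  0.28] -0.279 [ 0.4457 -0.27  ]
5 [-1.47  0.41] -0.349 [ 0.4429 -0.2687]
6 [-1.75  0.55] -0.419 [ 0.4402 -0.2673]
7 [-2.01  0.71] -0.489 [ 0.4376 -0.2657]
8 [-2.26  0.89] -0.559 [ 0.4351 -0.264 ]
9 [-2.5   1.08] -0.628 [ 0.4327 -0.262 ]
10 [-2.72  1.29] -0.698 [ 0.4305 -0.2599]
11 [-2.93  1.52] -0.768 [ 0.4284 -0.2576]
12 [-3.12  1.76] -0.838 [ 0.4265 -0.2552]
13 [-3.29  2.01] -0.908 [ 0.4247 -0.2527]
14 [-3.45  2.27] -0.977 [ 0.4232 -0.2501]
```

Call:
servo_tool --targets '[0,0,0.3,0,0,0,10,0,0,0.7,0,0,0,10,0,0,1.1,0,0,0,10,0,0,1.5,0,0,0,10,0,0,1.9,0,0,0,10,0,0,2.3,0,0,0,10,0,0,2.3,0,0,0,10,0,0,2.3,0,0,0,10,0,0,2.3,0,0,0,10,0,0,2.3,0,0,0,10]'

```text
clock: 40.7
tool_pos: [0.4556, -0.2722, 0.0859]
orientation: [-0.001, 0.654, 0.757, -0.0]
ft_force: [-5.1, 2.2, 1.8]
grip_width: 0.0204
```

Call:
servo_tool --targets '[-0.3,0.04,0,0,0,-0.07,10,-0.61,0.1,0,0,0,-0.14,10,-0.9,0.18,0,0,0,-0.21,10,-1.19,0.28,0,0,0,-0.28,10,-1.47,0.41,0,0,0,-0.35,10,-1.75,0.55,0,0,0,-0.42,10,-2.01,0.71,0,0,0,-0.49,10,-2.26,0.89,0,0,0,-0.56,10,-2.5,1.08,0,0,0,-0.63,10,-2.72,1.29,0,0,0,-0.7,10]'

```text
clock: 41.95
tool_pos: [0.43, -0.26, 0.0863]
orientation: [0.0, 0.874, 0.486, 0.0]
ft_force: [-0.4, -0.2, -0.9]
grip_width: 0.021
```

Run:
```python
from ov import *
f=grab_frame('wrist'); s=state(); P=pose(f,s); print(s['tool_pos'],s['ft_force'],s['wrist_torque'],s['grip_width'])
crop(f,'w39',80,30,480,330)
f=grab_frame('scene'); crop(f,'s39',190,170,350,290)
```

```text
[ 0.42950847 -0.25966273  0.08616962] [-2.85795575  0.8259341   0.70106047] [ 0.38150165  0.36186657 -0.01945319] 0.02057606200402131
```

View pics/w39.png

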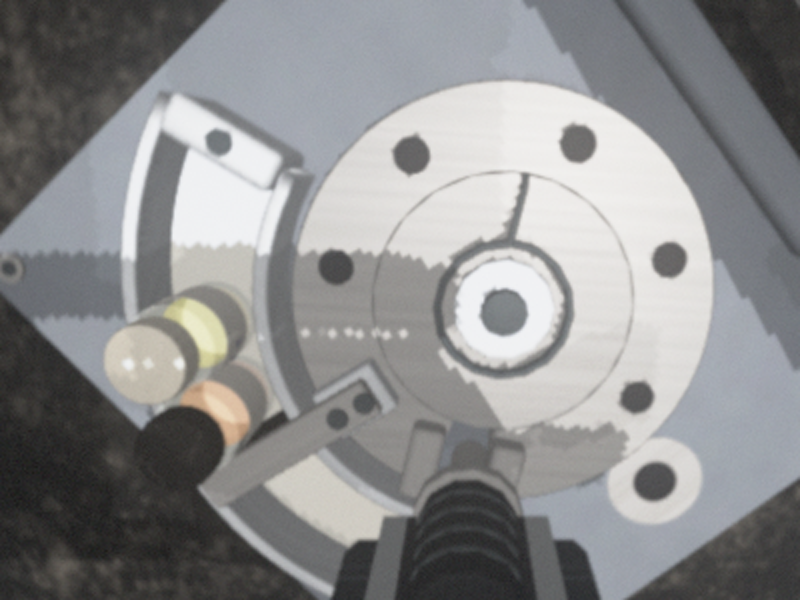

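View pics/s39.png

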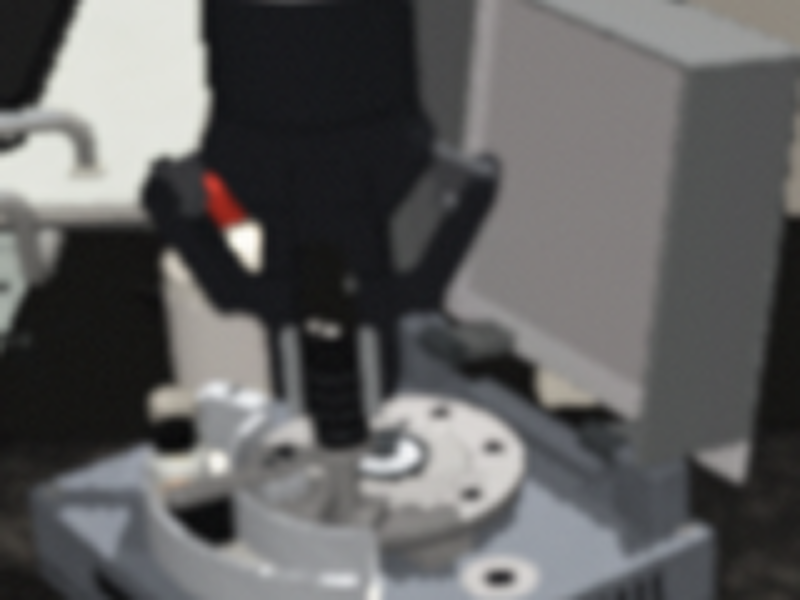

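Call:
servo_tool --targets '[-0.21,0.23,0,0,0,-0.07,10,-0.4,0.47,0,0,0,-0.14,10,-0.57,0.72,0,0,0,-0.21,10,-0.73,0.98,0,0,0,-0.28,10,-0.73,0.98,0,0,0,-0.28,10,-0.73,0.98,0,0,0,-0.28,10,-0.73,0.98,0.5,0,0,-0.28,10,-0.73,0.98,1,0,0,-0.28,10,-0.73,0.98,1.5,0,0,-0.28,10,-0.73,0.98,2.5,0,0,-0.28,10]'

```text
clock: 43.3
tool_pos: [0.4226, -0.2504, 0.1113]
orientation: [0.0, 0.933, 0.36, 0.0]
ft_force: [0.3, 0.8, -0.9]
grip_width: 0.0206
```

Run:
```python
from ov import *
f=grab_frame('wrist'); s=state(); P=pose(f,s); print(s['tool_pos'],s['ft_force'],s['wrist_torque'],s['grip_width'])
crop(f,'w40',80,30,480,330)
f=grab_frame('scene'); crop(f,'s40',190,170,350,290)
```

```text
[ 0.42336332 -0.25079452  0.11260891] [ 0.16733958 -0.02760544  0.54886977] [-0.01847851 -0.03489306 -0.04315305] 0.02086953495693205
```

View pics/w40.png

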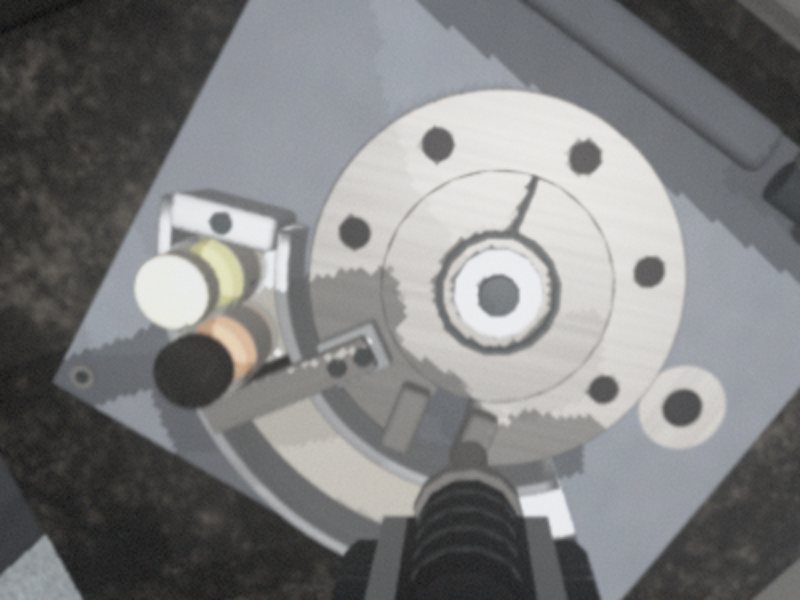

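View pics/s40.png

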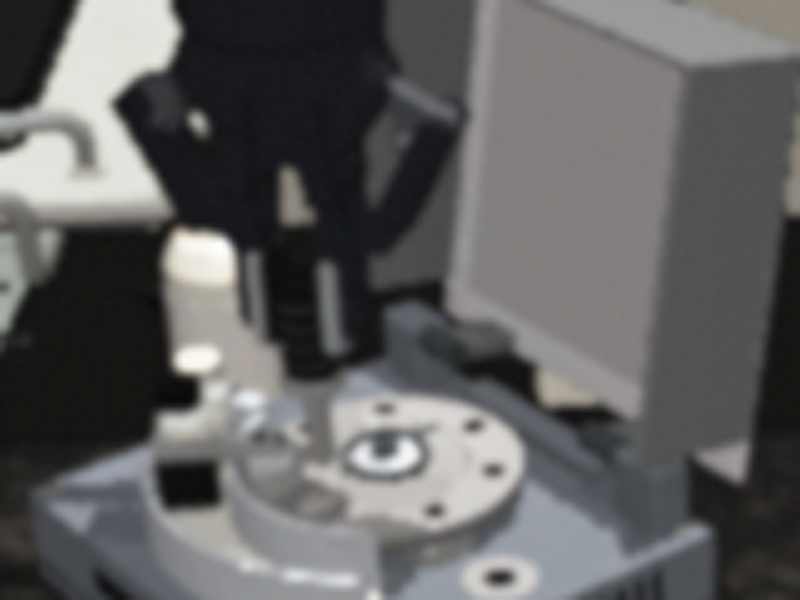

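Call:
servo_tool --targets '[0,0,1,0,0,0.1,10,0.5,-0.8,2,0,0,0.25,10,1.3,-1.8,2,0,0,0.4,10,2.2,-2.8,2,0,0,0.55,10,3.1,-3.8,2,0,0,0.7,10,4,-4.6,2,0,0,0.85,10,5.1,-5.3,2,0,0,0.98,10,5.1,-5.3,2,0,0,0.98,10,5.1,-5.3,2,0,0,0.98,10,5.1,-5.3,2,0,0,0.98,10]'

```text
clock: 44.65
tool_pos: [0.4728, -0.3027, 0.1306]
orientation: [-0.0, 0.654, 0.756, -0.0]
ft_force: [-0.1, -0.6, -1.2]
grip_width: 0.0206
```

Run:
```python
from ov import *
f=grab_frame('wrist'); s=state(); P=pose(f,s); print(s['tool_pos'],s['ft_force'],s['orientation'])
crop(f,'w41',230,130,390,250)
crop(f,'w41b',230,200,390,320)
f=grab_frame('scene'); crop(f,'s41',190,170,350,290)
```

```text
[ 0.47292955 -0.30274717  0.13071018] [-0.53426013  0.25264484 -1.02843936] [-1.78699042e-04  6.54020837e-01  7.56476511e-01 -3.31361088e-05]
```

View pics/w41.png

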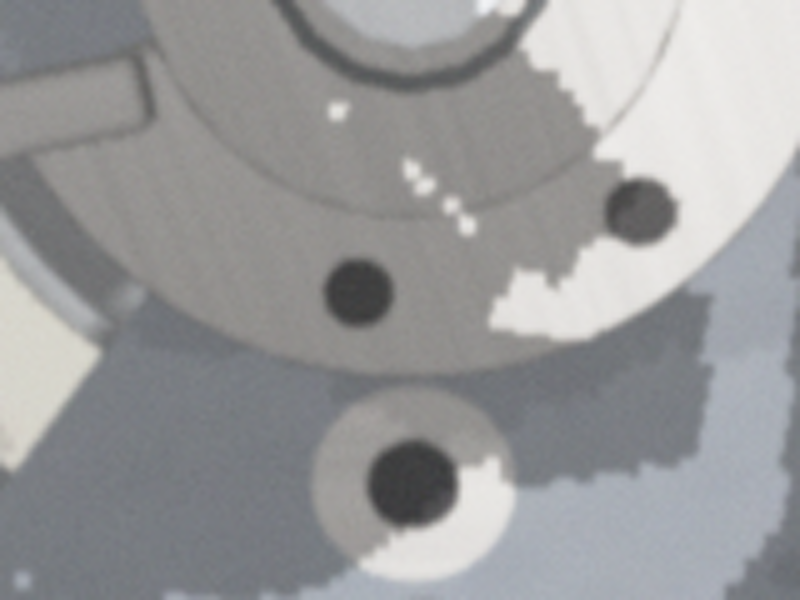

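View pics/w41b.png

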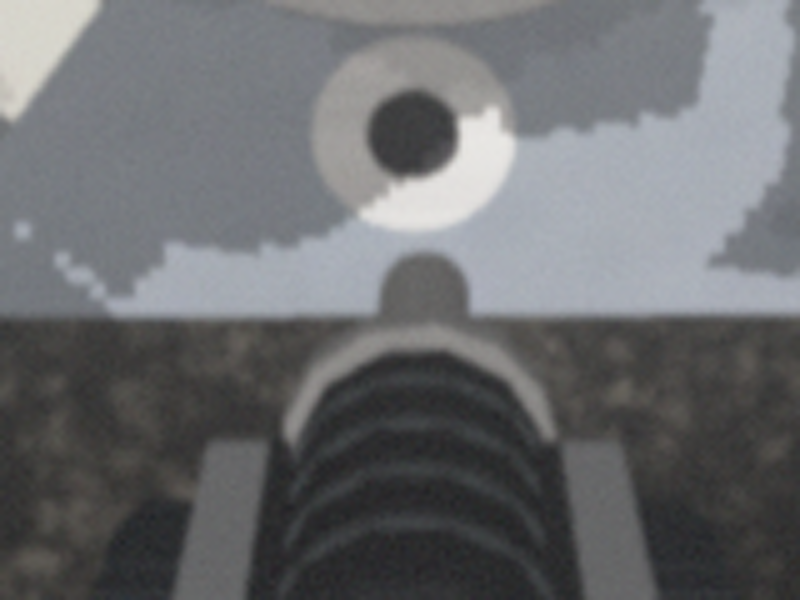

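View pics/s41.png

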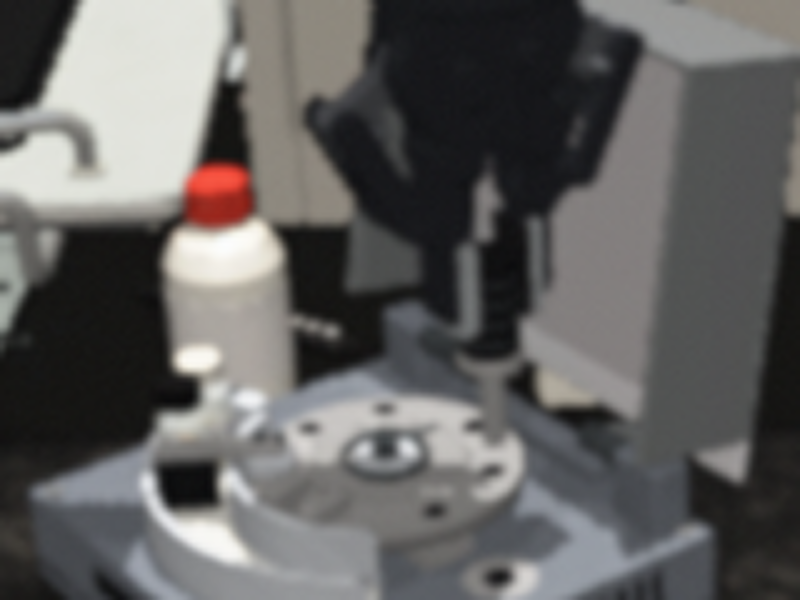

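Run:
```python
from ov import *
f=grab_frame('wrist'); s=state(); P=pose(f,s)
h=onz(f,[(312.1,226.1)],.04,P)[0]; t=onz(f,[(314.5,258.7)],.102,P)[0]; print(s['tool_pos'],h,t,h-t)
print(proj(f,[s['tool_pos']+[0,0,-.0335+.005]],P))
```

```text
[ 0.47313272 -0.30289452  0.13077467] [ 0.47283326 -0.30265576  0.04      ] [ 0.47410242 -0.30169269  0.102     ] [-0.00126916 -0.00096307 -0.062     ]
[[312.44733016 260.64451859]]
```

Call:
servo_tool --targets '[-0.1,-0.05,-1,0,0,0,10,-0.1,-0.05,-2,0,0,0,10,-0.1,-0.05,-3,0,0,0,10,-0.1,-0.05,-4,0,0,0,10,-0.1,-0.05,-4.7,0,0,0,10,-0.1,-0.05,-4.7,0,0,0,10,-0.1,-0.05,-4.7,0,0,0,10,-0.1,-0.05,-4.7,0,0,0,10,-0.1,-0.05,-4.7,0,0,0,10,-0.1,-0.05,-4.7,0,0,0,10]'

```text
clock: 46.05
tool_pos: [0.4724, -0.3036, 0.0839]
orientation: [0.0, 0.654, 0.757, 0.0]
ft_force: [-0.6, -0.6, -0.8]
grip_width: 0.0207
```

Run:
```python
from ov import *
f=grab_frame('wrist'); s=state(); P=pose(f,s); print(s['tool_pos'],s['ft_force'],s['orientation'])
crop(f,'w42',230,180,390,300)
f=grab_frame('scene'); crop(f,'s42',240,200,320,260)
```

```text
[ 0.47241034 -0.30360115  0.08388027] [-0.3090666   0.01069125 -0.45153273] [1.33948740e-04 6.53653620e-01 7.56793847e-01 2.78745729e-05]
```

View pics/w42.png

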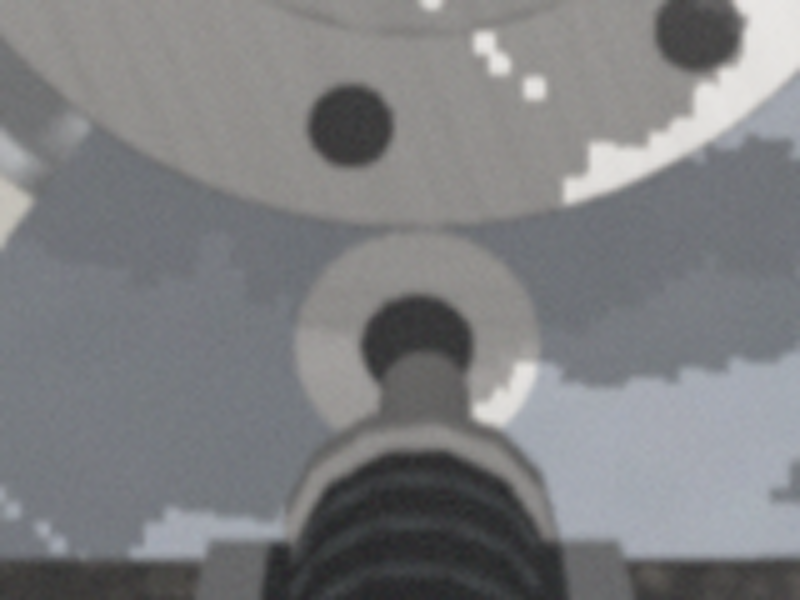

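View pics/s42.png

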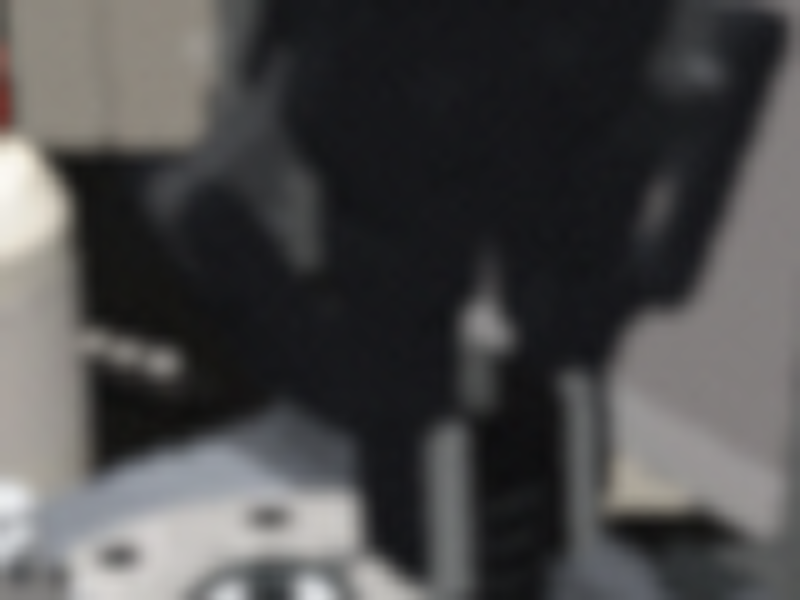

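Run:
```python
from ov import *
f=grab_frame('wrist'); s=state(); P=pose(f,s)
h=onz(f,[(313.1,248.5)],.04,P)[0]; t=onz(f,[(314.5,258.7)],.0555,P)[0]; print(s['tool_pos'],h,t,h-t)
```

```text
[ 0.47236636 -0.30358543  0.08379436] [ 0.4725591  -0.30224053  0.04      ] [ 0.47330729 -0.30218943  0.0555    ] [-7.48186108e-04 -5.11036473e-05 -1.55000000e-02]
```

Only 0.7 mm off in x; correct and insert.

Call:
servo_tool --targets '[-0.07,0,-0.3,0,0,0,10,-0.07,0,-0.8,0,0,0,10,-0.07,0,-1.3,0,0,0,10,-0.07,0,-1.8,0,0,0,10,-0.07,0,-2.3,0,0,0,10,-0.07,0,-2.8,0,0,0,10,-0.07,0,-3.3,0,0,0,10,-0.07,0,-3.8,0,0,0,10,-0.07,0,-4.2,0,0,0,10,-0.07,0,-4.2,0,0,0,10]'

```text
clock: 47.45
tool_pos: [0.4714, -0.3034, 0.0414]
orientation: [-0.0, 0.654, 0.757, -0.0]
ft_force: [-0.2, 0.1, -0.1]
grip_width: 0.0206
```

Run:
```python
from ov import *
f=grab_frame('wrist'); s=state(); P=pose(f,s); print(s['tool_pos'],s['ft_force'],s['wrist_torque'])
crop(f,'w43',200,150,420,315)
f=grab_frame('scene'); crop(f,'s43',190,170,350,290)
```

```text
[ 0.47158302 -0.30350877  0.04158491] [-0.00469435 -0.62432314 -1.05170839] [ 0.01366145  0.04061906 -0.04275334]
```

View pics/w43.png

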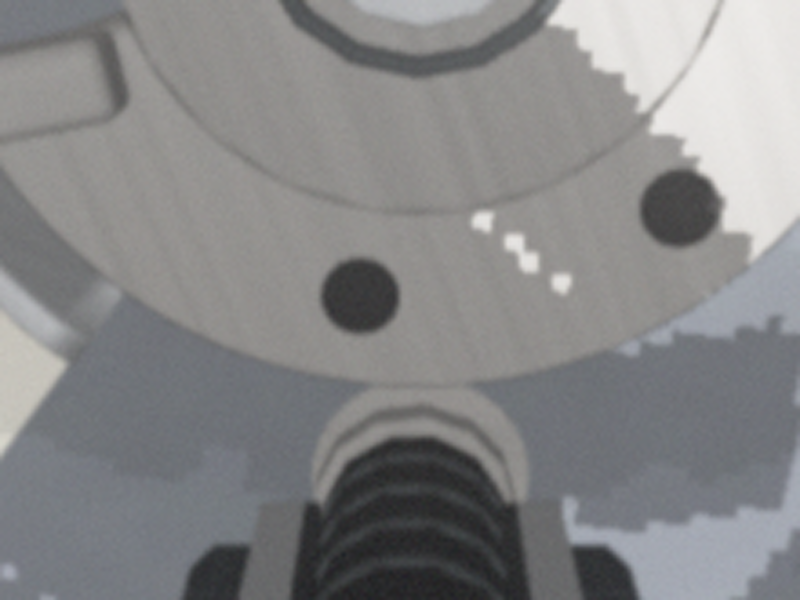

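View pics/s43.png

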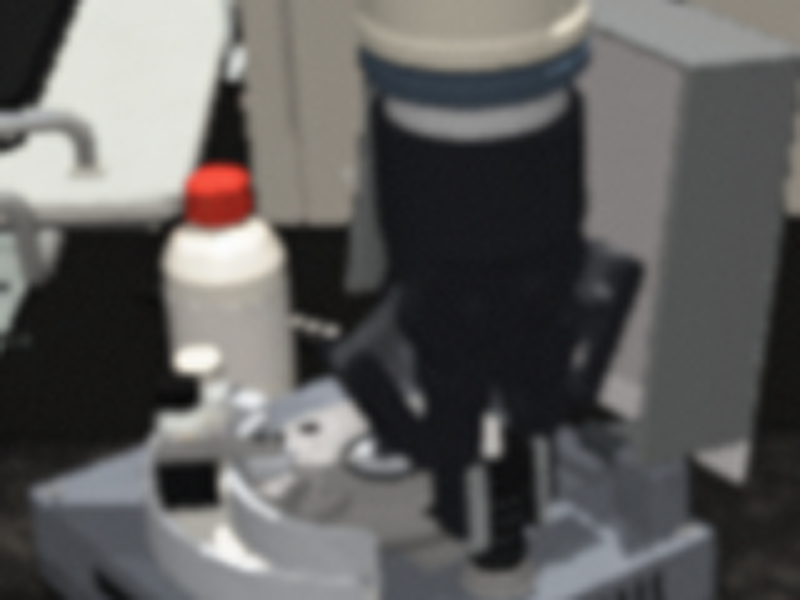

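Pin nearly seated (tip ≈ 8 mm). Go down until contact, then release.

Call:
servo_tool --targets '[0,0,-0.15,0,0,0,10,0,0,-0.3,0,0,0,10,0,0,-0.45,0,0,0,10,0,0,-0.55,0,0,0,10,0,0,-0.55,0,0,0,10,0,0,-0.55,0,0,0,10,0,0,-0.55,0,0,0,10,0,0,-0.55,0,0,0,10,0,0,-0.55,0,0,0,10,0,0,-0.55,0,0,0,10]'

```text
clock: 48.8
tool_pos: [0.4718, -0.3036, 0.0375]
orientation: [0.0, 0.654, 0.757, 0.0]
ft_force: [-3.2, 2.3, 13.1]
grip_width: 0.0204
```

Call:
servo_tool --targets '[0,0,0,0,0,0,28,0,0,0,0,0,0,38,0,0,0,0,0,0,45,0,0,0,0,0,0,45,0,0,1.5,0,0,0,45,0,0,4,0,0,0,45,0,0,7,0,0,0,45,-0.5,0,10,0,0,0,45,-0.5,0,12,0,0,0,45,-0.5,0,12,0,0,0,45]'

```text
clock: 50.05
tool_pos: [0.4678, -0.3044, 0.1586]
orientation: [0.002, 0.654, 0.757, 0.0]
ft_force: [-0.2, 0.5, 0.2]
grip_width: 0.0385
```

Run:
```python
from ov import *
f=grab_frame('wrist'); s=state(); P=pose(f,s); print(s['tool_pos'],s['ft_force'],s['wrist_torque'])
crop(f,'w44',80,0,640,420)
f=grab_frame('scene'); crop(f,'s44',170,70,390,235,pts=None); crop(f,'s44b',190,170,350,290,pts=proj(f,f2w([[0,-.075,.085],[0,-.075,.045]])))
```

```text
[ 0.46705021 -0.30383374  0.15726197] [-0.69347651 -0.07644316 -0.0114271 ] [ 0.03966246 -0.00831556  0.01738202]
```

View pics/w44.png

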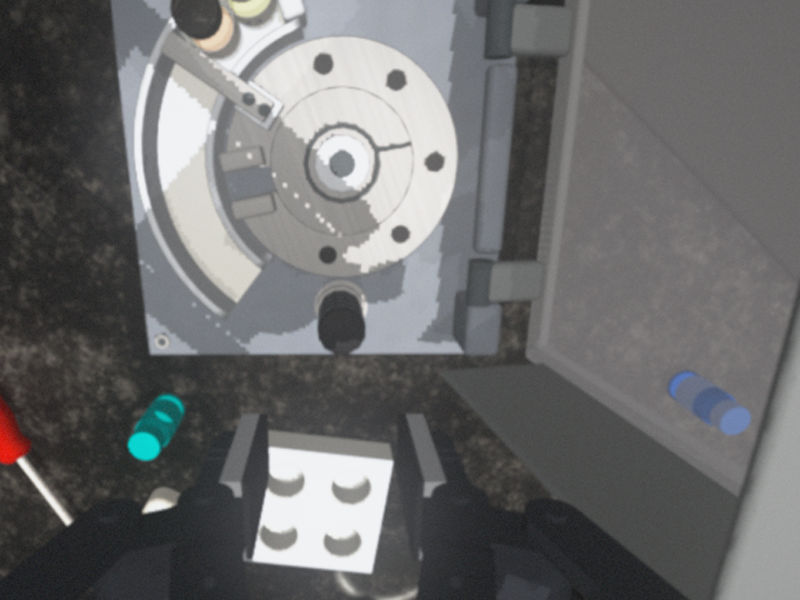

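View pics/s44b.png

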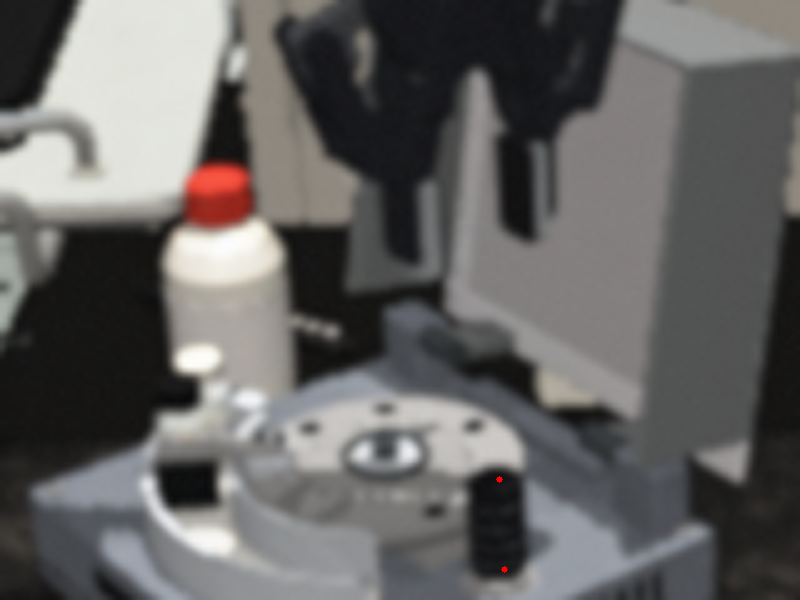

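```bash
cat >> h.py <<'E'
def lidpt(phi,d,off,y):
    H=np.array([.068,.065]); u=np.array([-np.cos(phi),np.sin(phi)]); n=np.array([np.sin(phi),np.cos(phi)])
    q=H+d*u+off*n; return [q[0],y,q[1]]
E
python3 - <<'E'
from h import *
f=grab_frame('scene')
im=f['color'][:,:,::-1].copy()
im=cv2.resize(im[60:260,180:400],None,fx=3,fy=3,interpolation=cv2.INTER_CUBIC)
for phi,c in((1.6,(0,0,255)),(1.68,(0,255,0)),(1.75,(255,0,0))):
    L=[lidpt(phi,.172,.036,-.1),lidpt(phi,.172,.036,.1),lidpt(phi,.172,-.022,.1),lidpt(phi,.172,-.022,-.1)]
    p=((proj(f,f2w(L))-[180,60]+.5)*3).astype(int); cv2.polylines(im,[p],True,c,1)
cv2.imwrite('pics/s45.png',im)
f=grab_frame('top'); im=f['color'][:,:,::-1].copy()
im=cv2.resize(im[120:320,200:420],None,fx=3,fy=3,interpolation=cv2.INTER_CUBIC)
for phi,c in((1.6,(0,0,255)),(1.68,(0,255,0)),(1.75,(255,0,0))):
    L=[lidpt(phi,.172,.036,-.1),lidpt(phi,.172,.036,.1),lidpt(phi,.172,-.022,.1),lidpt(phi,.172,-.022,-.1)]
    p=((proj(f,f2w(L))-[200,120]+.5)*3).astype(int); cv2.polylines(im,[p],True,c,1)
cv2.imwrite('pics/t45.png',im)
E
```

```text
(no output)
```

View pics/s45.png

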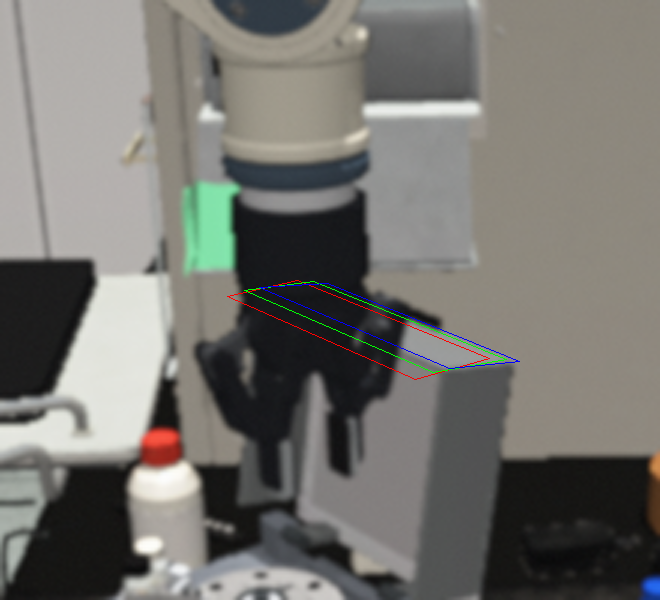

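View pics/t45.png

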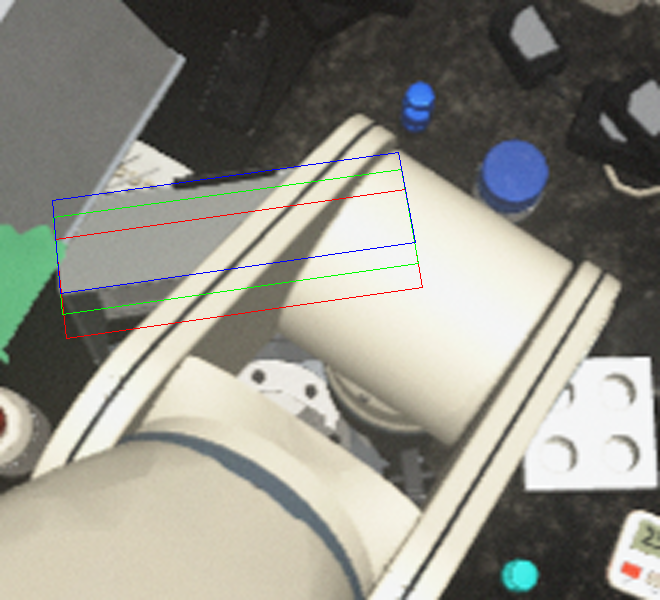

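Call:
servo_tool --targets '[-1,0,4.5,0,0,-0.15,0,-1,0,9,0,0,-0.3,0,-0.5,0,13.3,0,0,-0.47,0,2,0,13.3,0,0,-0.63,0,5,0.2,13.3,0,0,-0.79,0,8,0.6,13.3,0,0,-0.95,0,11,1,13.3,0,0,-1.11,0,14,1.5,13.3,0,0,-1.27,0,17,1.95,13.3,0,0,-1.42,0,17,1.95,13.3,0,0,-1.567,0]' --grip_force 30

```text
clock: 51.5
tool_pos: [0.6381, -0.2832, 0.287]
orientation: [-0.001, 0.997, 0.073, -0.001]
ft_force: [-0.8, -0.1, 0.5]
grip_width: 0.0002
```

Run:
```python
from h import *
f=grab_frame('scene'); s=state(); print(s['tool_pos'],s['orientation'],s['joint_pos'],s['grip_width'],s['ft_force'])
crop(f,'s46',100,0,500,300)
f=grab_frame('wrist'); crop(f,'w46',0,0,640,480)
f=grab_frame('top'); crop(f,'t46',200,60,500,330)
```

```text
[ 0.63711785 -0.28338127  0.28701602] [-7.24729373e-04  9.97535670e-01  7.01463760e-02 -1.24427695e-03] [-4.35605180e-01  4.65220087e-01  1.38120374e+00  6.46064833e-05
  1.29804806e+00  9.94765449e-01] 6.000048925366425e-05 [ 0.02100706 -0.39570925 -0.15437062]
```

View pics/s46.png

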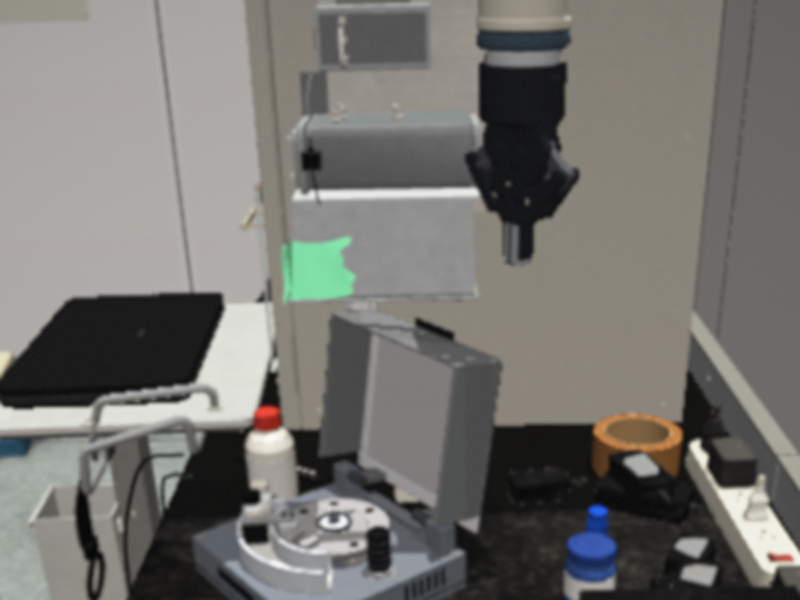

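View pics/w46.png

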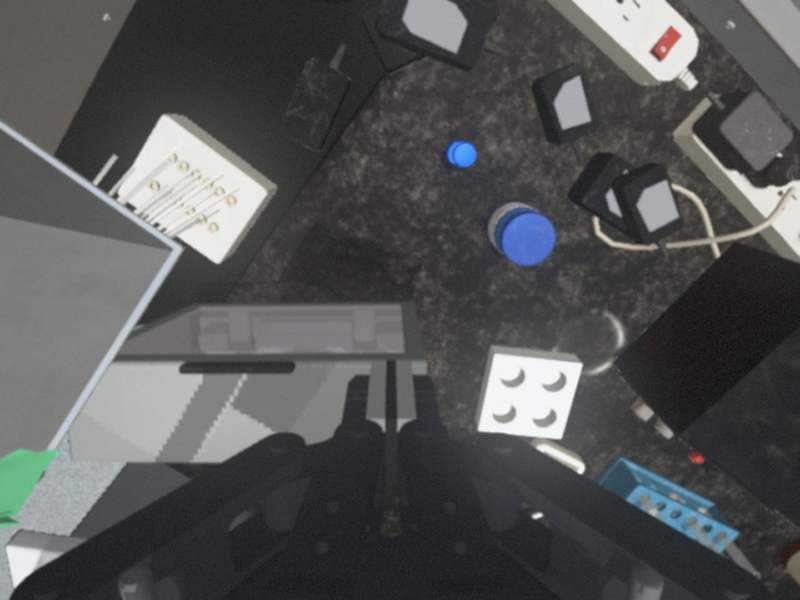

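View pics/t46.png

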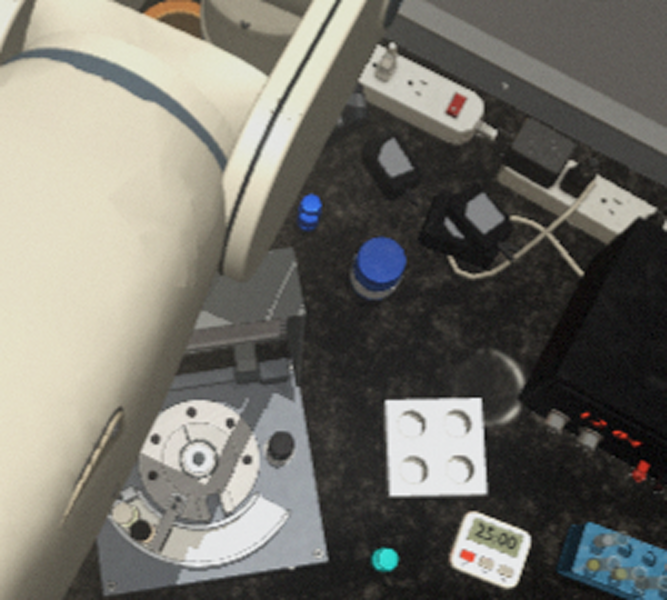

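Call:
servo_tool --targets '[0,0,-2,0,0,0,0,0,0,-4,0,0,0,0,0,0,-6,0,0,0,0,0,0,-8,0,0,0,0,0,0,-9.5,0,0,0,0,0,0,-10.5,0,0,0,0,0,0,-10.5,0,0,0,0,0,0,-10.5,0,0,0,0,0,0,-10.5,0,0,0,0,0,0,-10.5,0,0,0,0]'

```text
clock: 52.9
tool_pos: [0.6369, -0.2842, 0.1848]
orientation: [0.0, 0.997, 0.075, 0.0]
ft_force: [0.2, -0.4, -0.4]
grip_width: 0.0002
```

Run:
```python
from h import *
f=grab_frame('scene'); s=state(); print(s['tool_pos'],s['ft_force'])
crop(f,'s47',180,60,400,225)
C=f2w([[0,0,0]])[0]
# path: tip centre = Q + (r,0); TCP z = tips-.021
import math
r=.011
def tcp(phi,d=.150,y=-.08):
    q=lidpt(phi,d,.036,y); w=f2w([[q[0]+r,y,q[2]-.020]])[0]; return w
base=np.array([.6365,-.284,.185])
for i,phi in enumerate(np.arange(1.75,-0.01,-0.09)): print(i,round(phi,2),((tcp(phi)-base)*100).round(2))
```

```text
[ 0.63684472 -0.28414577  0.18470186] [-0.20249646  0.013485   -0.05818183]
0 1.75 [-2.34 -0.35  0.12]
1 1.66 [-3.62 -0.54  0.62]
2 1.57 [-4.94 -0.74  1.  ]
3 1.48 [-6.29 -0.94  1.26]
4 1.39 [-7.65 -1.14  1.4 ]
5 1.3 [-9.02 -1.34  1.42]
6 1.21 [-10.39  -1.54   1.31]
7 1.12 [-11.75  -1.74   1.07]
8 1.03 [-13.07  -1.94   0.71]
9 0.94 [-14.36  -2.13   0.24]
10 0.85 [-15.6   -2.31  -0.35]
11 0.76 [-16.79  -2.49  -1.06]
12 0.67 [-17.91  -2.65  -1.86]
13 0.58 [-18.95  -2.8   -2.77]
14 0.49 [-19.9   -2.95  -3.76]
15 0.4 [-20.77  -3.07  -4.84]
16 0.31 [-21.53  -3.19  -6.  ]
17 0.22 [-22.19  -3.28  -7.21]
18 0.13 [-22.74  -3.36  -8.49]
19 0.04 [-23.17  -3.43  -9.8 ]
```

View pics/s47.png

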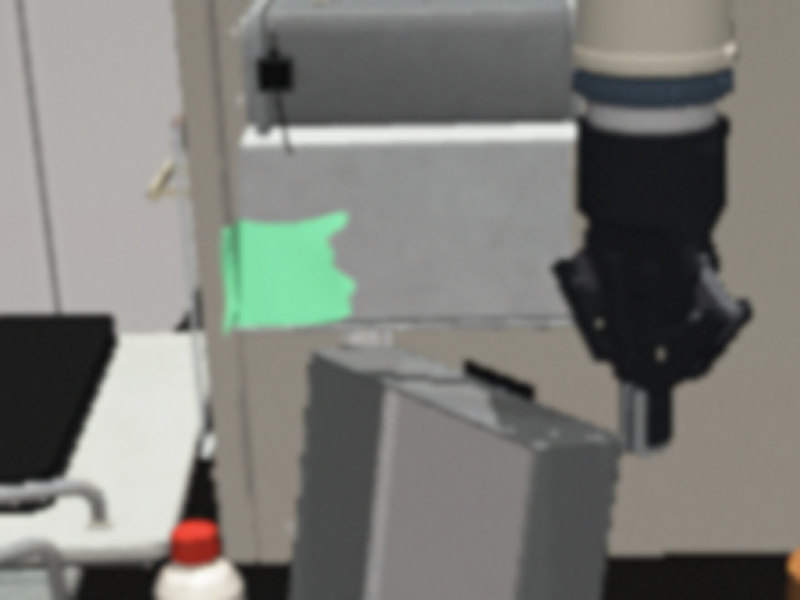

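Run:
```python
from h import *
f=grab_frame('scene')
for z in (.185,.205,.225): print(z,((proj(f,[[.6368,-.284,z]])-[180,60])*3.636).round())
print(((proj(f,f2w([lidpt(1.74,.172,.036,-.1),lidpt(1.74,.172,.036,-.08)]))-[180,60])*3.636).round())
```

```text
0.185 [[644. 487.]]
0.205 [[645. 452.]]
0.225 [[646. 416.]]
[[626. 435.]
 [600. 425.]]
```

Call:
servo_tool --targets '[-0.8,-0.12,0,0,0,0,0,-1.6,-0.24,0,0,0,0,0,-2.34,-0.35,0.12,0,0,0,0,-3,-0.45,0.4,0,0,0,0,-3.62,-0.54,0.62,0,0,0,0,-4.3,-0.64,0.8,0,0,0,0,-4.94,-0.74,1.0,0,0,0,0,-5.6,-0.84,1.13,0,0,0,0,-6.29,-0.94,1.26,0,0,0,0,-6.29,-0.94,1.26,0,0,0,0]'

```text
clock: 54.25
tool_pos: [0.5729, -0.2937, 0.197]
orientation: [-0.0, 0.997, 0.075, -0.0]
ft_force: [-0.1, -0.1, 0.3]
grip_width: -0.0
```

Run:
```python
from h import *
f=grab_frame('scene'); s=state(); print(s['tool_pos'],s['ft_force'],s['wrist_torque'])
crop(f,'s48',160,60,380,225)
```

```text
[ 0.57314125 -0.29363984  0.19689304] [ 1.00307464 -0.56520599 -0.30825163] [-0.01315871  0.00046116 -0.00172082]
```

View pics/s48.png

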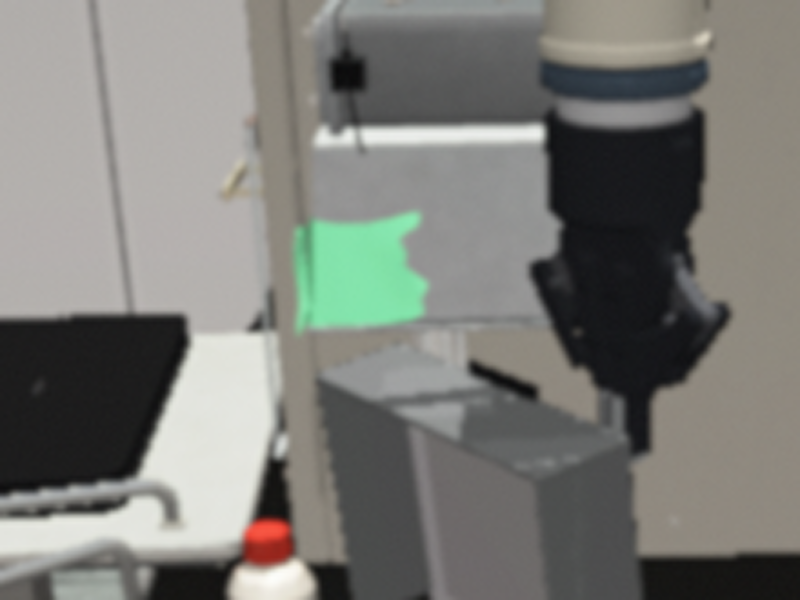

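Call:
servo_tool --targets '[-1.36,-0.2,0.14,0,0,0,0,-2.73,-0.4,0.16,0,0,0,0,-4.1,-0.6,0.05,0,0,0,0,-5.46,-0.8,-0.19,0,0,0,0,-6.78,-1,-0.55,0,0,0,0,-8.07,-1.19,-1.02,0,0,0,0,-9.31,-1.37,-1.61,0,0,0,0,-10.5,-1.55,-2.32,0,0,0,0,-10.5,-1.55,-2.32,0,0,0,0,-10.5,-1.55,-2.32,0,0,0,0]'

```text
clock: 55.55
tool_pos: [0.4686, -0.3089, 0.1733]
orientation: [-0.0, 0.997, 0.075, -0.0]
ft_force: [0.1, -0.7, 0.1]
grip_width: -0.0001
```

Run:
```python
from h import *
f=grab_frame('scene'); s=state(); print(s['tool_pos'],s['ft_force'],s['wrist_torque'])
crop(f,'s49',130,60,390,255)
```

```text
[ 0.46886688 -0.30886886  0.17347561] [0.67349557 1.0543559  0.92496449] [-0.0164475   0.00669172 -0.0628148 ]
```

View pics/s49.png

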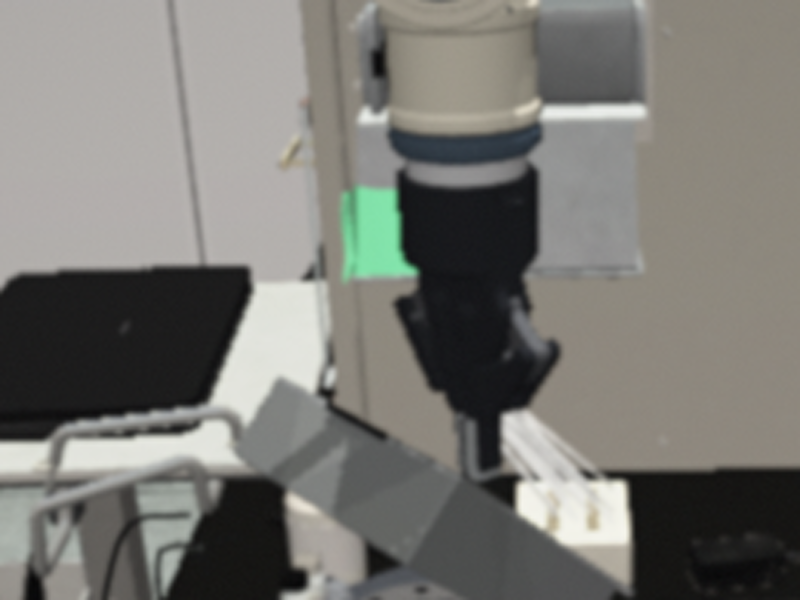

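Call:
servo_tool --targets '[-1.12,-0.16,-0.8,0,0,0,0,-2.16,-0.31,-1.71,0,0,0,0,-3.11,-0.46,-2.7,0,0,0,0,-3.98,-0.58,-3.78,0,0,0,0,-4.74,-0.7,-4.94,0,0,0,0,-5.1,-0.75,-5.5,0,0,0,0,-5.4,-0.79,-6.15,0,0,0,0,-5.7,-0.83,-6.8,0,0,0,0,-5.95,-0.87,-7.43,0,0,0,0,-5.95,-0.87,-7.43,0,0,0,0]'

```text
clock: 56.85
tool_pos: [0.409, -0.3175, 0.0988]
orientation: [-0.0, 0.997, 0.075, -0.0]
ft_force: [0.3, -0.4, 0.1]
grip_width: -0.0001
```

Run:
```python
from h import *
f=grab_frame('scene'); s=state(); print(s['tool_pos'],s['ft_force'],s['wrist_torque'])
crop(f,'s50',130,100,390,295)
```

```text
[ 0.40923592 -0.31760982  0.09908181] [-0.76681452 -0.09767118  0.45466053] [ 0.00285666 -0.00747336  0.0726646 ]
```

View pics/s50.png

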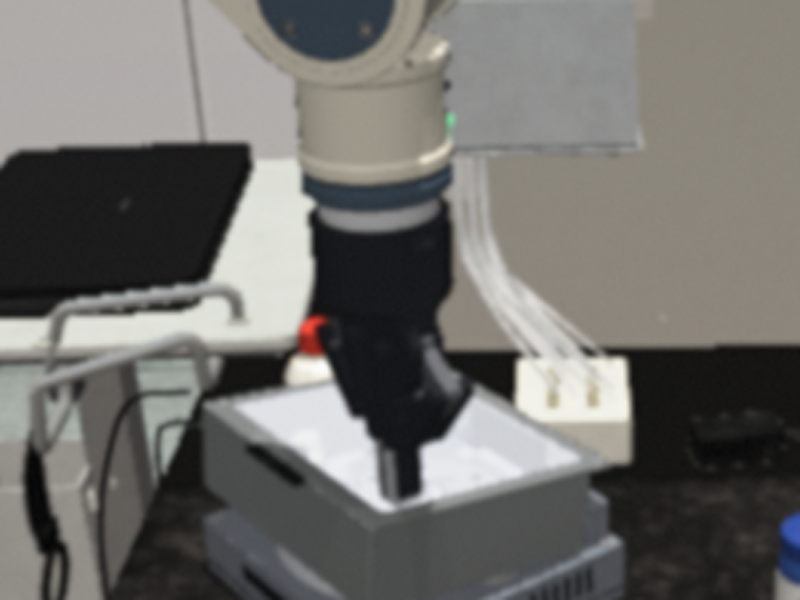

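Call:
servo_tool --targets '[-0.1,-0.02,-0.4,0,0,0,0,-0.25,-0.04,-0.8,0,0,0,0,-0.35,-0.06,-1.2,0,0,0,0,-0.43,-0.07,-1.5,0,0,0,0,-0.45,-0.07,-1.8,0,0,0,0,-0.45,-0.07,-2,0,0,0,0,-0.45,-0.07,-2,0,0,0,0,-0.45,-0.07,-2,0,0,0,0,-0.45,-0.07,-2,0,0,0,0,-0.45,-0.07,-2,0,0,0,0]'

```text
clock: 58.15
tool_pos: [0.4045, -0.3182, 0.0799]
orientation: [-0.0, 0.997, 0.075, -0.0]
ft_force: [-3.6, 1.1, 10.2]
grip_width: 0.0001
```

Run:
```python
from h import *
f=grab_frame('scene'); s=state(); print(s['tool_pos'],s['ft_force'],s['wrist_torque'])
crop(f,'s51',130,150,390,345)
```

```text
[ 0.40445768 -0.31824099  0.07987038] [-3.71388309  1.05056855  9.9914086 ] [ 2.36426805e-01  6.06948865e-01 -2.45525939e-04]
```

View pics/s51.png

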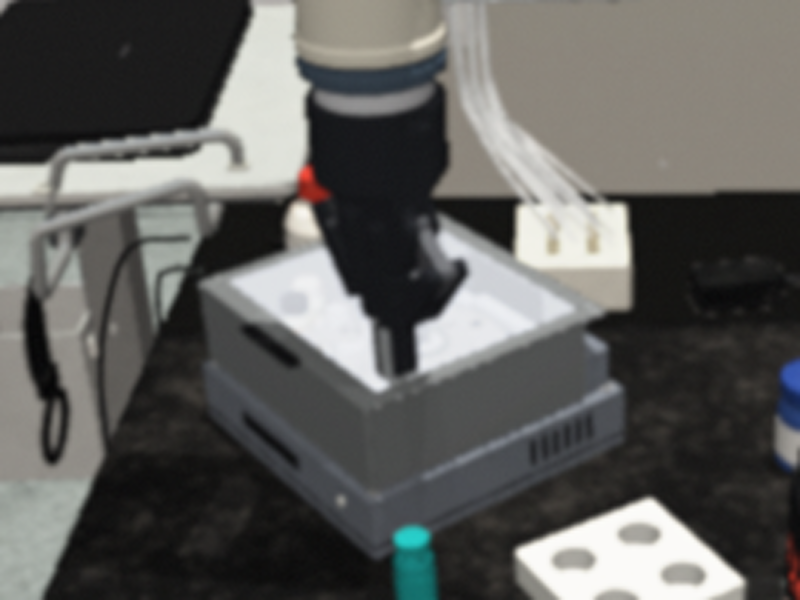

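Call:
servo_tool --targets '[0,0,-0.2,0,0,0,0,0,0,-0.3,0,0,0,0,0,0,-0.3,0,0,0,0,0,0,-0.3,0,0,0,0,0,0,0.5,0,0,0,0,0,0,1.5,0,0,0,0,-1,-1,4,0,0,0,0,-3,-4,8,0,0,0,0,-4,-8,10,0,0,0,0,-5,-12,10,0,0,0,0]'

```text
clock: 59.45
tool_pos: [0.3552, -0.4404, 0.1816]
orientation: [0.002, 0.997, 0.075, 0.001]
ft_force: [0.6, -0.2, -0.4]
grip_width: 0.0001
```

Call:
servo_tool --targets '[-1,-4,1,0,0,0,0,-2,-8,2,0,0,0,0,-4,-12,2,0,0,0,0,-5,-15,2,0,0,0,0,-5,-15,2,0,0,0,0,-5,-15,2,0,0,0,0,-5,-15,2,0,0,0,0,-5,-15,2,0,0,0,0,-5,-15,2,0,0,0,0,-5,-15,2,0,0,0,0]'

```text
clock: 60.7
tool_pos: [0.3049, -0.5882, 0.1994]
orientation: [0.0, 0.997, 0.075, 0.0]
ft_force: [0.3, 0.3, 0.2]
grip_width: 0.0
```

Run:
```python
from h import *
f=grab_frame('scene'); s=state(); print(s['tool_pos'],s['ft_force'],s['clock'])
L=[lidpt(0,.172,.036,-.1),lidpt(0,.172,.036,.1),lidpt(0,0,.036,.1),lidpt(0,0,.036,-.1),lidpt(0,.172,-.022,-.1),lidpt(0,.172,-.022,.1)]
crop(f,'s52',130,170,390,365,pts=proj(f,f2w(L)))
f=grab_frame('top'); crop(f,'t52',200,160,440,340,pts=None)
```

```text
[ 0.30487769 -0.58829039  0.1994109 ] [-0.53468897 -0.4686953  -0.45361509] 60.75
```

View pics/s52.png

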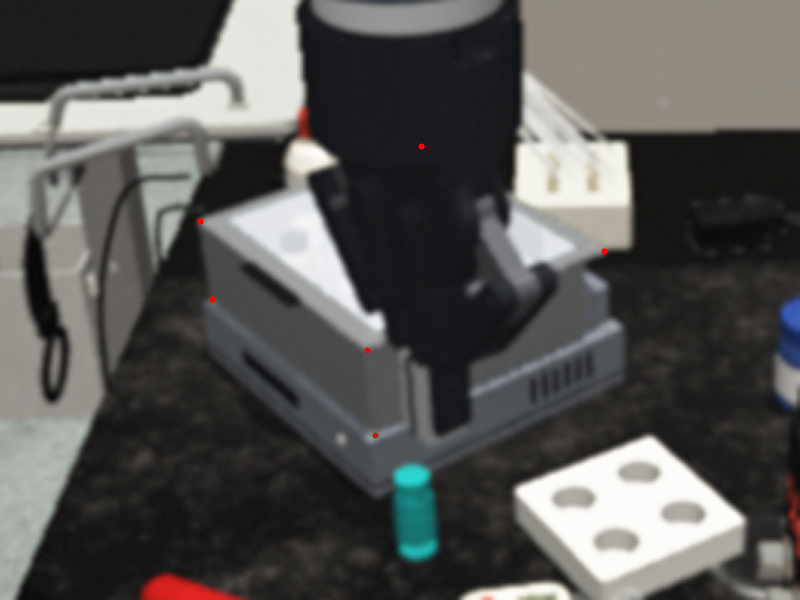

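View pics/t52.png

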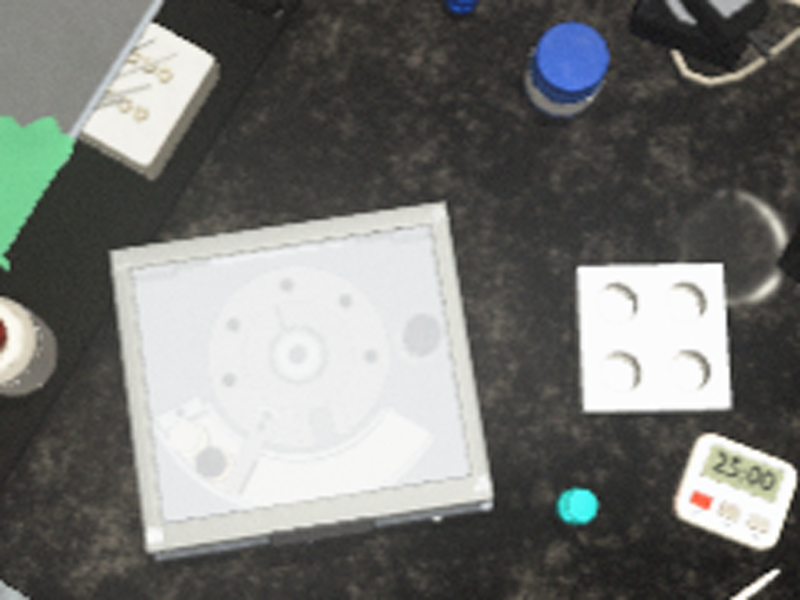

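```bash
python3 -c "
from h import *
print(sign_off(), state()['clock'])"
```

```text
the job is handed in; nothing more can be done
the job is handed in; nothing more can be done
```

I loaded the feeder and handed the job in at about 61 s of the 210 s allowed. `sign_off` gave no verdict, so the checks below are my own, from pictures and forces.

**What was done**
- **Wheel:** I took the pin out of its parking hole, led the wheel back with it in the notch and dropped it into the locking hole. The wheel held on the pin alone with the fingers off it.
- **Vials:** This start had two vials, with white and black caps. Both now stand upright in the track. The rack was knocked aside mid-run and left both vials leaning, so I measured it again. My first grasp closed on top of the white vial's cap; I redid it lower without dropping anything.
- **Release:** I led the wheel back with the pin, then lifted it out of the notch, and the pusher closed the row up against the end stop.
- **Parking and lid:** I put the pin back in its parking hole, lowered the lid slowly and moved the arm clear.

**Last checks**
- **Pin:** It met a firm stop of about 13 N with its tip at roughly 4 mm, so it is seated.
- **Lid:** It met its stop with about 10 N pressing on it. The finger height then matched a fully closed lid, and the scene picture agreed to about 2 mm.
- **Row:** The top picture through the lid shows both vials against the end stop, with the pusher on them.
- **Bystanders:** The jar, bottle and timer look unmoved; I did not measure their final positions.

**Not confirmed**
- **Pusher force:** I saw the pusher against the row but could not measure its pressure.
- **Pin in the locking hole:** While locking, the pin looked slightly tilted and 3–4 mm off my estimate of the hole. I put this down to play in the hole and camera error.

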